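# Clear the routing bench: tip a tray of offcuts into the wind-open hopper

## Task

Clear up after the routing job: wind the handwheel until the hopper's sliding cover is right against its open stop, and gather every loose offcut from the bench into the plywood tray. Then carry the full tray to the hopper and tip all the offcuts in together. Finally stand the empty tray back in the middle of its black mat and wind the cover fully shut against its stop, leaving the router, glue bottle and mallet where they are.

Things in the scene. Friction and masses are not known exactly. Their poses are not given: they have to be found in the camera images.
- hopper: fixed green steel offcut hopper, an open box 256 x 220 mm outside, 120 mm high, walls and floor 8 mm; origin at the centre of its underside on the bench (z up). Its x points the way the cover slides open. Aluminium rails 12 mm wide and 14 mm high stand on its two y edges (y = +-113 mm) from x = -128 to +372 mm, so the highest edge beside the mouth is 134 mm above the bench; they carry the cover. A red bar at x = 378 mm is the cover's open stop (top 136 mm high)
- hopper_mouth (a point): centre of the hopper's mouth, at rail height, 134 mm above the bench; the clear mouth is 240 (hopper x) by 204 mm (hopper y)
- wheel_axis (a point): a point on the handwheel's upright axis, in the hub's top face, 120 mm above the bench, 200 mm from the hopper's origin towards hopper -x. The wheel is a solid grey disc with a black rim, 124 mm across, its rim's top 118 mm above the bench
- crank_peg (a point): centre of the top of the red crank peg that stands on the handwheel, 48 mm from its axis; peg 20 mm across, reaching from 119 to 167 mm above the bench. Its sleeve spins freely, so a gripper may hold it without turning while it is led round the circle
- wheel (a joint): angle of the handwheel in rad, growing counterclockwise seen from above; 0 = cover shut against its stop, 12.57 (two full turns) = cover open against its stop; about 3 N at the peg turns it and it stays where left. It moves the cover 19.1 mm per rad through a rack
- cover (a joint): travel in m of the hopper's sliding steel cover plate (248 x 210 x 6 mm, underside 122 mm above the bench), driven by the wheel only: 0 = shut against its stop, 0.240 = fully open against its stop, sliding to hopper +x
- tray: loose plywood tray of 0.22 kg, 200 x 180 mm, floor 6 mm thick; walls 6 mm thick and 40 mm high on three sides, the fourth (+x end) is open for tipping. Origin at the centre of its underside, x towards the open end, z up. On the outside of the -x wall stands an orange upright grip plate, 14 mm thick (x from -114 to -100 mm), 64 mm wide along y, its top 98 mm above the underside
- tray_grip (a point): a point in the middle of the tray's grip plate, at tray x = -107 mm, y = 0, 78 mm above the tray's underside
- tray_lip (a point): middle of the floor's edge at the tray's open end, at tray x = +100 mm, 6 mm above its underside
- tray_mat: fixed black rubber mat 240 x 200 x 3 mm on the bench, the tray's home; origin at the centre of its underside
- offcut_A: hardwood offcut, dark, 70 x 32 x 25 mm (its x, y, z), 42 g, with a dark routed groove along the top; origin at the centre of its underside. Starts in the tray
- offcut_B: hardwood offcut, medium brown, 66 x 32 x 25 mm (its x, y, z), 40 g, with a dark routed groove along the top; origin at the centre of its underside. Starts in the tray
- offcut_C: hardwood offcut, dark, 80 x 32 x 25 mm (its x, y, z), 48 g, with a dark routed groove along the top; origin at the centre of its underside. Starts on the bench, absent in some starts
- offcut_D: hardwood offcut, medium brown, 62 x 32 x 25 mm (its x, y, z), 37 g, with a dark routed groove along the top; origin at the centre of its underside. Starts on the bench, absent in some starts
- offcut_E: hardwood offcut, dark, 74 x 32 x 25 mm (its x, y, z), 44 g, with a dark routed groove along the top; origin at the centre of its underside. Starts on the bench, absent in some starts
- offcut_F: hardwood offcut, dark, 68 x 32 x 25 mm (its x, y, z), 41 g, with a dark routed groove along the top; origin at the centre of its underside. Starts on the bench, absent in some starts
- offcut_G: hardwood offcut, medium brown, 76 x 32 x 25 mm (its x, y, z), 46 g, with a dark routed groove along the top; origin at the centre of its underside. Starts on the bench, absent in some starts
- router: bystander: dark blue and silver plunge router, 3 kg, base 140 mm across, 210 mm tall, origin under its centre; not to be disturbed
- glue: bystander: white glue bottle 60 mm across, 170 mm tall, origin under its centre; not to be disturbed
- mallet: bystander: mallet 200 mm long lying on the bench; not to be disturbed
Not all that is in view belongs to the job. Leave any blue or red look-alike of the offcut_G alone.

How it is judged:
By the outcome, as a careful person would: the job done as asked, in the order asked, and still so for the second after the job is handed in, with the robot touching nothing.
Of offcut_C, offcut_D, offcut_E, offcut_F, offcut_G only 2 to 4 are there at a start; the rules pass over those that are not, and their reading is None.
At some moment in a run one of offcut_A, offcut_B, offcut_C, offcut_D, offcut_E, offcut_F, offcut_G may be knocked a few centimetres aside while the robot is not near it.
It also fails if it takes over 210 s, if anything falls off the work surface, if the arm or the gripper's body presses on something with over 40 N, if the wrist force passes 120 N, or if a joint passes its speed limit or range.

## Robot

A 6-joint arm with a two-finger parallel gripper is mounted at the origin on the work surface. World frame = base frame: x ahead of the robot, y to its left, z up, the work surface at z = 0. Lengths are in m, angles in degrees, forces in N, time in s.
With the tool pointing down it reaches from about 0.3 to 0.75 m from the base axis. Payload 8.5 kg.
Tool frame: the origin (TCP) lies between the finger pads; the fingertips stand ahead of it and the grasp point (between the pads) lies 8 mm behind it (env.tcp_to_tips is the z of the fingertips in the tool frame, in m); z points along the fingers, x is the direction in which the jaws open and shut, and the axes are right-handed (so a half turn about z gives the same grasp; the last joint's range is limited). The gripper opens to 85 mm and grips with 20 to 120 N. Pads are 22 mm wide; open, the fingers measure 114 mm over their backs; the gripper's body (76 mm by 85 mm) begins 54 mm behind the grasp point. The pads swing forward as they close: fully open they stand 13 mm farther back than shut.
Start: joints at [-81.606, 21.807, 74.336, -0, 83.858, -12.336], TCP at [0.195, -0.514, 0.242] pointing down, gripper open.
Joint ranges: [-178.18, 178.18], [-50.72, 133.34], [12.68, 142.11], [-81.47, 261.47], [9.98, 163.14], [-165.26, 165.26]. Speed limits (degrees/s): [136.94, 136.94, 180, 180, 180, 180].

## Interface

Orientations are given as a 3x3 rotation matrix whose columns are the frame's x, y, z axes.
In Python, from rig import observe, viewer, env gives the robot as it stands.
- The arm moves only by the tool jog_arm, never from a script. Its arguments are lists of equal length, an entry for each row: "dr": the turn, a rotation vector about the tool's x, y, z in rad, a list of three; "slide": the shift along the tool's x, y, z in m, a list of three; "gripper": the opening, from -1 (shut) to 1 (fully open), so that 0 is half open. In form: {"dr": [[rx, ry, rz], ...], "slide": [[dx, dy, dz], ...], "gripper": [gripper, ...]}. A call has exactly 10 rows; each row shifts and turns the commanded pose from where the row before left it, along the tool's axes as they then stand; what a row does not reach is not made up. A row lasts 1/10 s, in which the tool goes at most 50 mm and 8.59 degrees, less where a joint would pass 70% of its speed; a pose out of reach is approached as far as the arm can. A call is refused whole if a number of a shift passes 0.05 or a number of a turn 0.15, either way. A call with a gripper value outside its range is refused whole. The fingers move at their own pace and stop on an object; "force" is the grip in N (left out, the last holds). Time passes only in rows, so rows that do not move let the fingers close, or fill a call up. It gives the time, the measured TCP pose, the force and the opening at its end, in the units of the state.
- observe(): the state, without advancing time (a new reading comes with each control period).
- viewer.get_image(name): name is "side" or "top"; returns a dict with "pixels" (420x560x3 uint8, blue, green, red), "camera_matrix" (3x3 intrinsics, pixels), "R" (3x3) and "t" (3): a world point X has camera coordinates R X + t. Camera axes: x right, y down, z forward; pixel columns grow to the right and rows downward; lengths in m; the calibration is good to about 2 mm. A picture is of the moment at which its call begins. There is no depth.
- env.close_job(): hands the job in, once; it reports no verdict.
The state is a dict: "time_s": time; "q": joint angles; "qvel": joint speeds; "joint_efforts": joint torques, N m; "position": TCP position; "tool_rot": TCP orientation; "ft_force": force on the tool from outside, world axes, zero at the start; "wrist_torque": the same for the moment, N m; "grip_width": finger opening in m.
Only numpy, scipy, OpenCV 4.12 (cv2) and the standard library are available. Lean on these libraries where they do the work, as an engineer would, in place of code of your own. Each camera call takes 0.05 s, during which the arm holds its last target.

## Working session

There is one attempt and no reset: what is moved stays moved. The work goes in short steps, Python scripts to look and compute and a tool call to move; the robot and the scene stay as the last step left them, time stands still between calls to the robot, and variables do not carry over. Pictures are saved under pics/ and viewed, and the job is handed in when it is done.

Besides the shell and the picture viewer there is one more tool, called after "Emit:" as name(argument=value, ...) on one line, values as JSON. jog_arm: Moves the arm, as the interface text tells. Its arguments: {"type":"object","properties":{"dr":{"type":"array","items":{"type":"array","items":{"type":"number"}}},"slide":{"type":"array","items":{"type":"array","items":{"type":"number"}}},"gripper":{"type":"array","items":{"type":"number"}},"force":{"type":"number"}},"required":["dr","slide","gripper"]}

```bash
mkdir -p pics; ls; cat > h.py <<'E'
import numpy as np, cv2
from rig import observe, viewer, env
def cap(name,fn):
    d=viewer.get_image(name); im=np.array(d["pixels"]); cv2.imwrite(f"pics/{fn}.png",im); 
    np.savez(f"pics/{fn}.npz",K=d["camera_matrix"],R=d["R"],t=d["t"]); return im,d
def ray(d,u,v,z):
    K=np.array(d["camera_matrix"] if "camera_matrix" in d else d["K"]);R=np.array(d["R"]);t=np.array(d["t"]).ravel()
    c=-R.T@t; r=R.T@np.linalg.inv(K)@np.array([u,v,1.]); return c+r*(z-c[2])/r[2]
def proj(d,X):
    K=np.array(d["camera_matrix"] if "camera_matrix" in d else d["K"]);p=K@(np.array(d["R"])@np.array(X,float)+np.array(d["t"]).ravel());return p[:2]/p[2]
E
python3 - <<'E'
from h import *
for n in("top","side"):
    im,d=cap(n,n+"0"); print(n,-d["R"].T@d["t"])
    cv2.imwrite(f"pics/{n}0b.png",cv2.resize(im,(800,600),interpolation=cv2.INTER_CUBIC))
s=observe(); print({k:np.round(v,3).tolist() for k,v in s.items()}, env.tcp_to_tips)
E
```

```text
pics
top [0.46441919 0.05304732 1.19963479]
side [0.06186637 0.74369539 0.8344654 ]
{'time_s': 0.1, 'q': [-81.606, 21.837, 74.378, -0.0, 83.856, -12.338], 'qvel': [-0.022, -0.133, -0.191, -0.037, -0.015, 0.029], 'joint_efforts': [0.004, -44.921, -23.166, -0.0, 0.004, -0.0], 'position': [0.195, -0.514, 0.242], 'tool_rot': [[0.354, -0.935, -0.0], [-0.935, -0.354, 0.001], [-0.001, -0.0, -1.0]], 'ft_force': [0.368, -0.228, -0.138], 'wrist_torque': [-0.022, 0.003, 0.02], 'grip_width': 0.086} 0.011
```

View pics/top0b.png

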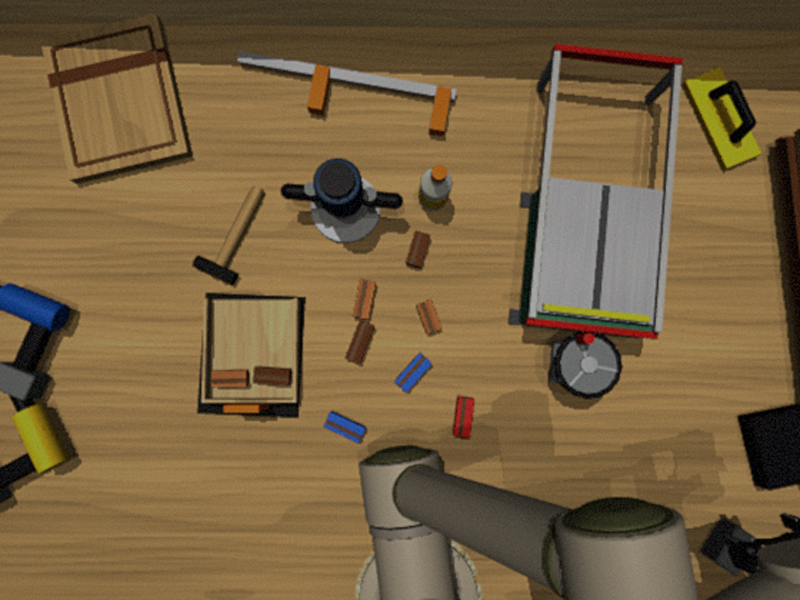

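View pics/side0b.png

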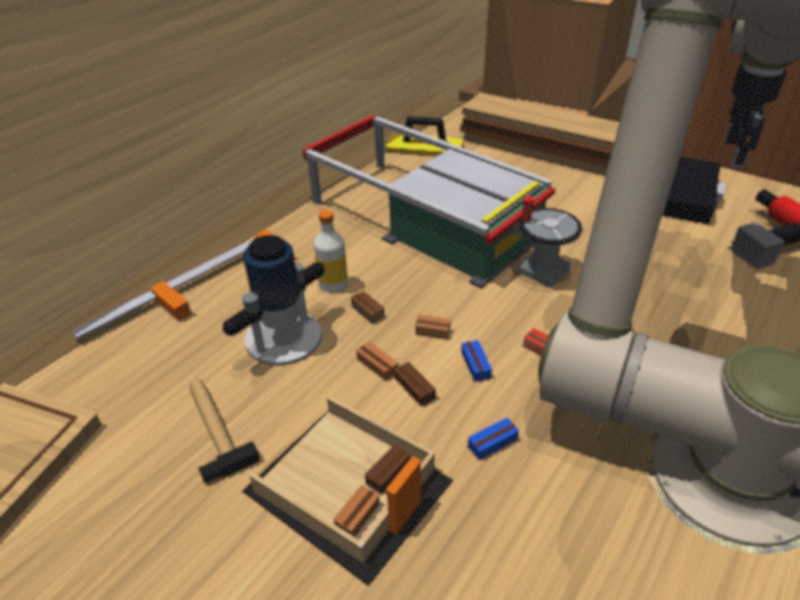

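The top view shows four loose offcuts at 800-px (365,300), (360,342), (428,316) and (418,250), with two more in the tray. The tray is at (250,355) with its orange grip towards the robot. The shut hopper is at (600,250) and its wheel at (588,364). Next I measure these.

```bash
cat >> h.py <<'E'
def masks(im):
    hsv=cv2.cvtColor(im,cv2.COLOR_BGR2HSV); return hsv
E
python3 - <<'E'
from h import *
im=cv2.imread("pics/top0.png"); d=np.load("pics/top0.npz")
hsv=masks(im)
for p in [(365,300),(362,300),(360,342),(428,316),(418,250),(230,379),(272,376),(242,408),(588,338),(600,400),(450,290)]:
    u,v=int(p[0]*.7),int(p[1]*.7); print(p,im[v,u],hsv[v,u], np.round(ray(d,u,v,0.025),3))
big=cv2.resize(im[180:320,130:370],(800,467),interpolation=cv2.INTER_CUBIC); cv2.imwrite("pics/c1.png",big)
big=cv2.resize(im[20:300,350:490],(400,800)[:2],interpolation=cv2.INTER_CUBIC); cv2.imwrite("pics/c2.png",cv2.resize(im[200:300,350:490],(800,571),interpolation=cv2.INTER_CUBIC))
E
```

```text
(365, 300) [ 45  86 144] [ 12 175 144] [0.568 0.108 0.025]
(362, 300) [52 71 95] [ 13 115  95] [0.568 0.114 0.025]
(360, 342) [42 57 85] [ 10 129  85] [0.486 0.118 0.025]
(428, 316) [40 62 84] [ 15 134  84] [ 0.538 -0.016  0.025]
(418, 250) [33 51 77] [ 12 146  77] [0.668 0.004 0.025]
(230, 379) [33 53 83] [ 12 154  83] [0.413 0.367 0.025]
(272, 376) [35 54 84] [ 12 149  84] [0.419 0.287 0.025]
(242, 408) [ 35  99 165] [ 15 201 165] [0.358 0.344 0.025]
(588, 338) [ 30  33 160] [  1 207 160] [ 0.497 -0.33   0.025]
(600, 400) [ 67 107 133] [ 18 127 133] [ 0.375 -0.352  0.025]
(450, 290) [ 71 118 150] [ 18 134 150] [ 0.589 -0.061  0.025]
```

View pics/c1.png

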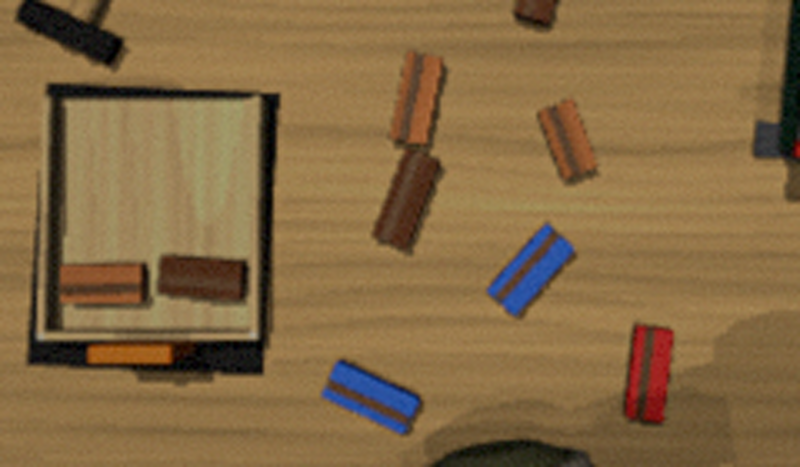

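View pics/c2.png

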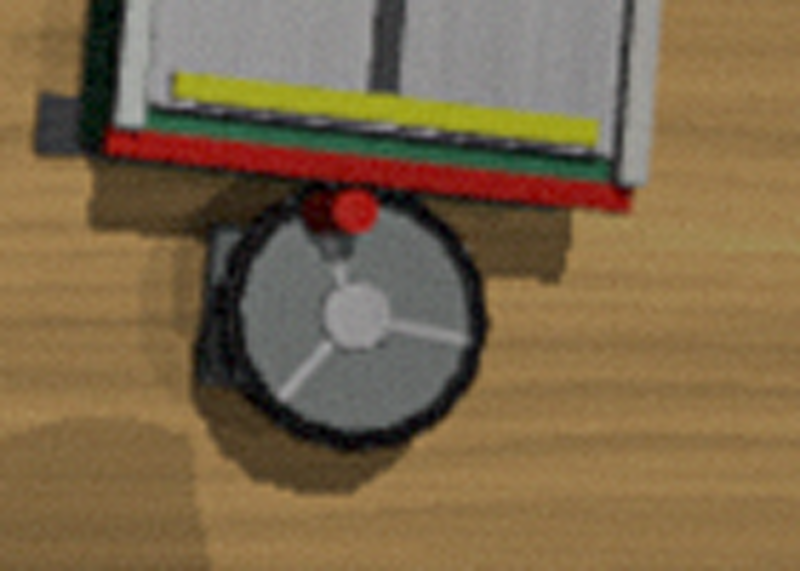

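```bash
cat >> h.py <<'E'
def offcuts(im,d,z=0.025,roi=None):
    b=cv2.GaussianBlur(im,(3,3),0); hsv=cv2.cvtColor(b,cv2.COLOR_BGR2HSV)
    m=((hsv[...,0]<=14)&(hsv[...,1]>115)&(hsv[...,2]>45)).astype(np.uint8)*255
    out=[]
    if roi is not None:
        mm=np.zeros_like(m); x0,y0,x1,y1=roi; mm[y0:y1,x0:x1]=m[y0:y1,x0:x1]; m=mm
    cs,_=cv2.findContours(m,cv2.RETR_EXTERNAL,cv2.CHAIN_APPROX_NONE)
    for c in cs:
        a=cv2.contourArea(c)
        if a<150 or a>1500: continue
        w=np.array([ray(d,*p[0],z)[:2] for p in c])
        r=cv2.minAreaRect((w*1000).astype(np.float32)); 
        bx=cv2.boxPoints(r); e=[bx[1]-bx[0],bx[2]-bx[1]]; e=e[0] if np.linalg.norm(e[0])>np.linalg.norm(e[1]) else e[1]
        ang=np.degrees(np.arctan2(e[1],e[0]))%180
        out.append((np.round(c.mean(0)[0]),a,np.round(r[0],1),np.round(r[1],1),round(ang,1),np.round(b[c[:,0,1].min():c[:,0,1].max(),c[:,0,0].min():c[:,0,0].max()].mean((0,1)))))
    return m,out
E
python3 - <<'E'
from h import *
im=cv2.imread("pics/top0.png"); d=np.load("pics/top0.npz")
m,o=offcuts(im,d); cv2.imwrite("pics/m.png",m)
for x in o: print(*x)
f=lambda x,y:(350+x/5.714,200+y/5.714)
hub=ray(d,*f(358,316),.12);peg=ray(d,*f(354,210),.167)
L=ray(d,*f(107,148),.134);Rr=ray(d,*f(632,205),.134)
print("hub",hub,"peg",peg,"dist",np.hypot(*(peg-hub)[:2]))
dy=(L-Rr)[:2];print(L,Rr,np.linalg.norm(dy)); dy/=np.linalg.norm(dy);hx=np.array([dy[1],-dy[0]]);print("hopper x",hx,np.degrees(np.arctan2(hx[1],hx[0])),"origin",hub[:2]+.2*hx)
# rails top view
g=lambda x,y:(130+x/3.333,180+y/3.333)
# tray corners inside top; mat corners
for n,p,z in [("mat",(28,362),.003),("mat",(263,374),.003),("mat",(280,94),.003),("mat",(48,86),.003),("trayBL",(37,340),.043),("trayBR",(263,343),.043),("grip",(88,355),.101),("gripR",(172,355),.101)]:
    print(n,np.round(ray(d,*g(*p),z),4))
# rails full
c=cv2.resize(im[20:250,350:490],(487,800),interpolation=cv2.INTER_CUBIC); cv2.imwrite("pics/c3.png",c[:600])
E
```

```text
[324. 292.] 356.0 [341.7 -85.7] [37.7 80.5] 172.6 [ 35.  50. 123.]
[160. 265.] 270.0 [414.5 370.1] [30.3 72.6] 90.3 [ 42.  73. 117.]
[190. 263.] 242.5 [419.2 286.9] [68.6 31. ] 86.2 [31. 52. 80.]
[252. 239.] 272.5 [485.9 116.6] [31.3 78.8] 159.6 [ 45.  74. 103.]
[414. 231.] 540.5 [ 503.9 -337.3] [260.2  39.2] 83.8 [38. 55. 90.]
[300. 221.] 212.5 [536.7 -18.3] [61.3 31.9] 21.0 [ 53.  89. 130.]
[255. 209.] 267.5 [570.3 108.3] [32.9 75.5] 167.7 [ 52.  87. 130.]
[292. 174.] 224.5 [670.    3.5] [30.6 68.4] 165.0 [40. 66. 96.]
[556. 131.] 270.5 [ 795.2 -757.3] [226.3  26. ] 5.6 [12. 22. 37.]
[71. 76.] 738.5 [956.2 620.1] [214.1 240. ] 100.7 [ 61. 101. 130.]
[432.  37.] 497.5 [1078.7 -405.3] [270.4  22.6] 84.2 [29. 43. 87.]
hub [ 0.4451646  -0.30178878  0.12      ] peg [ 0.49141911 -0.28569991  0.167     ] dist 0.04897276763544169
[ 0.51925964 -0.18692942  0.134     ] [ 0.49517574 -0.42055819  0.134     ] 0.23486685302812224
hopper x [ 0.9947286  -0.10254278] -5.885613854228442 origin [ 0.64411032 -0.32229734]
mat [0.346  0.4346 0.003 ]
mat [0.3369 0.2363 0.003 ]
mat [0.5742 0.2264 0.003 ]
mat [0.58   0.4256 0.003 ]
trayBL [0.3677 0.4151 0.043 ]
trayBR [0.3661 0.2307 0.043 ]
grip [0.3612 0.3571 0.101 ]
gripR [0.3615 0.2921 0.101 ]
```

View pics/c3.png

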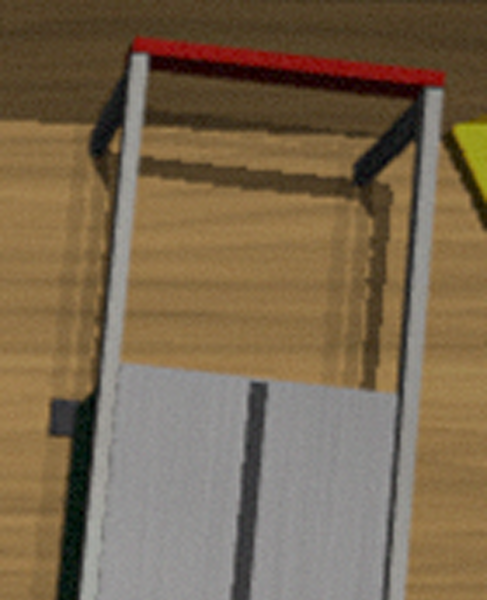

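View pics/m.png

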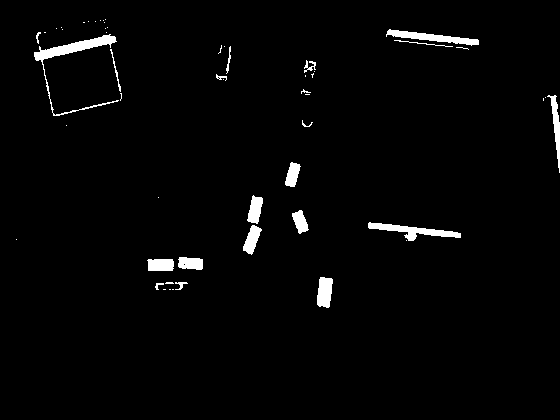

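```bash
cat >> h.py <<'E'
from scipy.spatial.transform import Rotation as Ro
def yaw(a): # tool down, tool x at world angle a deg
    a=np.radians(a); return np.array([[np.cos(a),np.sin(a),0],[np.sin(a),-np.cos(a),0],[0,0,-1.]])
def plan(ptgt,Rt,n,p=None,R=None):
    s=observe(); p=np.array(s["position"]) if p is None else np.array(p); R=np.array(s["tool_rot"]) if R is None else R
    rv=Ro.from_matrix(R.T@Rt).as_rotvec(); st=(np.array(ptgt)-p)/n
    rows=[]
    for i in range(n):
        Ri=R@Ro.from_rotvec(rv*i/n).as_matrix(); rows.append(np.round(Ri.T@st,4).tolist())
    print("dr each",np.round(rv/n,4).tolist(),"total",np.round(rv,4)); print(rows); return np.array(ptgt),Rt
def st():
    s=observe(); print(round(s["time_s"],2),np.round(s["position"],4),np.round(s["ft_force"],1),round(float(s["grip_width"]),4),"q",np.round(s["q"],1).tolist())
    R=np.array(s["tool_rot"]); print("toolx",np.round(R[:,0],3),"toolz",np.round(R[:,2],3), "yaw",round(float(np.degrees(np.arctan2(R[1,0],R[0,0]))),2))
def tri(d1,p1,d2,p2):
    A=[];b=[]
    for d,p in((d1,p1),(d2,p2)):
        K=np.array(d["K"]);R=d["R"];t=d["t"].ravel();c=-R.T@t;r=R.T@np.linalg.inv(K)@np.array([p[0],p[1],1.]);r/=np.linalg.norm(r);M=np.eye(3)-np.outer(r,r);A.append(M);b.append(M@c)
    return np.linalg.solve(A[0]+A[1],b[0]+b[1])
E
python3 - <<'E'
from h import *
d=np.load("pics/top0.npz");e=np.load("pics/side0.npz")
print("glue cap",tri(d,(439*.7,173*.7),e,(326*.7,216*.7)))
print("peg",tri(d,(412,236.75),e,(529*.7,200*.7)), proj(e,(.4914,-.2857,.167))/.7)
print("router R handle",tri(d,(398*.7,200*.7),e,(313*.7,273*.7)))
O=np.array([.6441,-.3223]);hx=np.array([.9947,-.1025])
fe=ray(d,384.5,124.6,.128);print("cover far edge hx",(fe[:2]-O)@hx)
plan([.4914,-.2857,.242],yaw(-95.9),10)
E
```

```text
glue cap [ 0.78239572 -0.02803625  0.16469945]
peg [ 0.49131379 -0.28667639  0.16466786] [528.75979245 199.1690756 ]
router R handle [0.75645936 0.04581732 0.08755005]
cover far edge hx 0.13115649539309646
dr each [0.0, 0.0001, 0.0465] total [0.     0.0012 0.4648]
[[-0.0109, -0.0358, 0.0], [-0.0125, -0.0353, 0.0], [-0.0141, -0.0347, -0.0], [-0.0157, -0.034, -0.0], [-0.0173, -0.0332, -0.0], [-0.0188, -0.0324, -0.0], [-0.0203, -0.0315, -0.0], [-0.0217, -0.0305, -0.0], [-0.0231, -0.0294, -0.0], [-0.0245, -0.0283, -0.0]]
```

Emit:
jog_arm(dr=[[0,0,0.0465],[0,0,0.0465],[0,0,0.0465],[0,0,0.0465],[0,0,0.0465],[0,0,0.0465],[0,0,0.0465],[0,0,0.0465],[0,0,0.0465],[0,0,0.0465]], slide=[[-0.0109,-0.0358,0],[-0.0125,-0.0353,0],[-0.0141,-0.0347,0],[-0.0157,-0.034,0],[-0.0173,-0.0332,0],[-0.0188,-0.0324,0],[-0.0203,-0.0315,0],[-0.0217,-0.0305,0],[-0.0231,-0.0294,0],[-0.0245,-0.0283,0]], gripper=[1,1,1,1,1,1,1,1,1,1])

```text
time_s: 1.1
position: [0.4925, -0.2849, 0.242]
tool_rot: [[-0.105, -0.994, -0.001], [-0.994, 0.105, 0.0], [-0.0, 0.001, -1.0]]
ft_force: [-0.1, -0.3, -0.3]
grip_width: 0.0853
```

```bash
python3 -c "
from h import *
st();im,d=cap('top','t1');st()
cv2.imwrite('pics/t1c.png',cv2.resize(im[150:330,300:540],(800,600)))
plan([.4914,-.2857,.153],yaw(-95.9),5)"
```

```text
1.1 [ 0.4925 -0.2849  0.242 ] [-0.1 -0.3 -0.3] 0.0853 q [-42.0, 23.8, 71.2, -0.0, 85.0, 54.1]
toolx [-0.105 -0.994 -0.   ] toolz [-0.001  0.    -1.   ] yaw -96.02
1.15 [ 0.4956 -0.2817  0.2418] [ 0.1  4.4 -1.1] 0.0853 q [-41.6, 23.9, 71.1, 0.1, 85.1, 54.4]
toolx [-0.104 -0.995 -0.002] toolz [ 0.001  0.002 -1.   ] yaw -95.97
dr each [-0.0002, 0.0004, -0.0002] total [-0.0009  0.0022 -0.0012]
[[0.0009, 0.0008, 0.0178], [0.0009, 0.0008, 0.0178], [0.0009, 0.0008, 0.0178], [0.0009, 0.0008, 0.0178], [0.0009, 0.0008, 0.0178]]
```

Emit:
jog_arm(dr=[[0,0,0],[0,0,0],[0,0,0],[0,0,0],[0,0,0],[0,0,0],[0,0,0],[0,0,0],[0,0,0],[0,0,0]], slide=[[0,0,0],[0,0,0],[0,0,0.01],[0,0,0.02],[0,0,0.02],[0,0,0.02],[0,0,0.015],[0,0,0.004],[0,0,0],[0,0,0]], gripper=[1,1,1,1,1,1,1,1,1,1])

```text
time_s: 2.15
position: [0.4914, -0.2866, 0.154]
tool_rot: [[-0.104, -0.995, 0.001], [-0.995, 0.104, -0.001], [0.001, -0.001, -1.0]]
ft_force: [0.1, 0.2, 0.3]
grip_width: 0.0855
```

```bash
python3 -c "
from h import *
im,d=cap('top','t2');im2,e=cap('side','s2');st()
cv2.imwrite('pics/t2c.png',cv2.resize(im[150:330,300:540],(800,600)))
cv2.imwrite('pics/s2c.png',cv2.resize(im2[90:240,300:500],(800,600)))"
```

```text
2.25 [ 0.4916 -0.2865  0.1541] [-0.1 -0.2  0.4] 0.0853 q [-42.1, 28.1, 79.4, -0.0, 72.5, 53.8]
toolx [-0.103 -0.995  0.001] toolz [ 0.001 -0.001 -1.   ] yaw -95.93
```

View pics/s2c.png

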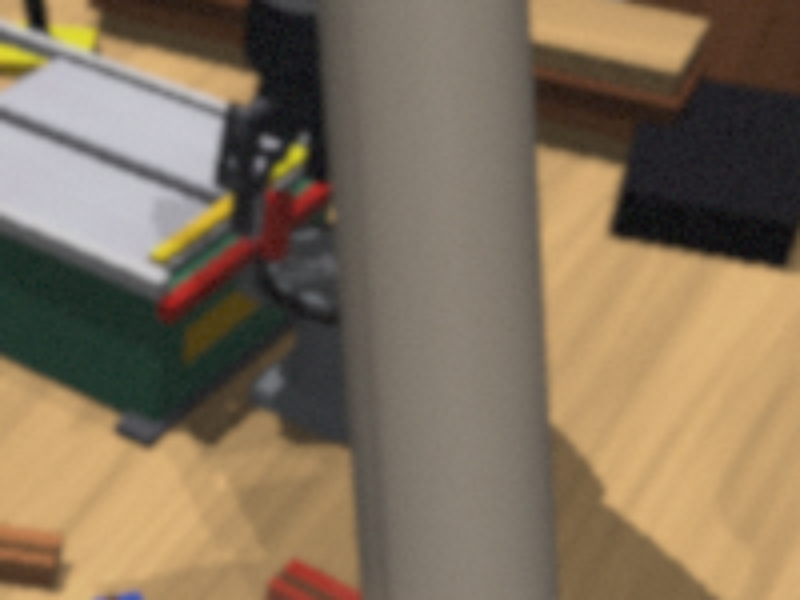

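Emit:
jog_arm(dr=[[0,0,0],[0,0,0],[0,0,0],[0,0,0],[0,0,0],[0,0,0],[0,0,0],[0,0,0],[0,0,0],[0,0,0]], slide=[[0,0,0],[0,0,0],[0,0,0],[0,0,0],[0,0,0],[0,0,0],[0,0,0],[0,0,0],[0,0,0],[0,0,0]], gripper=[-1,-1,-1,-1,-1,-1,-1,-1,-1,-1], force=40)

```text
time_s: 3.25
position: [0.4915, -0.2861, 0.1535]
tool_rot: [[-0.103, -0.995, 0.0], [-0.995, 0.103, -0.0], [-0.0, -0.0, -1.0]]
ft_force: [-0.6, 1.3, 3.5]
grip_width: 0.0185
```

```bash
cat >> h.py <<'E'
def arc(a0,steps,rad=.048,yaw_=-95.9,hdeg=-5.9):
    # a in deg relative hopper x; returns slides
    R=yaw(yaw_);a=np.radians(a0+hdeg);out=[]
    for s in steps:
        b=a+np.radians(s);dp=rad*np.array([np.cos(b)-np.cos(a),np.sin(b)-np.sin(a),0]);out.append(np.round(R.T@dp,4).tolist());a=b
    print(a0,"->",a0+sum(steps));print(out)
E
python3 -c "
from h import *
st()
p=observe()['position'];v=np.array(p[:2])-[.4452,-.3018];print(np.hypot(*v),np.degrees(np.arctan2(v[1],v[0]))+5.9)
a=25
arc(25,[5,10]+[15]*8)
for k in range(5): arc(160+150*k-0,[15]*10)
"
```

```text
3.25 [ 0.4915 -0.2861  0.1535] [-0.6  1.3  3.5] 0.0185 q [-42.1, 28.1, 79.4, 0.0, 72.4, 53.8]
toolx [-0.103 -0.995 -0.   ] toolz [ 0. -0. -1.] yaw -95.91
0.048919683779508984 24.643243989245974
25 -> 160
[[-0.0037, 0.0019, 0.0], [-0.0069, 0.0048, 0.0], [-0.0085, 0.0092, 0.0], [-0.0058, 0.0111, 0.0], [-0.0027, 0.0122, 0.0], [0.0005, 0.0125, 0.0], [0.0038, 0.012, 0.0], [0.0067, 0.0106, 0.0], [0.0092, 0.0085, 0.0], [0.0111, 0.0058, 0.0]]
160 -> 310
[[0.0122, 0.0027, 0.0], [0.0125, -0.0005, 0.0], [0.012, -0.0038, 0.0], [0.0106, -0.0067, 0.0], [0.0085, -0.0092, 0.0], [0.0058, -0.0111, 0.0], [0.0027, -0.0122, 0.0], [-0.0005, -0.0125, 0.0], [-0.0038, -0.012, 0.0], [-0.0067, -0.0106, 0.0]]
310 -> 460
[[-0.0092, -0.0085, 0.0], [-0.0111, -0.0058, 0.0], [-0.0122, -0.0027, 0.0], [-0.0125, 0.0005, 0.0], [-0.012, 0.0038, 0.0], [-0.0106, 0.0067, 0.0], [-0.0085, 0.0092, 0.0], [-0.0058, 0.0111, 0.0], [-0.0027, 0.0122, 0.0], [0.0005, 0.0125, 0.0]]
460 -> 610
[[0.0038, 0.012, 0.0], [0.0067, 0.0106, 0.0], [0.0092, 0.0085, 0.0], [0.0111, 0.0058, 0.0], [0.0122, 0.0027, 0.0], [0.0125, -0.0005, 0.0], [0.012, -0.0038, 0.0], [0.0106, -0.0067, 0.0], [0.0085, -0.0092, 0.0], [0.0058, -0.0111, 0.0]]
610 -> 760
[[0.0027, -0.0122, 0.0], [-0.0005, -0.0125, 0.0], [-0.0038, -0.012, 0.0], [-0.0067, -0.0106, 0.0], [-0.0092, -0.0085, 0.0], [-0.0111, -0.0058, 0.0], [-0.0122, -0.0027, 0.0], [-0.0125, 0.0005, 0.0], [-0.012, 0.0038, 0.0], [-0.0106, 0.0067, 0.0]]
760 -> 910
[[-0.0085, 0.0092, 0.0], [-0.0058, 0.0111, 0.0], [-0.0027, 0.0122, 0.0], [0.0005, 0.0125, 0.0], [0.0038, 0.012, 0.0], [0.0067, 0.0106, 0.0], [0.0092, 0.0085, 0.0], [0.0111, 0.0058, 0.0], [0.0122, 0.0027, 0.0], [0.0125, -0.0005, 0.0]]
```

Emit:
jog_arm(dr=[[0,0,0],[0,0,0],[0,0,0],[0,0,0],[0,0,0],[0,0,0],[0,0,0],[0,0,0],[0,0,0],[0,0,0]], slide=[[-0.0037,0.0019,0.0],[-0.0069,0.0048,0.0],[-0.0085,0.0092,0.0],[-0.0058,0.0111,0.0],[-0.0027,0.0122,0.0],[0.0005,0.0125,0.0],[0.0038,0.012,0.0],[0.0067,0.0106,0.0],[0.0092,0.0085,0.0],[0.0111,0.0058,0.0]], gripper=[-1,-1,-1,-1,-1,-1,-1,-1,-1,-1])

```text
time_s: 4.25
position: [0.4022, -0.2803, 0.1535]
tool_rot: [[-0.103, -0.995, -0.0], [-0.995, 0.103, 0.001], [-0.001, 0.0, -1.0]]
ft_force: [3.7, 2.4, 3.5]
grip_width: 0.0186
```

Emit:
jog_arm(dr=[[0,0,0],[0,0,0],[0,0,0],[0,0,0],[0,0,0],[0,0,0],[0,0,0],[0,0,0],[0,0,0],[0,0,0]], slide=[[0.0122,0.0027,0.0],[0.0125,-0.0005,0.0],[0.012,-0.0038,0.0],[0.0106,-0.0067,0.0],[0.0085,-0.0092,0.0],[0.0058,-0.0111,0.0],[0.0027,-0.0122,0.0],[-0.0005,-0.0125,0.0],[-0.0038,-0.012,0.0],[-0.0067,-0.0106,0.0]], gripper=[-1,-1,-1,-1,-1,-1,-1,-1,-1,-1])

```text
time_s: 5.25
position: [0.4721, -0.3412, 0.1534]
tool_rot: [[-0.103, -0.995, -0.003], [-0.995, 0.103, 0.002], [-0.001, 0.004, -1.0]]
ft_force: [-8.1, 7.1, 11.5]
grip_width: 0.0186
```

Emit:
jog_arm(dr=[[0,0,0],[0,0,0],[0,0,0],[0,0,0],[0,0,0],[0,0,0],[0,0,0],[0,0,0],[0,0,0],[0,0,0]], slide=[[-0.0092,-0.0085,0.0],[-0.0111,-0.0058,0.0],[-0.0122,-0.0027,0.0],[-0.0125,0.0005,0.0],[-0.012,0.0038,0.0],[-0.0106,0.0067,0.0],[-0.0085,0.0092,0.0],[-0.0058,0.0111,0.0],[-0.0027,0.0122,0.0],[0.0005,0.0125,0.0]], gripper=[-1,-1,-1,-1,-1,-1,-1,-1,-1,-1])

```text
time_s: 6.25
position: [0.4429, -0.2527, 0.1535]
tool_rot: [[-0.102, -0.995, 0.002], [-0.995, 0.102, 0.001], [-0.001, -0.002, -1.0]]
ft_force: [3.8, -0.5, 3.5]
grip_width: 0.0188
```

Emit:
jog_arm(dr=[[0,0,0],[0,0,0],[0,0,0],[0,0,0],[0,0,0],[0,0,0],[0,0,0],[0,0,0],[0,0,0],[0,0,0]], slide=[[0.0038,0.012,0.0],[0.0067,0.0106,0.0],[0.0092,0.0085,0.0],[0.0111,0.0058,0.0],[0.0122,0.0027,0.0],[0.0125,-0.0005,0.0],[0.012,-0.0038,0.0],[0.0106,-0.0067,0.0],[0.0085,-0.0092,0.0],[0.0058,-0.0111,0.0]], gripper=[-1,-1,-1,-1,-1,-1,-1,-1,-1,-1])

```text
time_s: 7.25
position: [0.4248, -0.3441, 0.1534]
tool_rot: [[-0.103, -0.995, -0.001], [-0.995, 0.103, 0.003], [-0.003, 0.001, -1.0]]
ft_force: [0.0, 9.3, 10.3]
grip_width: 0.0186
```

```bash
python3 -c "
from h import *
st()
p=observe()['position'];v=np.array(p[:2])-[.4452,-.3018];print(np.hypot(*v),np.degrees(np.arctan2(v[1],v[0]))+5.9)
im,d=cap('top','t3')
cv2.imwrite('pics/t3c.png',cv2.resize(im[20:320,340:500],(320,600)))
arc(610,[15]*6+[5]*4); arc(720,[2]*5)
"
```

```text
7.25 [ 0.4248 -0.3441  0.1534] [ 0.   9.3 10.3] 0.0186 q [-51.5, 26.2, 83.0, 0.1, 71.0, 44.5]
toolx [-0.103 -0.995 -0.003] toolz [-0.001  0.003 -1.   ] yaw -95.94
0.04696548460136981 -109.89708578438307
610 -> 720
[[0.0027, -0.0122, 0.0], [-0.0005, -0.0125, 0.0], [-0.0038, -0.012, 0.0], [-0.0067, -0.0106, 0.0], [-0.0092, -0.0085, 0.0], [-0.0111, -0.0058, 0.0], [-0.004, -0.0013, 0.0], [-0.0041, -0.0009, 0.0], [-0.0042, -0.0005, 0.0], [-0.0042, -0.0002, 0.0]]
720 -> 730
[[-0.0017, 0.0, 0.0], [-0.0017, 0.0001, 0.0], [-0.0017, 0.0001, 0.0], [-0.0017, 0.0002, 0.0], [-0.0017, 0.0003, 0.0]]
```

View pics/t3c.png

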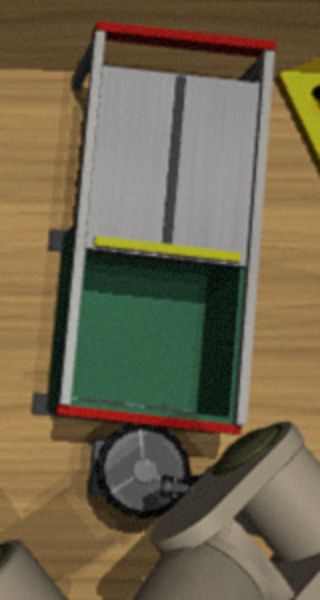

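The cover is nearly open (angle 610°), and its far edge is about 35 mm from the stop. I continue to the stop.

Emit:
jog_arm(dr=[[0,0,0],[0,0,0],[0,0,0],[0,0,0],[0,0,0],[0,0,0],[0,0,0],[0,0,0],[0,0,0],[0,0,0]], slide=[[0.0027,-0.0122,0.0],[-0.0005,-0.0125,0.0],[-0.0038,-0.012,0.0],[-0.0067,-0.0106,0.0],[-0.0092,-0.0085,0.0],[-0.0111,-0.0058,0.0],[-0.004,-0.0013,0.0],[-0.0041,-0.0009,0.0],[-0.0042,-0.0005,0.0],[-0.0042,-0.0002,0.0]], gripper=[-1,-1,-1,-1,-1,-1,-1,-1,-1,-1])

```text
time_s: 8.3
position: [0.4934, -0.3072, 0.1535]
tool_rot: [[-0.103, -0.995, -0.0], [-0.995, 0.103, -0.001], [0.001, 0.0, -1.0]]
ft_force: [-1.8, -3.4, 4.3]
grip_width: 0.0183
```

Emit:
jog_arm(dr=[[0,0,0],[0,0,0],[0,0,0],[0,0,0],[0,0,0],[0,0,0],[0,0,0],[0,0,0],[0,0,0],[0,0,0]], slide=[[-0.0017,0,0],[-0.0017,0.0001,0],[-0.0017,0.0001,0],[-0.0017,0.0002,0],[0,0,0],[0,0,0],[0,0,0],[0,0,0],[0,0,0],[0,0,0]], gripper=[-1,-1,-1,-1,-1,-1,-1,-1,-1,-1])

```text
time_s: 9.3
position: [0.4936, -0.3049, 0.1536]
tool_rot: [[-0.105, -0.994, 0.001], [-0.994, 0.105, -0.01], [0.01, -0.002, -1.0]]
ft_force: [-3.5, -23.0, -1.2]
grip_width: 0.0189
```

```bash
python3 -c "
from h import *
st()
p=observe()['position'];v=np.array(p[:2])-[.4452,-.3018];print(np.hypot(*v),np.degrees(np.arctan2(v[1],v[0]))+5.9)
im,d=cap('top','t4')
cv2.imwrite('pics/t4c.png',cv2.resize(im[20:320,340:500],(320,600)))
"
```

```text
9.3 [ 0.4936 -0.3049  0.1536] [ -3.5 -23.   -1.2] 0.0189 q [-43.2, 29.0, 77.7, -0.4, 72.8, 52.9]
toolx [-0.105 -0.994  0.01 ] toolz [ 0.001 -0.01  -1.   ] yaw -96.02
0.04854621993102141 2.2846111204741364
```

View pics/t4c.png

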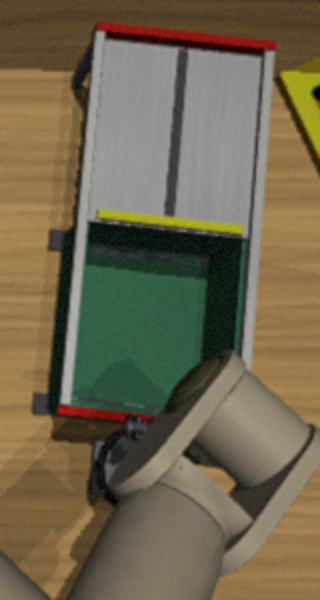

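```bash
cat >> h.py <<'E'
def multi(segs,p=None,y=None):
    """segs: (x,y,z,yaw,n[,grip]) ; prints calls of 10 rows"""
    s=observe()
    if p is None: p=s["position"]
    R0=np.array(s["tool_rot"])
    if y is None: y=float(np.degrees(np.arctan2(R0[1,0],R0[0,0])))
    p=np.array(p,float);rows=[]
    for sg in segs:
        t=np.array(sg[:3]);n=sg[4];g=sg[5]
        # smooth profile
        u=np.linspace(0,1,n+1); 
        w=u if n<3 else (0.35*u+0.65*(3*u*u-2*u**3))
        dy=(sg[3]-y+180)%360-180
        for i in range(n):
            f=w[i+1]-w[i]; R=yaw(y+dy*w[i])
            rows.append((np.round(R.T@((t-p)*f),4).tolist(),round(float(-np.radians(dy*f)),4),g))
        p=t;y=sg[3]
    while len(rows)%10: rows.append(([0,0,0],0,rows[-1][2]))
    for k in range(0,len(rows),10):
        r=rows[k:k+10]; print("--",k//10); print([[0,0,x[1]] for x in r]);print([[0.0 if abs(v)<1e-4 else v for v in x[0]] for x in r]);print([x[2] for x in r])
        m=max(max(abs(np.array(x[0]))) for x in r); a=max(abs(x[1]) for x in r); print("max",m,a)
E
python3 - <<'E'
from h import *
# commanded estimate
p0=[.4936,-.3035,.1535]
multi([(*p0,-95.9,4,1),(.4936,-.3035,.24,-95.9,4,1),(.670,.0035,.12,-105,10,1),(.670,.0035,.03,-105,5,1),(.670,.0035,.014,-105,2,1),(.670,.0035,.014,-105,5,-1)],p0,-95.9)
E
```

```text
-- 0
[[0, 0, -0.0], [0, 0, -0.0], [0, 0, -0.0], [0, 0, -0.0], [0, 0, -0.0], [0, 0, -0.0], [0, 0, -0.0], [0, 0, -0.0], [0, 0, 0.0084], [0, 0, 0.0134]]
[[0.0, 0.0, 0.0], [0.0, 0.0, 0.0], [0.0, 0.0, 0.0], [0.0, 0.0, 0.0], [0.0, 0.0, -0.0164], [0.0, 0.0, -0.0269], [0.0, 0.0, -0.0269], [0.0, 0.0, -0.0164], [-0.0172, -0.0077, 0.0064], [-0.0274, -0.0119, 0.0101]]
[1, 1, 1, 1, 1, 1, 1, 1, 1, 1]
max 0.0274 0.0134
-- 1
[[0, 0, 0.0171], [0, 0, 0.0196], [0, 0, 0.0208], [0, 0, 0.0208], [0, 0, 0.0196], [0, 0, 0.0171], [0, 0, 0.0134], [0, 0, 0.0084], [0, 0, -0.0], [0, 0, -0.0]]
[[-0.0352, -0.0147, 0.0129], [-0.0406, -0.0162, 0.0148], [-0.0435, -0.0164, 0.0157], [-0.0438, -0.0155, 0.0157], [-0.0415, -0.0137, 0.0148], [-0.0365, -0.0112, 0.0129], [-0.0287, -0.0083, 0.0101], [-0.0182, -0.005, 0.0064], [0.0, 0.0, 0.0124], [0.0, 0.0, 0.0208]]
[1, 1, 1, 1, 1, 1, 1, 1, 1, 1]
max 0.0438 0.0208
-- 2
[[0, 0, -0.0], [0, 0, -0.0], [0, 0, -0.0], [0, 0, -0.0], [0, 0, -0.0], [0, 0, -0.0], [0, 0, -0.0], [0, 0, -0.0], [0, 0, -0.0], [0, 0, -0.0]]
[[0.0, 0.0, 0.0236], [0.0, 0.0, 0.0208], [0.0, 0.0, 0.0124], [0.0, 0.0, 0.008], [0.0, 0.0, 0.008], [0.0, 0.0, 0.0], [0.0, 0.0, 0.0], [0.0, 0.0, 0.0], [0.0, 0.0, 0.0], [0.0, 0.0, 0.0]]
[1, 1, 1, 1, 1, -1, -1, -1, -1, -1]
max 0.0236 0.0
```

Emit:
jog_arm(dr=[[0,0,0],[0,0,0],[0,0,0],[0,0,0],[0,0,0],[0,0,0],[0,0,0],[0,0,0],[0,0,0.0084],[0,0,0.0134]], slide=[[0.0,0.0,0.0],[0.0,0.0,0.0],[0.0,0.0,0.0],[0.0,0.0,0.0],[0.0,0.0,-0.0164],[0.0,0.0,-0.0269],[0.0,0.0,-0.0269],[0.0,0.0,-0.0164],[-0.0172,-0.0077,0.0064],[-0.0274,-0.0119,0.0101]], gripper=[1,1,1,1,1,1,1,1,1,1])

```text
time_s: 10.35
position: [0.5186, -0.2581, 0.2242]
tool_rot: [[-0.127, -0.992, 0.002], [-0.992, 0.127, -0.001], [0.001, -0.002, -1.0]]
ft_force: [0.1, -0.5, -0.7]
grip_width: 0.0855
```

Emit:
jog_arm(dr=[[0,0,0.0171],[0,0,0.0196],[0,0,0.0208],[0,0,0.0208],[0,0,0.0196],[0,0,0.0171],[0,0,0.0134],[0,0,0.0084],[0,0,0],[0,0,0]], slide=[[-0.0352,-0.0147,0.0129],[-0.0406,-0.0162,0.0148],[-0.0435,-0.0164,0.0157],[-0.0438,-0.0155,0.0157],[-0.0415,-0.0137,0.0148],[-0.0365,-0.0112,0.0129],[-0.0287,-0.0083,0.0101],[-0.0182,-0.005,0.0064],[0,0,0],[0,0,0]], gripper=[1,1,1,1,1,1,1,1,1,1])

```text
time_s: 11.35
position: [0.6704, 0.0072, 0.12]
tool_rot: [[-0.258, -0.966, -0.001], [-0.966, 0.258, -0.0], [0.0, 0.001, -1.0]]
ft_force: [-0.2, -0.6, -0.2]
grip_width: 0.0854
```

```bash
python3 - <<'E'
from h import *
im,d=cap('top','t5');im2,e=cap('side','s5');st()
O=np.array([.6441,-.3223])
cv2.imwrite('pics/t5b.png',cv2.resize(im,(800,600)));cv2.imwrite('pics/s5b.png',cv2.resize(im2,(800,600)))
m,o=offcuts(im,d)
for x in o: print(*x)
E
```

```text
11.45 [0.6704 0.0063 0.1206] [-0.2  0.2  0.2] 0.0855 q [-9.6, 39.4, 63.4, -0.0, 77.2, 95.5]
toolx [-0.259 -0.966  0.   ] toolz [ 0. -0. -1.] yaw -105.04
[553. 408.] 230.5 [  43.9 -694.9] [51.5 78.4] 176.8 [16. 22. 64.]
[325. 291.] 314.5 [342.5 -85.6] [37.2 78.9] 172.8 [ 37.  51. 124.]
[159. 264.] 212.5 [414.5 371.3] [30.3 74.3] 90.3 [ 48.  76. 114.]
[191. 262.] 180.5 [421.2 286.4] [69.2 27.9] 86.2 [34. 53. 78.]
[239. 253.] 281.5 [447.8 152.3] [32.2 78.3] 159.8 [37. 61. 86.]
[414. 230.] 547.0 [ 506.7 -336.7] [262.   33.9] 83.8 [39. 52. 87.]
[254. 210.] 212.5 [569.9 109.3] [30.9 77.5] 169.4 [ 54.  86. 123.]
[556. 131.] 276.5 [ 796.6 -756.9] [223.5  26. ] 5.5 [13. 23. 39.]
[90. 56.] 683.0 [1021.8  597.7] [288.4 159.1] 66.8 [ 63. 103. 134.]
[431.  37.] 498.5 [1078.7 -404. ] [272.9  25.5] 84.9 [40. 53. 96.]
```

View pics/t5b.png

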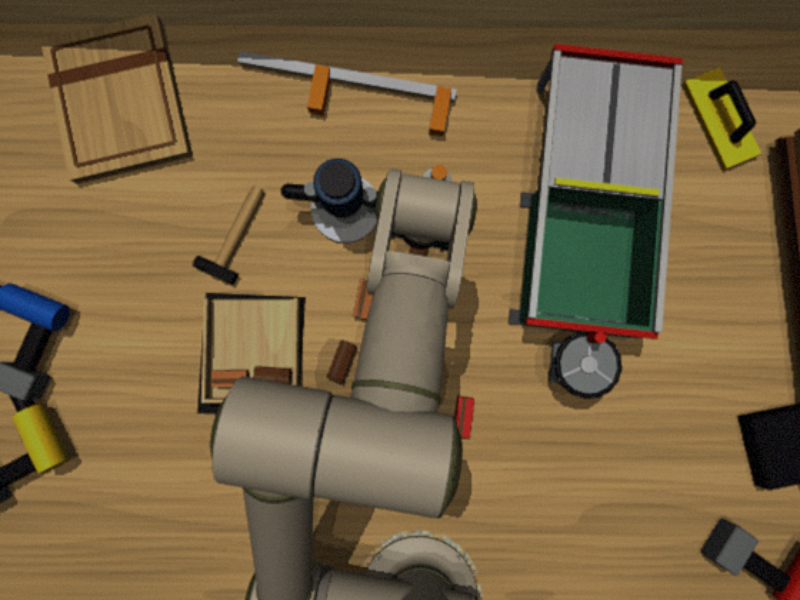

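View pics/s5b.png

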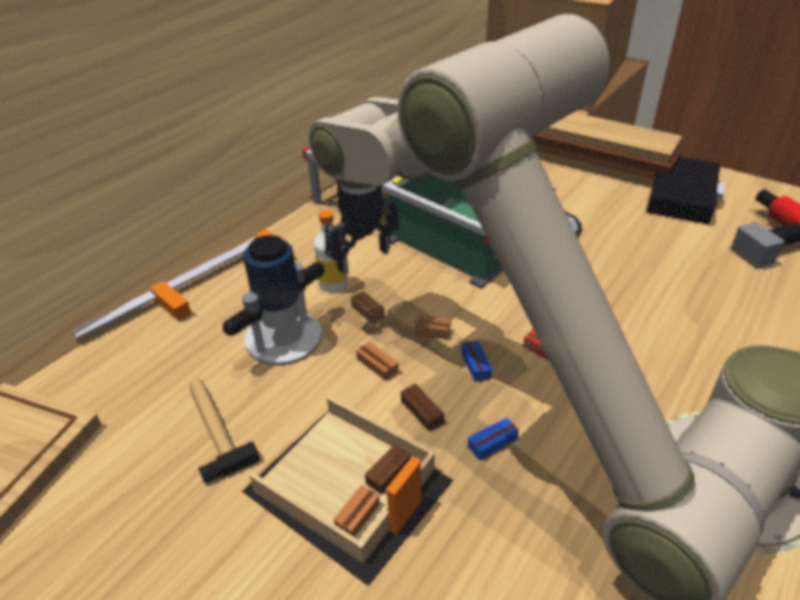

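Emit:
jog_arm(dr=[[0,0,0],[0,0,0],[0,0,0],[0,0,0],[0,0,0],[0,0,0],[0,0,0],[0,0,0],[0,0,0],[0,0,0]], slide=[[0.0025,0,0.02],[0,0,0.028],[0,0,0.028],[0,0,0.02],[0,0,0.01],[0,0,0],[0,0,0],[0,0,0],[0,0,0],[0,0,0]], gripper=[1,1,1,1,1,-1,-1,-1,-1,-1], force=40)

```text
time_s: 12.45
position: [0.6707, 0.0046, 0.0156]
tool_rot: [[-0.259, -0.966, 0.002], [-0.966, 0.259, -0.0], [-0.0, -0.002, -1.0]]
ft_force: [0.2, 0.2, 6.1]
grip_width: 0.0311
```

```bash
python3 - <<'E'
from h import *
st()
print(ray(np.load('pics/t5.npz'),245*.7,404*.7,.101))
multi([(.670,.0035,.014,-105,1,-1),(.66,.0035,.10,-105,4,-1),(.55,.10,.12,-60,5,-1),(.545,.365,.10,0,9,-1),(.540,.365,.029,0,5,-1),(.540,.365,.029,0,3,0.06),(.540,.365,.09,0,3,0.06)])
E
```

```text
12.45 [0.6707 0.0046 0.0156] [0.2 0.2 6.1] 0.0311 q [-9.7, 45.9, 69.2, 0.0, 64.8, 95.3]
toolx [-0.259 -0.966 -0.   ] toolz [ 0.002 -0.    -1.   ] yaw -105.0
[0.37089676 0.31842449 0.101     ]
-- 0
[[0, 0, 0.0], [0, 0, -0.0], [0, 0, -0.0], [0, 0, -0.0], [0, 0, -0.0], [0, 0, -0.1081], [0, 0, -0.1816], [0, 0, -0.2061], [0, 0, -0.1816], [0, 0, -0.1081]]
[[0.0013, 0.0004, 0.0016], [0.0005, 0.0018, -0.0163], [0.0008, 0.003, -0.0267], [0.0008, 0.003, -0.0267], [0.0005, 0.0018, -0.0163], [-0.0089, 0.0181, -0.0028], [-0.0182, 0.0285, -0.0046], [-0.0261, 0.0281, -0.0052], [-0.0276, 0.0196, -0.0046], [-0.0183, 0.0085, -0.0028]]
[-1, -1, -1, -1, -1, -1, -1, -1, -1, -1]
max 0.0285 0.2061
-- 1
[[0, 0, -0.0641], [0, 0, -0.1033], [0, 0, -0.1313], [0, 0, -0.1481], [0, 0, -0.1537], [0, 0, -0.1481], [0, 0, -0.1313], [0, 0, -0.1033], [0, 0, -0.0641], [0, 0, -0.0]]
[[-0.0142, -0.0078, 0.0012], [-0.022, -0.0141, 0.002], [-0.026, -0.0207, 0.0025], [-0.026, -0.027, 0.0028], [-0.0226, -0.0317, 0.0029], [-0.0168, -0.0335, 0.0028], [-0.0104, -0.0316, 0.0025], [-0.0048, -0.0257, 0.002], [-0.0013, -0.0162, 0.0012], [-0.0007, 0.0, 0.0098]]
[-1, -1, -1, -1, -1, -1, -1, -1, -1, -1]
max 0.0335 0.1537
-- 2
[[0, 0, -0.0], [0, 0, -0.0], [0, 0, -0.0], [0, 0, -0.0], [0, 0, -0.0], [0, 0, -0.0], [0, 0, -0.0], [0, 0, -0.0], [0, 0, -0.0], [0, 0, -0.0]]
[[-0.0012, 0.0, 0.0164], [-0.0013, 0.0, 0.0186], [-0.0012, 0.0, 0.0164], [-0.0007, 0.0, 0.0098], [0.0, 0.0, 0.0], [0.0, 0.0, 0.0], [0.0, 0.0, 0.0], [0.0, 0.0, -0.0174], [0.0, 0.0, -0.0262], [0.0, 0.0, -0.0174]]
[-1, -1, -1, -1, 0.06, 0.06, 0.06, 0.06, 0.06, 0.06]
max 0.0262 0.0
```

```bash
python3 - <<'E'
from h import *
multi([(.66,.0035,.11,-105,4,-1),(.55,.10,.12,-65,8,-1),(.540,.365,.10,0,10,-1),(.540,.365,.10,0,2,-1),(.540,.365,.029,0,6,-1)])
E
```

```text
-- 0
[[0, 0, 0.0], [0, 0, 0.0], [0, 0, 0.0], [0, 0, 0.0], [0, 0, -0.05], [0, 0, -0.0819], [0, 0, -0.1032], [0, 0, -0.1139], [0, 0, -0.1139], [0, 0, -0.1032]]
[[0.0007, 0.0019, -0.0178], [0.0012, 0.0031, -0.0294], [0.0012, 0.0031, -0.0294], [0.0007, 0.0019, -0.0178], [-0.0046, 0.0094, -0.0007], [-0.0084, 0.015, -0.0012], [-0.012, 0.018, -0.0015], [-0.0153, 0.0184, -0.0016], [-0.0172, 0.0165, -0.0016], [-0.0172, 0.0131, -0.0015]]
[-1, -1, -1, -1, -1, -1, -1, -1, -1, -1]
max 0.0294 0.1139
-- 1
[[0, 0, -0.0819], [0, 0, -0.05], [0, 0, -0.0604], [0, 0, -0.0957], [0, 0, -0.1223], [0, 0, -0.14], [0, 0, -0.1488], [0, 0, -0.1488], [0, 0, -0.14], [0, 0, -0.1223]]
[[-0.0147, 0.0089, -0.0012], [-0.0094, 0.0047, -0.0007], [-0.013, -0.0055, 0.0011], [-0.0201, -0.0099, 0.0017], [-0.0243, -0.0151, 0.0022], [-0.0255, -0.0205, 0.0025], [-0.0238, -0.0254, 0.0026], [-0.0198, -0.0286, 0.0026], [-0.0144, -0.0294, 0.0025], [-0.0089, -0.0272, 0.0022]]
[-1, -1, -1, -1, -1, -1, -1, -1, -1, -1]
max 0.0294 0.1488
-- 2
[[0, 0, -0.0957], [0, 0, -0.0604], [0, 0, -0.0], [0, 0, -0.0], [0, 0, -0.0], [0, 0, -0.0], [0, 0, -0.0], [0, 0, -0.0], [0, 0, -0.0], [0, 0, -0.0]]
[[-0.0043, -0.022, 0.0017], [-0.0014, -0.014, 0.0011], [0.0, 0.0, 0.0], [0.0, 0.0, 0.0], [0.0, 0.0, 0.0076], [0.0, 0.0, 0.0127], [0.0, 0.0, 0.0153], [0.0, 0.0, 0.0153], [0.0, 0.0, 0.0127], [0.0, 0.0, 0.0076]]
[-1, -1, -1, -1, -1, -1, -1, -1, -1, -1]
max 0.022 0.0957
```

Emit:
jog_arm(dr=[[0,0,0.0],[0,0,0.0],[0,0,0.0],[0,0,0.0],[0,0,-0.05],[0,0,-0.0819],[0,0,-0.1032],[0,0,-0.1139],[0,0,-0.1139],[0,0,-0.1032]], slide=[[0.0007,0.0019,-0.0178],[0.0012,0.0031,-0.0294],[0.0012,0.0031,-0.0294],[0.0007,0.0019,-0.0178],[-0.0046,0.0094,-0.0007],[-0.0084,0.015,-0.0012],[-0.012,0.018,-0.0015],[-0.0153,0.0184,-0.0016],[-0.0172,0.0165,-0.0016],[-0.0172,0.0131,-0.0015]], gripper=[-1,-1,-1,-1,-1,-1,-1,-1,-1,-1])

```text
time_s: 13.45
position: [0.5692, 0.0826, 0.117]
tool_rot: [[0.304, -0.953, 0.0], [-0.953, -0.304, 0.0], [0.0, -0.0, -1.0]]
ft_force: [-0.1, 0.3, -0.6]
grip_width: 0.0313
```

Emit:
jog_arm(dr=[[0,0,-0.0819],[0,0,-0.05],[0,0,-0.0604],[0,0,-0.0957],[0,0,-0.1223],[0,0,-0.14],[0,0,-0.1488],[0,0,-0.1488],[0,0,-0.14],[0,0,-0.1223]], slide=[[-0.0147,0.0089,-0.0012],[-0.0094,0.0047,-0.0007],[-0.013,-0.0055,0.0011],[-0.0201,-0.0099,0.0017],[-0.0243,-0.0151,0.0022],[-0.0255,-0.0205,0.0025],[-0.0238,-0.0254,0.0026],[-0.0198,-0.0286,0.0026],[-0.0144,-0.0294,0.0025],[-0.0089,-0.0272,0.0022]], gripper=[-1,-1,-1,-1,-1,-1,-1,-1,-1,-1])

```text
time_s: 14.45
position: [0.5404, 0.3305, 0.1012]
tool_rot: [[0.989, -0.149, 0.0], [-0.149, -0.989, 0.0], [0.0, -0.0, -1.0]]
ft_force: [0.6, -0.6, -0.3]
grip_width: 0.0313
```

Emit:
jog_arm(dr=[[0,0,-0.0957],[0,0,-0.0604],[0,0,0],[0,0,0],[0,0,0],[0,0,0],[0,0,0],[0,0,0],[0,0,0],[0,0,0]], slide=[[-0.0043,-0.022,0.0017],[-0.0014,-0.014,0.0011],[0.0,0.0,0.0],[0.0,0.0,0.0],[0,0,0],[0,0,0],[0,0,0],[0,0,0],[0,0,0],[0,0,0]], gripper=[-1,-1,-1,-1,-1,-1,-1,-1,-1,-1])

```text
time_s: 15.45
position: [0.5394, 0.3652, 0.0983]
tool_rot: [[1.0, -0.0, -0.0], [-0.0, -1.0, -0.0], [-0.0, 0.0, -1.0]]
ft_force: [-0.1, 0.4, -0.3]
grip_width: 0.0312
```

```bash
python3 - <<'E'
from h import *
im,d=cap('top','t6');im2,e=cap('side','s6');st()
cv2.imwrite('pics/t6b.png',cv2.resize(im,(800,600)));cv2.imwrite('pics/s6b.png',cv2.resize(im2,(800,600)))
m,o=offcuts(im,d)
for x in o: print(*x)
E
```

```text
15.55 [0.5394 0.3652 0.0983] [ 0.3 -0.7 -1.2] 0.0312 q [23.7, 38.9, 68.6, 0.0, 72.5, 23.7]
toolx [ 1. -0. -0.] toolz [-0. -0. -1.] yaw -0.01
[553. 407.] 221.5 [  45.2 -695. ] [51.5 81. ] 176.8 [18. 25. 68.]
[324. 292.] 353.0 [342.4 -85.7] [37.3 81.3] 173.2 [ 44.  62. 145.]
[239. 253.] 279.0 [448.1 152.2] [32.2 77.5] 158.9 [ 49.  80. 111.]
[414. 230.] 547.5 [ 506.1 -337.4] [260.5  34.8] 83.8 [41. 55. 91.]
[300. 221.] 216.5 [536.7 -18.4] [61.5 32. ] 20.7 [ 58.  97. 142.]
[255. 209.] 267.0 [569.8 109. ] [32.5 76.4] 169.2 [ 57.  95. 141.]
[556. 131.] 285.5 [ 794.4 -756.9] [224.8  26.1] 5.4 [14. 24. 41.]
[88. 56.] 696.5 [973.1 625.1] [202.5 247.1] 95.2 [ 67. 108. 139.]
[431.  37.] 501.5 [1078.4 -403.9] [272.7  27.6] 85.6 [ 43.  55. 102.]
```

View pics/s6b.png

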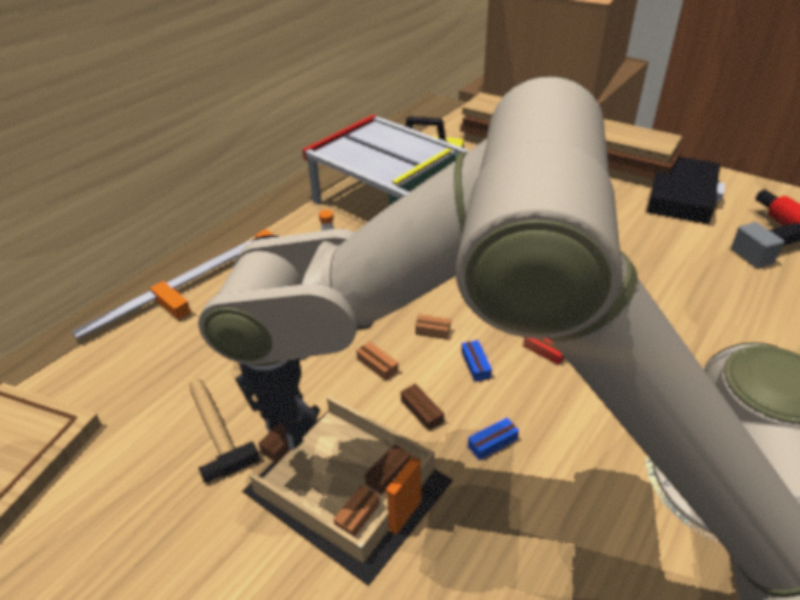

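View pics/t6b.png

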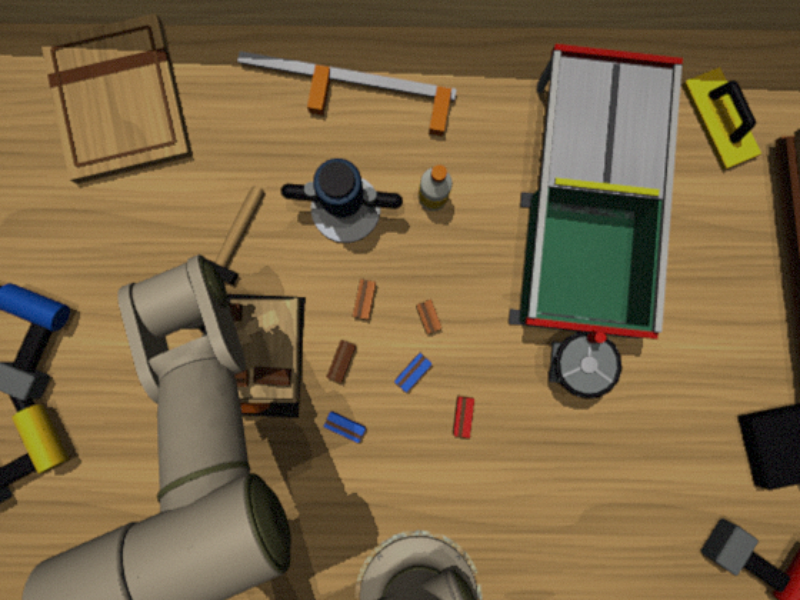

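Emit:
jog_arm(dr=[[0,0,0],[0,0,0],[0,0,0],[0,0,0],[0,0,0],[0,0,0],[0,0,0],[0,0,0],[0,0,0],[0,0,0]], slide=[[-0.002,0,0.012],[0,0,0.02],[0,0,0.02],[0,0,0.012],[0,0,0.006],[0,0,0],[0,0,0],[0,0,0],[0,0,0],[0,0,0]], gripper=[-1,-1,-1,-1,-1,-1,0.02,0.02,0.02,0.02])

```text
time_s: 16.55
position: [0.5376, 0.3653, 0.0288]
tool_rot: [[1.0, -0.0, 0.001], [-0.0, -1.0, 0.0], [0.001, -0.0, -1.0]]
ft_force: [0.0, -1.4, 0.4]
grip_width: 0.044
```

```bash
python3 - <<'E'
from h import *
st()
# next G (.570,.1088) long 168.5 -> jaws 78.5
multi([(.538,.365,.10,0,4,0.02),(.57,.1088,.11,78.5,12,1),(.57,.1088,.11,78.5,2,1),(.57,.1088,.014,78.5,6,1),(.57,.1088,.014,78.5,6,-1)],[.537,.365,.0285],0)
E
```

```text
16.55 [0.5376 0.3653 0.0288] [ 0.  -1.4  0.4] 0.044 q [23.8, 43.3, 72.6, 0.0, 64.1, 23.8]
toolx [ 1.    -0.     0.001] toolz [ 0.001  0.    -1.   ] yaw -0.01
-- 0
[[0, 0, -0.0], [0, 0, -0.0], [0, 0, -0.0], [0, 0, -0.0], [0, 0, -0.0575], [0, 0, -0.0884], [0, 0, -0.1131], [0, 0, -0.1317], [0, 0, -0.1441], [0, 0, -0.1502]]
[[0.0002, 0.0, -0.0135], [0.0003, 0.0, -0.0222], [0.0003, 0.0, -0.0222], [0.0002, 0.0, -0.0135], [0.0013, 0.0107, -0.0004], [0.0011, 0.0166, -0.0006], [-0.0005, 0.0213, -0.0008], [-0.0033, 0.0246, -0.001], [-0.0071, 0.0262, -0.0011], [-0.0113, 0.026, -0.0011]]
[0.02, 0.02, 0.02, 0.02, 1, 1, 1, 1, 1, 1]
max 0.0262 0.1502
-- 1
[[0, 0, -0.1502], [0, 0, -0.1441], [0, 0, -0.1317], [0, 0, -0.1131], [0, 0, -0.0884], [0, 0, -0.0575], [0, 0, -0.0], [0, 0, -0.0], [0, 0, -0.0], [0, 0, -0.0]]
[[-0.0151, 0.024, -0.0011], [-0.0177, 0.0206, -0.0011], [-0.0187, 0.0163, -0.001], [-0.0178, 0.0118, -0.0008], [-0.0148, 0.0076, -0.0006], [-0.0101, 0.004, -0.0004], [0.0, 0.0, 0.0], [0.0, 0.0, 0.0], [0.0, 0.0, 0.0102], [0.0, 0.0, 0.0172]]
[1, 1, 1, 1, 1, 1, 1, 1, 1, 1]
max 0.024 0.1502
-- 2
[[0, 0, -0.0], [0, 0, -0.0], [0, 0, -0.0], [0, 0, -0.0], [0, 0, -0.0], [0, 0, -0.0], [0, 0, -0.0], [0, 0, -0.0], [0, 0, -0.0], [0, 0, -0.0]]
[[0.0, 0.0, 0.0206], [0.0, 0.0, 0.0206], [0.0, 0.0, 0.0172], [0.0, 0.0, 0.0102], [0.0, 0.0, 0.0], [0.0, 0.0, 0.0], [0.0, 0.0, 0.0], [0.0, 0.0, 0.0], [0.0, 0.0, 0.0], [0.0, 0.0, 0.0]]
[1, 1, 1, 1, -1, -1, -1, -1, -1, -1]
max 0.0206 0.0
```

Emit:
jog_arm(dr=[[0,0,0],[0,0,0],[0,0,0],[0,0,0],[0,0,-0.0575],[0,0,-0.0884],[0,0,-0.1131],[0,0,-0.1317],[0,0,-0.1441],[0,0,-0.149]], slide=[[0,0.0,-0.0135],[0,0.0,-0.0222],[0,0.0,-0.0222],[0,0.0,-0.0135],[0.0013,0.0107,-0.0004],[0.0011,0.0166,-0.0006],[-0.0005,0.0213,-0.0008],[-0.0033,0.0246,-0.001],[-0.0071,0.0262,-0.0011],[-0.0113,0.026,-0.0011]], gripper=[0.02,0.02,0.02,0.02,1,1,1,1,1,1])

```text
time_s: 17.55
position: [0.5534, 0.2364, 0.1053]
tool_rot: [[0.771, 0.637, 0.0], [0.637, -0.771, 0.0], [0.0, 0.0, -1.0]]
ft_force: [0.4, 0.7, 1.2]
grip_width: 0.0853
```

Emit:
jog_arm(dr=[[0,0,-0.149],[0,0,-0.1441],[0,0,-0.1317],[0,0,-0.1131],[0,0,-0.0884],[0,0,-0.0575],[0,0,0],[0,0,0],[0,0,0],[0,0,0]], slide=[[-0.0151,0.024,-0.0011],[-0.0177,0.0206,-0.0011],[-0.0187,0.0163,-0.001],[-0.0178,0.0118,-0.0008],[-0.0148,0.0076,-0.0006],[-0.0101,0.004,-0.0004],[0.0,0.0,0.0],[0.0,0.0,0.0],[0.0,0.0,0],[0.0,0.0,0]], gripper=[1,1,1,1,1,1,1,1,1,1])

```text
time_s: 18.55
position: [0.569, 0.1097, 0.1098]
tool_rot: [[0.202, 0.979, -0.0], [0.979, -0.202, 0.0], [0.0, -0.0, -1.0]]
ft_force: [0.0, 1.0, -0.2]
grip_width: 0.0855
```

```bash
python3 - <<'E'
from h import *
im,d=cap('top','t7');im2,e=cap('side','s7');st()
cv2.imwrite('pics/t7b.png',cv2.resize(im,(800,600)));cv2.imwrite('pics/s7b.png',cv2.resize(im2,(800,600)))
m,o=offcuts(im,d,roi=(120,150,350,300))
for x in o: print(*x)
plan([.57,.1088,.014],yaw(78.5),5)
E
```

```text
18.65 [0.5691 0.1095 0.1097] [ 0.3 -0.3  1.5] 0.0857 q [-0.8, 31.8, 80.8, 0.0, 67.4, -79.2]
toolx [0.202 0.979 0.   ] toolz [-0.  0. -1.] yaw 78.36
[324. 289.] 270.5 [350.9 -86.7] [37.3 62.1] 173.2 [ 43.  60. 143.]
[160. 265.] 264.0 [414.5 370.1] [30.3 72.5] 90.3 [ 46.  79. 126.]
[190. 263.] 250.5 [419.1 286.3] [70.  31.9] 85.9 [34. 55. 85.]
[162. 220.] 240.0 [536.8 368.2] [30.9 67.8] 90.3 [35. 56. 89.]
[300. 221.] 214.5 [536.7 -18.4] [61.5 32. ] 20.7 [ 55.  93. 136.]
dr each [-0.0, -0.0, -0.0005] total [-0.0001 -0.     -0.0024]
[[-0.0001, 0.0002, 0.0191], [-0.0001, 0.0002, 0.0191], [-0.0001, 0.0002, 0.0191], [-0.0001, 0.0002, 0.0191], [-0.0001, 0.0002, 0.0191]]
```

View pics/s7b.png

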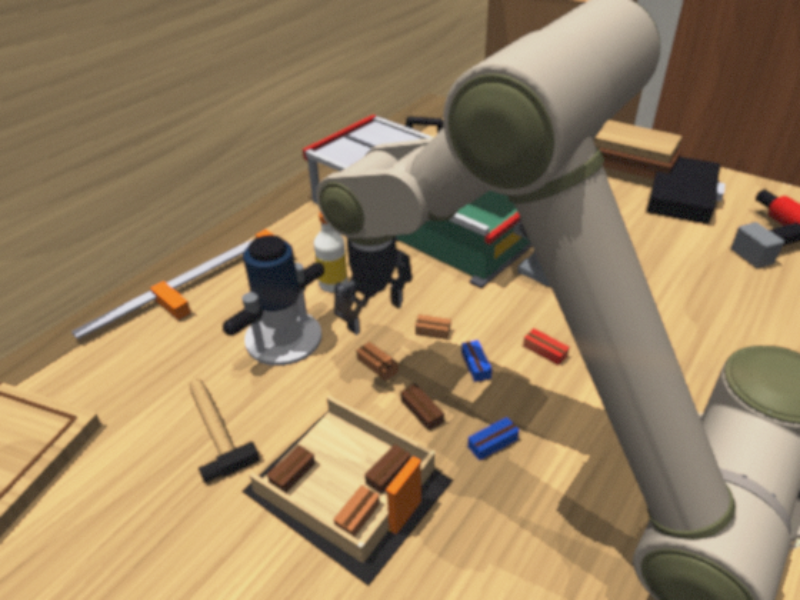

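Emit:
jog_arm(dr=[[0,0,0],[0,0,0],[0,0,0],[0,0,0],[0,0,0],[0,0,0],[0,0,0],[0,0,0],[0,0,0],[0,0,0]], slide=[[0,0,0.015],[0,0,0.025],[0,0,0.025],[0,0,0.02],[0,0,0.01],[0,0,0],[0,0,0],[0,0,0],[0,0,0],[0,0,0]], gripper=[1,1,1,1,1,-1,-1,-1,-1,-1], force=40)

```text
time_s: 19.65
position: [0.5698, 0.109, 0.0158]
tool_rot: [[0.202, 0.979, 0.002], [0.979, -0.202, -0.0], [0.0, 0.002, -1.0]]
ft_force: [-0.9, 1.2, 5.9]
grip_width: 0.0312
```

```bash
python3 - <<'E'
from h import *
st()
multi([(.57,.1088,.11,78.5,4,-1),(.538,.284,.10,0,12,-1),(.538,.284,.10,0,3,-1),(.538,.284,.0285,0,6,-1),(.538,.284,.0285,0,1,-1),(.538,.284,.0285,0,4,.02)],[.57,.109,.0145],78.5)
E
```

```text
19.65 [0.5698 0.109  0.0158] [-0.9  1.2  5.9] 0.0312 q [-0.9, 39.0, 85.8, 0.0, 55.1, -79.2]
toolx [0.202 0.979 0.   ] toolz [ 0.002 -0.    -1.   ] yaw 78.35
-- 0
[[0, 0, -0.0], [0, 0, -0.0], [0, 0, -0.0], [0, 0, -0.0], [0, 0, 0.0575], [0, 0, 0.0884], [0, 0, 0.1131], [0, 0, 0.1317], [0, 0, 0.1441], [0, 0, 0.1502]]
[[0.0, 0.0, -0.0181], [-0.0001, 0.0, -0.0297], [-0.0001, 0.0, -0.0297], [0.0, 0.0, -0.0181], [0.0069, -0.0028, 0.0004], [0.0104, -0.0049, 0.0006], [0.0127, -0.0074, 0.0008], [0.0137, -0.0102, 0.001], [0.0134, -0.0131, 0.0011], [0.0119, -0.0155, 0.0011]]
[-1, -1, -1, -1, -1, -1, -1, -1, -1, -1]
max 0.0297 0.1502
-- 1
[[0, 0, 0.1502], [0, 0, 0.1441], [0, 0, 0.1317], [0, 0, 0.1131], [0, 0, 0.0884], [0, 0, 0.0575], [0, 0, -0.0], [0, 0, -0.0], [0, 0, -0.0], [0, 0, -0.0]]
[[0.0094, -0.0171, 0.0011], [0.0065, -0.0176, 0.0011], [0.0036, -0.0167, 0.001], [0.0012, -0.0147, 0.0008], [-0.0004, -0.0115, 0.0006], [-0.0009, -0.0074, 0.0004], [0.0, 0.0, 0.0], [0.0, 0.0, 0.0], [0.0, 0.0, 0.0], [0.0, 0.0, 0.0076]]
[-1, -1, -1, -1, -1, -1, -1, -1, -1, -1]
max 0.0176 0.1502
-- 2
[[0, 0, -0.0], [0, 0, -0.0], [0, 0, -0.0], [0, 0, -0.0], [0, 0, -0.0], [0, 0, -0.0], [0, 0, -0.0], [0, 0, -0.0], [0, 0, -0.0], [0, 0, -0.0]]
[[0.0, 0.0, 0.0128], [0.0, 0.0, 0.0154], [0.0, 0.0, 0.0154], [0.0, 0.0, 0.0128], [0.0, 0.0, 0.0076], [0.0, 0.0, 0.0], [0.0, 0.0, 0.0], [0.0, 0.0, 0.0], [0.0, 0.0, 0.0], [0.0, 0.0, 0.0]]
[-1, -1, -1, -1, -1, -1, 0.02, 0.02, 0.02, 0.02]
max 0.0154 0.0
```

Emit:
jog_arm(dr=[[0,0,0],[0,0,0],[0,0,0],[0,0,0],[0,0,0.0575],[0,0,0.0884],[0,0,0.1131],[0,0,0.1317],[0,0,0.1441],[0,0,0.149]], slide=[[0,0.0,-0.0181],[0,0.0,-0.0297],[0,0.0,-0.0297],[0.0,0.0,-0.0181],[0.0069,-0.0028,0.0004],[0.0104,-0.0049,0.0006],[0.0127,-0.0074,0.0008],[0.0137,-0.0102,0.001],[0.0134,-0.0131,0.0011],[0.0119,-0.0155,0.0011]], gripper=[-1,-1,-1,-1,-1,-1,-1,-1,-1,-1])

```text
time_s: 20.65
position: [0.5531, 0.1972, 0.1055]
tool_rot: [[0.779, 0.627, 0.0], [0.627, -0.779, 0.0], [0.0, 0.0, -1.0]]
ft_force: [0.4, -0.6, -1.1]
grip_width: 0.0313
```

Emit:
jog_arm(dr=[[0,0,0.149],[0,0,0.1441],[0,0,0.1317],[0,0,0.1131],[0,0,0.0884],[0,0,0.0575],[0,0,0],[0,0,0],[0,0,0],[0,0,0]], slide=[[0.0094,-0.0171,0.0011],[0.0065,-0.0176,0.0011],[0.0036,-0.0167,0.001],[0.0012,-0.0147,0.0008],[-0.0004,-0.0115,0.0006],[-0.0009,-0.0074,0.0004],[0.0,0.0,0.0],[0.0,0.0,0.0],[0.0,0.0,0.0],[0.0,0.0,0.0076]], gripper=[-1,-1,-1,-1,-1,-1,-1,-1,-1,-1])

```text
time_s: 21.65
position: [0.538, 0.284, 0.0934]
tool_rot: [[1.0, -0.0, 0.002], [-0.0, -1.0, 0.001], [0.002, -0.001, -1.0]]
ft_force: [0.6, 0.3, -0.9]
grip_width: 0.0312
```

Emit:
jog_arm(dr=[[0,0,0],[0,0,0],[0,0,0],[0,0,0],[0,0,0],[0,0,0],[0,0,0],[0,0,0],[0,0,0],[0,0,0]], slide=[[0.0,0.0,0.0128],[0.0,0.0,0.0154],[0.0,0.0,0.0154],[0.0,0.0,0.0128],[0.0,0.0,0.0076],[0.0,0.0,0.0],[0.0,0.0,0.0],[0.0,0.0,0.0],[0.0,0.0,0.0],[0.0,0.0,0.0]], gripper=[-1,-1,-1,-1,-1,-1,0.02,0.02,0.02,0.02])

```text
time_s: 22.65
position: [0.5372, 0.284, 0.0281]
tool_rot: [[1.0, -0.0, -0.001], [-0.0, -1.0, -0.0], [-0.001, 0.0, -1.0]]
ft_force: [0.3, 0.9, 0.2]
grip_width: 0.0433
```

```bash
python3 - <<'E'
from h import *
st()
# next C (.448,.1522) long 159.3 -> jaws 69.3
multi([(.538,.284,.10,0,4,0.02),(.448,.1522,.11,69.3,10,1),(.448,.1522,.11,69.3,6,1)],[.538,.284,.0285],0)
E
```

```text
22.65 [0.5372 0.284  0.0281] [0.3 0.9 0.2] 0.0433 q [16.7, 40.1, 80.3, -0.0, 59.7, 16.7]
toolx [ 1.    -0.    -0.001] toolz [-0.001 -0.    -1.   ] yaw -0.01
-- 0
[[0, 0, -0.0], [0, 0, -0.0], [0, 0, -0.0], [0, 0, -0.0], [0, 0, -0.0643], [0, 0, -0.1021], [0, 0, -0.1304], [0, 0, -0.1493], [0, 0, -0.1587], [0, 0, -0.1587]]
[[0.0, 0.0, -0.0135], [0.0, 0.0, -0.0222], [0.0, 0.0, -0.0222], [0.0, 0.0, -0.0135], [-0.0048, 0.007, -0.0005], [-0.0083, 0.0106, -0.0008], [-0.0119, 0.0124, -0.0011], [-0.0154, 0.0123, -0.0012], [-0.0181, 0.0105, -0.0013], [-0.0195, 0.0075, -0.0013]]
[0.02, 0.02, 0.02, 0.02, 1, 1, 1, 1, 1, 1]
max 0.0222 0.1587
-- 1
[[0, 0, -0.1493], [0, 0, -0.1304], [0, 0, -0.1021], [0, 0, -0.0643], [0, 0, -0.0], [0, 0, -0.0], [0, 0, -0.0], [0, 0, -0.0], [0, 0, -0.0], [0, 0, -0.0]]
[[-0.0193, 0.0041, -0.0012], [-0.0172, 0.001, -0.0011], [-0.0134, -0.001, -0.0008], [-0.0084, -0.0015, -0.0005], [0.0, 0.0, 0.0], [0.0, 0.0, 0.0], [0.0, 0.0, 0.0], [0.0, 0.0, 0.0], [0.0, 0.0, 0.0], [0.0, 0.0, 0.0]]
[1, 1, 1, 1, 1, 1, 1, 1, 1, 1]
max 0.0193 0.1493
```

Emit:
jog_arm(dr=[[0,0,0],[0,0,0],[0,0,0],[0,0,0],[0,0,-0.0743],[0,0,-0.1121],[0,0,-0.1304],[0,0,-0.149],[0,0,-0.149],[0,0,-0.149]], slide=[[0.0,0.0,-0.0135],[0.0,0.0,-0.0222],[0.0,0.0,-0.0222],[0.0,0.0,-0.0135],[-0.0048,0.007,-0.0005],[-0.0083,0.0106,-0.0008],[-0.0119,0.0124,-0.0011],[-0.0154,0.0123,-0.0012],[-0.0181,0.0105,-0.0013],[-0.0195,0.0075,-0.0013]], gripper=[0.02,0.02,0.02,0.02,1,1,1,1,1,1])

```text
time_s: 23.65
position: [0.4815, 0.1997, 0.1073]
tool_rot: [[0.718, 0.696, 0.001], [0.696, -0.718, 0.0], [0.001, 0.001, -1.0]]
ft_force: [0.4, -1.1, 0.6]
grip_width: 0.086
```

Emit:
jog_arm(dr=[[0,0,-0.149],[0,0,-0.1304],[0,0,-0.1021],[0,0,-0.0643],[0,0,0],[0,0,0],[0,0,0],[0,0,0],[0,0,0],[0,0,0]], slide=[[-0.0193,0.0041,-0.0012],[-0.0172,0.001,-0.0011],[-0.0134,-0.001,-0.0008],[-0.0084,-0.0015,-0.0005],[0.0,0.0,0.0],[0.0,0.0,0.0],[0.0,0.0,0.0],[0.0,0.0,0.0],[0.0,0.0,0.0],[0.0,0.0,0.0]], gripper=[1,1,1,1,1,1,1,1,1,1])

```text
time_s: 24.65
position: [0.4486, 0.1518, 0.1098]
tool_rot: [[0.354, 0.935, -0.0], [0.935, -0.354, -0.0], [-0.0, -0.0, -1.0]]
ft_force: [-0.4, -0.6, -0.0]
grip_width: 0.0855
```

```bash
python3 - <<'E'
from h import *
im,d=cap('top','t8');im2,e=cap('side','s8');st()
cv2.imwrite('pics/t8b.png',cv2.resize(im,(800,600)));cv2.imwrite('pics/s8b.png',cv2.resize(im2,(800,600)))
m,o=offcuts(im,d,roi=(120,150,350,300))
for x in o: print(*x)
plan([.448,.1522,.014],yaw(69.3),5)
E
```

```text
24.75 [0.4486 0.1517 0.1099] [ 0.8 -0.3 -0.5] 0.0852 q [4.3, 23.0, 97.8, -0.0, 59.2, -65.0]
toolx [ 0.354  0.935 -0.   ] toolz [-0. -0. -1.] yaw 69.29
[324. 289.] 270.5 [350.9 -86.7] [37.3 62.1] 173.2 [ 42.  58. 139.]
[160. 265.] 265.5 [414.5 370.2] [30.3 72.3] 90.3 [ 45.  77. 123.]
[162. 220.] 237.0 [536.8 368.2] [30.9 67.8] 90.3 [33. 55. 87.]
[192. 220.] 248.0 [540.1 284.3] [30.9 73.1] 90.3 [ 50.  86. 134.]
[300. 221.] 214.0 [536.2 -18.5] [62.3 31.9] 21.0 [ 56.  93. 136.]
dr each [-0.0, 0.0, -0.0] total [-0.0001  0.     -0.0001]
[[0.0, -0.0001, 0.0192], [0.0, -0.0001, 0.0192], [0.0, -0.0001, 0.0192], [0.0, -0.0001, 0.0192], [0.0, -0.0001, 0.0192]]
```

View pics/s8b.png

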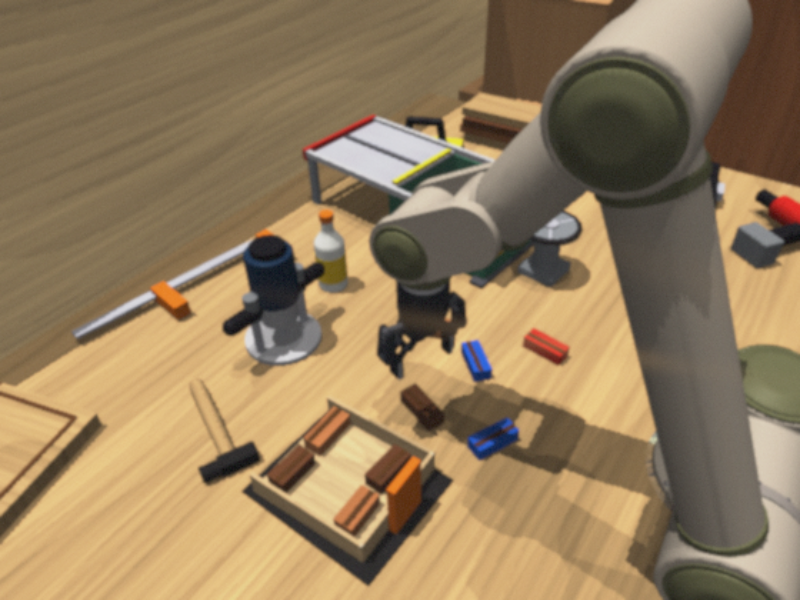

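Emit:
jog_arm(dr=[[0,0,0],[0,0,0],[0,0,0],[0,0,0],[0,0,0],[0,0,0],[0,0,0],[0,0,0],[0,0,0],[0,0,0]], slide=[[0,0,0.015],[0,0,0.025],[0,0,0.025],[0,0,0.02],[0,0,0.01],[0,0,0],[0,0,0],[0,0,0],[0,0,0],[0,0,0]], gripper=[1,1,1,1,1,-1,-1,-1,-1,-1], force=40)

```text
time_s: 25.75
position: [0.4491, 0.1517, 0.0159]
tool_rot: [[0.354, 0.935, 0.002], [0.935, -0.354, 0.0], [0.001, 0.002, -1.0]]
ft_force: [0.2, 0.3, 5.0]
grip_width: 0.0312
```

```bash
python3 - <<'E'
from h import *
st()
multi([(.448,.1522,.11,69.3,4,-1),(.479,.283,.10,0,12,-1),(.479,.283,.10,0,3,-1),(.479,.283,.0285,0,6,-1),(.479,.283,.0285,0,1,-1),(.479,.283,.0285,0,4,-.05)],[.448,.1522,.0148],69.3)
E
```

```text
25.75 [0.4491 0.1517 0.0159] [0.2 0.3 5. ] 0.0312 q [4.3, 32.2, 103.3, 0.0, 44.4, -65.0]
toolx [0.354 0.935 0.001] toolz [ 0.002  0.    -1.   ] yaw 69.3
-- 0
[[0, 0, -0.0], [0, 0, -0.0], [0, 0, -0.0], [0, 0, -0.0], [0, 0, 0.0507], [0, 0, 0.078], [0, 0, 0.0999], [0, 0, 0.1163], [0, 0, 0.1272], [0, 0, 0.1326]]
[[0.0, 0.0, -0.018], [0.0, 0.0, -0.0296], [0.0, 0.0, -0.0296], [0.0, 0.0, -0.018], [0.0056, -0.0007, 0.0004], [0.0085, -0.0015, 0.0006], [0.0107, -0.0028, 0.0008], [0.0121, -0.0045, 0.001], [0.0126, -0.0064, 0.0011], [0.0122, -0.0083, 0.0011]]
[-1, -1, -1, -1, -1, -1, -1, -1, -1, -1]
max 0.0296 0.1326
-- 1
[[0, 0, 0.1326], [0, 0, 0.1272], [0, 0, 0.1163], [0, 0, 0.0999], [0, 0, 0.078], [0, 0, 0.0507], [0, 0, -0.0], [0, 0, -0.0], [0, 0, -0.0], [0, 0, -0.0]]
[[0.011, -0.0099, 0.0011], [0.0092, -0.0108, 0.0011], [0.0071, -0.0108, 0.001], [0.0049, -0.0099, 0.0008], [0.0031, -0.0081, 0.0006], [0.0016, -0.0054, 0.0004], [0.0, 0.0, 0.0], [0.0, 0.0, 0.0], [0.0, 0.0, 0.0], [0.0, 0.0, 0.0076]]
[-1, -1, -1, -1, -1, -1, -1, -1, -1, -1]
max 0.011 0.1326
-- 2
[[0, 0, -0.0], [0, 0, -0.0], [0, 0, -0.0], [0, 0, -0.0], [0, 0, -0.0], [0, 0, -0.0], [0, 0, -0.0], [0, 0, -0.0], [0, 0, -0.0], [0, 0, -0.0]]
[[0.0, 0.0, 0.0128], [0.0, 0.0, 0.0154], [0.0, 0.0, 0.0154], [0.0, 0.0, 0.0128], [0.0, 0.0, 0.0076], [0.0, 0.0, 0.0], [0.0, 0.0, 0.0], [0.0, 0.0, 0.0], [0.0, 0.0, 0.0], [0.0, 0.0, 0.0]]
[-1, -1, -1, -1, -1, -1, -0.05, -0.05, -0.05, -0.05]
max 0.0154 0.0
```

Emit:
jog_arm(dr=[[0,0,0],[0,0,0],[0,0,0],[0,0,0],[0,0,0.0507],[0,0,0.078],[0,0,0.0999],[0,0,0.1163],[0,0,0.1272],[0,0,0.1326]], slide=[[0.0,0.0,-0.018],[0.0,0.0,-0.0296],[0.0,0.0,-0.0296],[0.0,0.0,-0.018],[0.0056,-0.0007,0.0004],[0.0085,-0.0015,0.0006],[0.0107,-0.0028,0.0008],[0.0121,-0.0045,0.001],[0.0126,-0.0064,0.0011],[0.0122,-0.0083,0.0011]], gripper=[-1,-1,-1,-1,-1,-1,-1,-1,-1,-1])

```text
time_s: 26.75
position: [0.4643, 0.2174, 0.1056]
tool_rot: [[0.826, 0.564, 0.001], [0.564, -0.826, 0.0], [0.001, 0.0, -1.0]]
ft_force: [0.3, -0.7, 0.1]
grip_width: 0.0312
```

Emit:
jog_arm(dr=[[0,0,0.1326],[0,0,0.1272],[0,0,0.1163],[0,0,0.0999],[0,0,0.078],[0,0,0.0507],[0,0,0],[0,0,0],[0,0,0],[0,0,0]], slide=[[0.011,-0.0099,0.0011],[0.0092,-0.0108,0.0011],[0.0071,-0.0108,0.001],[0.0049,-0.0099,0.0008],[0.0031,-0.0081,0.0006],[0.0016,-0.0054,0.0004],[0.0,0.0,0.0],[0.0,0.0,0.0],[0.0,0.0,0.0],[0.0,0.0,0.0076]], gripper=[-1,-1,-1,-1,-1,-1,-1,-1,-1,-1])

```text
time_s: 27.75
position: [0.4803, 0.2822, 0.0932]
tool_rot: [[1.0, 0.0, 0.002], [0.0, -1.0, 0.001], [0.002, -0.001, -1.0]]
ft_force: [-0.7, -0.2, -0.1]
grip_width: 0.0309
```

Emit:
jog_arm(dr=[[0,0,0],[0,0,0],[0,0,0],[0,0,0],[0,0,0],[0,0,0],[0,0,0],[0,0,0],[0,0,0],[0,0,0]], slide=[[0.0,0.0,0.0128],[0.0,0.0,0.0154],[0.0,0.0,0.0154],[0.0,0.0,0.0128],[0.0,0.0,0.0076],[0.0,0.0,0.0],[0.0,0.0,0.0],[0.0,0.0,0.0],[0.0,0.0,0.0],[0.0,0.0,0.0]], gripper=[-1,-1,-1,-1,-1,-1,-0.05,-0.05,-0.05,-0.05])

```text
time_s: 28.75
position: [0.4796, 0.2822, 0.0281]
tool_rot: [[1.0, -0.0, -0.001], [-0.0, -1.0, -0.0], [-0.001, 0.0, -1.0]]
ft_force: [1.0, -0.0, -0.4]
grip_width: 0.0406
```

```bash
python3 - <<'E'
from h import *
st()
# next D (.5365,-.0185) long 20.9 -> jaws -69.1
multi([(.479,.283,.10,0,4,-.05),(.5365,-.0185,.11,-69.1,12,1),(.5365,-.0185,.11,-69.1,4,1)],[.479,.283,.0285],0)
E
```

```text
28.75 [0.4796 0.2822 0.0281] [ 1.  -0.  -0.4] 0.0406 q [18.3, 36.4, 89.2, -0.0, 54.5, 18.3]
toolx [ 1.    -0.    -0.001] toolz [-0.001 -0.    -1.   ] yaw -0.0
-- 0
[[0, 0, -0.0], [0, 0, -0.0], [0, 0, -0.0], [0, 0, -0.0], [0, 0, 0.0506], [0, 0, 0.0778], [0, 0, 0.0996], [0, 0, 0.1159], [0, 0, 0.1268], [0, 0, 0.1323]]
[[0.0, 0.0, -0.0135], [0.0, 0.0, -0.0222], [0.0, 0.0, -0.0222], [0.0, 0.0, -0.0135], [0.0024, 0.0126, -0.0004], [0.0047, 0.0192, -0.0006], [0.0079, 0.0241, -0.0008], [0.0119, 0.027, -0.001], [0.0164, 0.0278, -0.0011], [0.0206, 0.0266, -0.0011]]
[-0.05, -0.05, -0.05, -0.05, 1, 1, 1, 1, 1, 1]
max 0.0278 0.1323
-- 1
[[0, 0, 0.1323], [0, 0, 0.1268], [0, 0, 0.1159], [0, 0, 0.0996], [0, 0, 0.0778], [0, 0, 0.0506], [0, 0, -0.0], [0, 0, -0.0], [0, 0, -0.0], [0, 0, -0.0]]
[[0.0239, 0.0237, -0.0011], [0.0257, 0.0195, -0.0011], [0.0256, 0.0147, -0.001], [0.0233, 0.01, -0.0008], [0.0189, 0.0059, -0.0006], [0.0125, 0.0029, -0.0004], [0.0, 0.0, 0.0], [0.0, 0.0, 0.0], [0.0, 0.0, 0.0], [0.0, 0.0, 0.0]]
[1, 1, 1, 1, 1, 1, 1, 1, 1, 1]
max 0.0257 0.1323
```

Emit:
jog_arm(dr=[[0,0,0],[0,0,0],[0,0,0],[0,0,0],[0,0,0.0506],[0,0,0.0778],[0,0,0.0996],[0,0,0.1159],[0,0,0.1268],[0,0,0.1323]], slide=[[0.0,0.0,-0.0135],[0.0,0.0,-0.0222],[0.0,0.0,-0.0222],[0.0,0.0,-0.0135],[0.0024,0.0126,-0.0004],[0.0047,0.0192,-0.0006],[0.0079,0.0241,-0.0008],[0.0119,0.027,-0.001],[0.0164,0.0278,-0.0011],[0.0206,0.0266,-0.0011]], gripper=[-0.05,-0.05,-0.05,-0.05,1,1,1,1,1,1])

```text
time_s: 29.75
position: [0.5081, 0.1297, 0.1039]
tool_rot: [[0.819, -0.573, -0.002], [-0.573, -0.819, -0.0], [-0.001, 0.001, -1.0]]
ft_force: [-0.4, -0.4, -0.4]
grip_width: 0.0852
```

Emit:
jog_arm(dr=[[0,0,0.1323],[0,0,0.1268],[0,0,0.1159],[0,0,0.0996],[0,0,0.0778],[0,0,0.0506],[0,0,0],[0,0,0],[0,0,0],[0,0,0]], slide=[[0.0239,0.0237,-0.0011],[0.0257,0.0195,-0.0011],[0.0256,0.0147,-0.001],[0.0233,0.01,-0.0008],[0.0189,0.0059,-0.0006],[0.0125,0.0029,-0.0004],[0.0,0.0,0.0],[0.0,0.0,0.0],[0.0,0.0,0.0],[0.0,0.0,0.0]], gripper=[1,1,1,1,1,1,1,1,1,1])

```text
time_s: 30.75
position: [0.537, -0.0182, 0.1099]
tool_rot: [[0.358, -0.934, -0.0], [-0.934, -0.358, 0.0], [-0.0, 0.0, -1.0]]
ft_force: [-0.0, 0.4, 0.6]
grip_width: 0.0852
```

```bash
python3 - <<'E'
from h import *
im,d=cap('top','t9');im2,e=cap('side','s9');st()
cv2.imwrite('pics/t9b.png',cv2.resize(im,(800,600)));cv2.imwrite('pics/s9b.png',cv2.resize(im2,(800,600)))
m,o=offcuts(im,d,roi=(120,150,350,300))
for x in o: print(*x)
plan([.5365,-.0185,.014],yaw(-69.1),5)
E
```

```text
30.85 [ 0.5371 -0.0184  0.1099] [-0.3 -1.3  0.5] 0.0855 q [-14.6, 28.3, 87.8, 0.0, 63.9, 54.4]
toolx [ 0.358 -0.934 -0.   ] toolz [-0.  0. -1.] yaw -69.03
[160. 265.] 262.5 [414.5 369.8] [30.3 71.9] 90.3 [ 46.  79. 125.]
[190. 263.] 252.0 [419.2 285.4] [70.6 31.3] 86.5 [34. 55. 85.]
[191. 240.] 263.0 [481.4 285.7] [30.6 72.9] 90.3 [35. 56. 88.]
[162. 220.] 236.5 [536.8 368.2] [30.9 67.9] 90.3 [34. 56. 88.]
[192. 220.] 247.5 [540.1 284.2] [30.9 72.8] 90.3 [ 52.  88. 137.]
dr each [0.0, 0.0, 0.0002] total [0.     0.0001 0.0012]
[[-0.0, 0.0001, 0.0192], [-0.0, 0.0001, 0.0192], [-0.0, 0.0001, 0.0192], [-0.0, 0.0001, 0.0192], [-0.0, 0.0001, 0.0192]]
```

View pics/s9b.png

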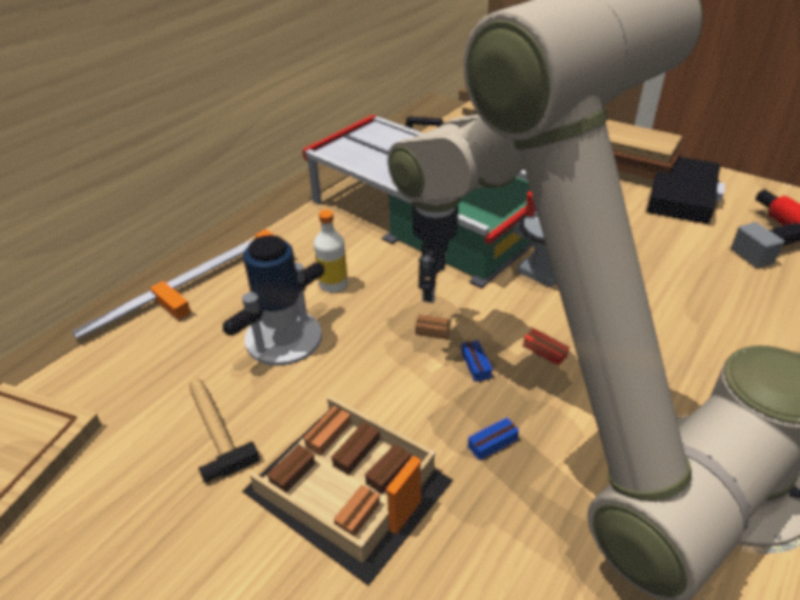

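Emit:
jog_arm(dr=[[0,0,0],[0,0,0],[0,0,0],[0,0,0],[0,0,0],[0,0,0],[0,0,0],[0,0,0],[0,0,0],[0,0,0]], slide=[[0,0,0.015],[0,0,0.025],[0,0,0.025],[0,0,0.02],[0,0,0.01],[0,0,0],[0,0,0],[0,0,0],[0,0,0],[0,0,0]], gripper=[1,1,1,1,1,-1,-1,-1,-1,-1], force=40)

```text
time_s: 31.85
position: [0.5378, -0.0192, 0.016]
tool_rot: [[0.357, -0.934, 0.002], [-0.934, -0.357, -0.001], [0.001, -0.002, -1.0]]
ft_force: [0.2, -0.1, 6.2]
grip_width: 0.0311
```

```bash
python3 - <<'E'
from h import *
st()
multi([(.5365,-.0185,.11,-69.1,4,-1),(.479,.367,.10,0,14,-1),(.479,.367,.10,0,2,-1),(.479,.367,.0285,0,5,-1),(.479,.367,.0285,0,1,-1),(.479,.367,.0285,0,4,-.05)],[.5365,-.0185,.0148],-69.1)
im=cv2.imread('pics/t9.png'); cv2.imwrite('pics/t9c.png',cv2.resize(im[195:300,130:220],(686,800))[:600*800//800] if 0 else cv2.resize(im[200:300,130:220],(540,600),interpolation=cv2.INTER_CUBIC))
E
```

```text
31.85 [ 0.5378 -0.0192  0.016 ] [ 0.2 -0.1  6.2] 0.0311 q [-14.7, 36.2, 92.9, 0.0, 50.8, 54.4]
toolx [ 0.357 -0.934  0.001] toolz [ 0.002 -0.001 -1.   ] yaw -69.1
-- 0
[[0, 0, -0.0], [0, 0, -0.0], [0, 0, -0.0], [0, 0, -0.0], [0, 0, -0.0416], [0, 0, -0.0621], [0, 0, -0.0793], [0, 0, -0.093], [0, 0, -0.1033], [0, 0, -0.1101]]
[[0.0, 0.0, -0.018], [0.0, 0.0, -0.0296], [0.0, 0.0, -0.0296], [0.0, 0.0, -0.018], [-0.0131, -0.0029, 0.0003], [-0.0194, -0.0051, 0.0005], [-0.0243, -0.0081, 0.0007], [-0.0277, -0.0117, 0.0008], [-0.0294, -0.0158, 0.0009], [-0.0295, -0.02, 0.0009]]
[-1, -1, -1, -1, -1, -1, -1, -1, -1, -1]
max 0.0296 0.1101
-- 1
[[0, 0, -0.1136], [0, 0, -0.1136], [0, 0, -0.1101], [0, 0, -0.1033], [0, 0, -0.093], [0, 0, -0.0793], [0, 0, -0.0621], [0, 0, -0.0416], [0, 0, -0.0], [0, 0, -0.0]]
[[-0.0279, -0.0238, 0.0009], [-0.025, -0.0268, 0.0009], [-0.0212, -0.0286, 0.0009], [-0.0168, -0.0288, 0.0009], [-0.0124, -0.0274, 0.0008], [-0.0083, -0.0242, 0.0007], [-0.005, -0.0195, 0.0005], [-0.0025, -0.0132, 0.0003], [0.0, 0.0, 0.0], [0.0, 0.0, 0.0]]
[-1, -1, -1, -1, -1, -1, -1, -1, -1, -1]
max 0.0288 0.1136
-- 2
[[0, 0, -0.0], [0, 0, -0.0], [0, 0, -0.0], [0, 0, -0.0], [0, 0, -0.0], [0, 0, -0.0], [0, 0, -0.0], [0, 0, -0.0], [0, 0, -0.0], [0, 0, -0.0]]
[[0.0, 0.0, 0.0098], [0.0, 0.0, 0.0165], [0.0, 0.0, 0.0188], [0.0, 0.0, 0.0165], [0.0, 0.0, 0.0098], [0.0, 0.0, 0.0], [0.0, 0.0, 0.0], [0.0, 0.0, 0.0], [0.0, 0.0, 0.0], [0.0, 0.0, 0.0]]
[-1, -1, -1, -1, -1, -1, -0.05, -0.05, -0.05, -0.05]
max 0.0188 0.0
```

View pics/t9c.png

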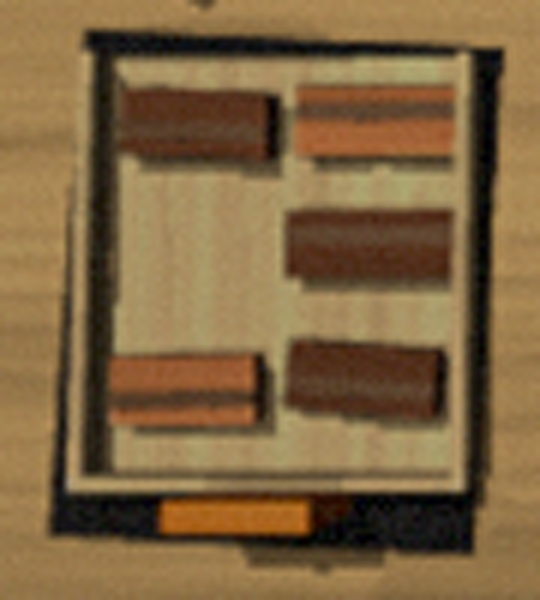

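Emit:
jog_arm(dr=[[0,0,0],[0,0,0],[0,0,0],[0,0,0],[0,0,-0.0416],[0,0,-0.0621],[0,0,-0.0793],[0,0,-0.093],[0,0,-0.1033],[0,0,-0.1101]], slide=[[0.0,0.0,-0.018],[0.0,0.0,-0.0296],[0.0,0.0,-0.0296],[0.0,0.0,-0.018],[-0.0131,-0.0029,0.0003],[-0.0194,-0.0051,0.0005],[-0.0243,-0.0081,0.0007],[-0.0277,-0.0117,0.0008],[-0.0294,-0.0158,0.0009],[-0.0295,-0.02,0.0009]], gripper=[-1,-1,-1,-1,-1,-1,-1,-1,-1,-1])

```text
time_s: 32.85
position: [0.5127, 0.1391, 0.1049]
tool_rot: [[0.758, -0.653, -0.002], [-0.653, -0.758, 0.0], [-0.001, 0.001, -1.0]]
ft_force: [0.9, 0.3, 0.3]
grip_width: 0.0311
```

Emit:
jog_arm(dr=[[0,0,-0.1136],[0,0,-0.1136],[0,0,-0.1101],[0,0,-0.1033],[0,0,-0.093],[0,0,-0.0793],[0,0,-0.0621],[0,0,-0.0416],[0,0,0],[0,0,0]], slide=[[-0.0279,-0.0238,0.0009],[-0.025,-0.0268,0.0009],[-0.0212,-0.0286,0.0009],[-0.0168,-0.0288,0.0009],[-0.0124,-0.0274,0.0008],[-0.0083,-0.0242,0.0007],[-0.005,-0.0195,0.0005],[-0.0025,-0.0132,0.0003],[0.0,0.0,0.0],[0.0,0.0,0.0]], gripper=[-1,-1,-1,-1,-1,-1,-1,-1,-1,-1])

```text
time_s: 33.85
position: [0.4794, 0.366, 0.0996]
tool_rot: [[1.0, -0.0, -0.001], [-0.0, -1.0, -0.001], [-0.001, 0.001, -1.0]]
ft_force: [0.4, 0.1, -0.5]
grip_width: 0.0313
```

Emit:
jog_arm(dr=[[0,0,0],[0,0,0],[0,0,0],[0,0,0],[0,0,0],[0,0,0],[0,0,0],[0,0,0],[0,0,0],[0,0,0]], slide=[[0.0,0.0,0.0098],[0.0,0.0,0.0165],[0.0,0.0,0.0188],[0.0,0.0,0.0165],[0.0,0.0,0.0098],[0.0,0.0,0.0],[0.0,0.0,0.0],[0.0,0.0,0.0],[0.0,0.0,0.0],[0.0,0.0,0.0]], gripper=[-1,-1,-1,-1,-1,-1,-0.05,-0.05,-0.05,-0.05])

```text
time_s: 34.85
position: [0.4799, 0.3665, 0.0293]
tool_rot: [[1.0, 0.0, 0.001], [0.0, -1.0, 0.0], [0.001, -0.0, -1.0]]
ft_force: [-0.1, 0.1, -0.0]
grip_width: 0.0408
```

```bash
python3 - <<'E'
from h import *
st()
d=np.load('pics/t9.npz');e=np.load('pics/s9.npz')
f=lambda x,y:(130+x/6,200+y/6)
for n,p,z in [("gripL",(160,535),.101),("gripR",(312,535),.101),("rearL",(67,492),.046),("rearR",(465,493),.046),("sideRfar",(470,52),.046),("sideRnear",(465,493),.046),("sideLfar",(85,58),.046),("mat nl",(50,533),.003),("mat nr",(472,552),.003),("mat fr",(502,48),.003),("mat fl",(85,32),.003)]:
    print(n,np.round(ray(d,*f(*p),z),4))
im=cv2.imread('pics/s9.png'); cv2.imwrite('pics/s9c.png',cv2.resize(im[270:420,160:330],(680,600),interpolation=cv2.INTER_CUBIC))
E
```

```text
34.85 [0.4799 0.3665 0.0293] [-0.1  0.1 -0. ] 0.0408 q [26.1, 39.7, 81.0, 0.0, 59.2, 26.1]
toolx [1.    0.    0.001] toolz [ 0.001  0.    -1.   ] yaw 0.0
gripL [0.3545 0.3562 0.101 ]
gripR [0.3548 0.2909 0.101 ]
rearL [0.368 0.414 0.046]
rearR [0.3684 0.2341 0.046 ]
sideRfar [0.5689 0.2358 0.046 ]
sideRnear [0.3684 0.2341 0.046 ]
sideLfar [0.5651 0.4125 0.046 ]
mat nl [0.3453 0.4348 0.003 ]
mat nr [0.3375 0.237  0.003 ]
mat fr [0.5748 0.2274 0.003 ]
mat fl [0.5813 0.4263 0.003 ]
```

View pics/s9c.png

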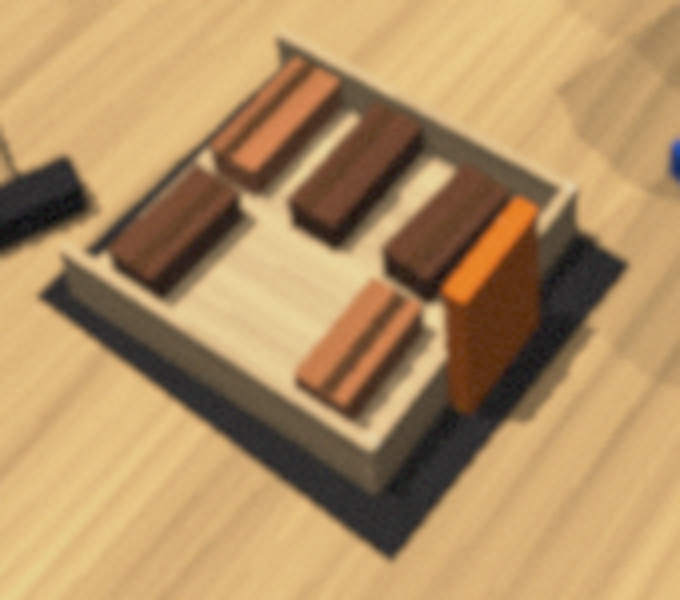

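```bash
python3 - <<'E'
from h import *
multi([(.479,.367,.10,0,4,-.05),(.479,.367,.17,0,2,.5),(.361,.3236,.17,0,8,1),(.361,.3236,.17,0,6,1)],[.479,.367,.0285],0)
E
```

```text
-- 0
[[0, 0, -0.0], [0, 0, -0.0], [0, 0, -0.0], [0, 0, -0.0], [0, 0, -0.0], [0, 0, -0.0], [0, 0, -0.0], [0, 0, -0.0], [0, 0, -0.0], [0, 0, -0.0]]
[[0.0, 0.0, -0.0135], [0.0, 0.0, -0.0222], [0.0, 0.0, -0.0222], [0.0, 0.0, -0.0135], [0.0, 0.0, -0.035], [0.0, 0.0, -0.035], [-0.0085, 0.0031, 0.0], [-0.0139, 0.0051, 0.0], [-0.0174, 0.0064, 0.0], [-0.0192, 0.0071, 0.0]]
[-0.05, -0.05, -0.05, -0.05, 0.5, 0.5, 1, 1, 1, 1]
max 0.035 0.0
-- 1
[[0, 0, -0.0], [0, 0, -0.0], [0, 0, -0.0], [0, 0, -0.0], [0, 0, -0.0], [0, 0, -0.0], [0, 0, -0.0], [0, 0, -0.0], [0, 0, -0.0], [0, 0, -0.0]]
[[-0.0192, 0.0071, 0.0], [-0.0174, 0.0064, 0.0], [-0.0139, 0.0051, 0.0], [-0.0085, 0.0031, 0.0], [0.0, 0.0, 0.0], [0.0, 0.0, 0.0], [0.0, 0.0, 0.0], [0.0, 0.0, 0.0], [0.0, 0.0, 0.0], [0.0, 0.0, 0.0]]
[1, 1, 1, 1, 1, 1, 1, 1, 1, 1]
max 0.0192 0.0
```

Emit:
jog_arm(dr=[[0,0,0],[0,0,0],[0,0,0],[0,0,0],[0,0,0],[0,0,0],[0,0,0],[0,0,0],[0,0,0],[0,0,0]], slide=[[0.0,0.0,-0.0135],[0.0,0.0,-0.0222],[0.0,0.0,-0.0222],[0.0,0.0,-0.0135],[0.0,0.0,-0.035],[0.0,0.0,-0.035],[-0.0085,0.0031,0.0],[-0.0139,0.0051,0.0],[-0.0174,0.0064,0.0],[-0.0192,0.0071,0.0]], gripper=[-0.05,-0.05,-0.05,-0.05,0.5,0.5,1,1,1,1])

```text
time_s: 35.85
position: [0.4198, 0.3443, 0.1704]
tool_rot: [[1.0, -0.0, 0.0], [-0.0, -1.0, 0.0], [0.0, -0.0, -1.0]]
ft_force: [-0.2, -0.2, 1.2]
grip_width: 0.0854
```

Emit:
jog_arm(dr=[[0,0,0],[0,0,0],[0,0,0],[0,0,0],[0,0,0],[0,0,0],[0,0,0],[0,0,0],[0,0,0],[0,0,0]], slide=[[-0.0192,0.0071,0.0],[-0.0174,0.0064,0.0],[-0.0139,0.0051,0.0],[-0.0085,0.0031,0.0],[0.0,0.0,0.0],[0.0,0.0,0.0],[0.0,0.0,0.0],[0.0,0.0,0.0],[0.0,0.0,0.0],[0.0,0.0,0.0]], gripper=[1,1,1,1,1,1,1,1,1,1])

```text
time_s: 36.85
position: [0.3619, 0.323, 0.17]
tool_rot: [[1.0, -0.0, -0.0], [-0.0, -1.0, -0.0], [-0.0, 0.0, -1.0]]
ft_force: [0.7, 0.2, 0.2]
grip_width: 0.0855
```

```bash
python3 - <<'E'
from h import *
im,d=cap('top','ta');im2,e=cap('side','sa');st()
cv2.imwrite('pics/tab.png',cv2.resize(im,(800,600)));cv2.imwrite('pics/sab.png',cv2.resize(im2,(800,600)))
m,o=offcuts(im,d,roi=(120,150,350,300))
for x in o: print(*x)
# grip top left/right corners via side image: predicted
for X in [(.354,.356,.101),(.354,.2909,.101),(.368,.356,.101),(.368,.291,.101)]: print(np.round(proj(e,X)/.7))
E
```

```text
36.95 [0.3618 0.323  0.1701] [ 0.  -0.3 -0.7] 0.0855 q [27.7, 19.4, 91.2, 0.0, 69.4, 27.7]
toolx [ 1. -0. -0.] toolz [-0. -0. -1.] yaw -0.0
[324. 289.] 271.5 [351.4 -86.8] [37.3 63.1] 173.2 [ 43.  59. 142.]
[190. 263.] 248.0 [418.9 286.5] [69.3 31.8] 86.7 [28. 45. 71.]
[162. 241.] 223.0 [478.2 365.1] [30.6 64.5] 90.3 [ 46.  79. 126.]
[191. 240.] 262.0 [481.4 285.7] [30.6 72.9] 90.3 [35. 56. 88.]
[162. 220.] 237.5 [536.8 368.2] [30.9 67.9] 90.3 [34. 56. 88.]
[192. 220.] 252.0 [538.7 284.1] [33.7 72.9] 90.3 [ 52.  88. 137.]
[396. 494.]
[424. 459.]
[387. 489.]
[415. 455.]
```

View pics/sab.png

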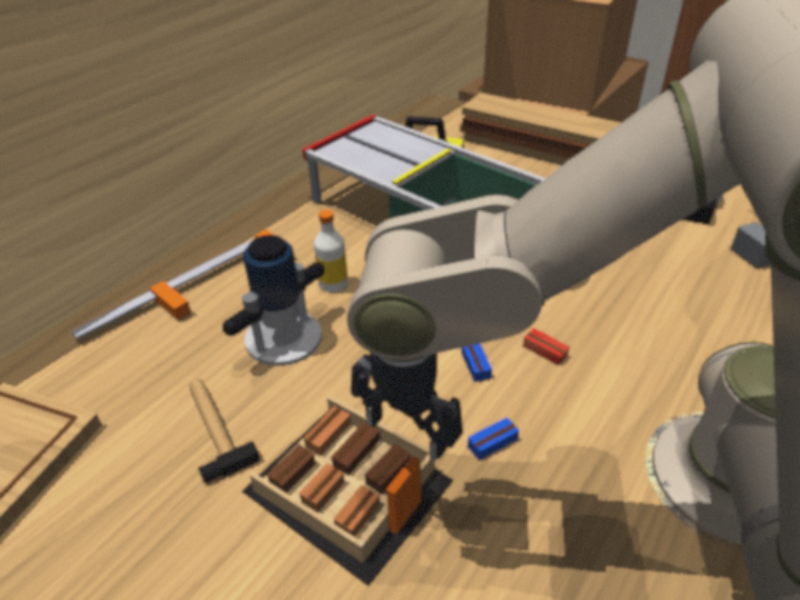

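View pics/tab.png

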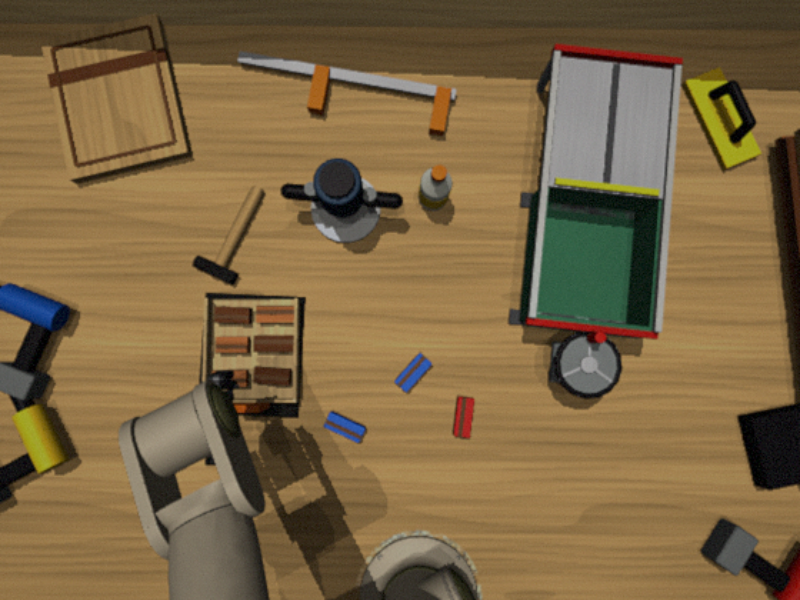

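Emit:
jog_arm(dr=[[0,0,0],[0,0,0],[0,0,0],[0,0,0],[0,0,0],[0,0,0],[0,0,0],[0,0,0],[0,0,0],[0,0,0]], slide=[[-0.0005,0,0.015],[0,0,0.025],[0,0,0.025],[0,0,0.022],[0,0,0.014],[0,0,0],[0,0,0],[0,0,0],[0,0,0],[0,0,0]], gripper=[1,1,1,1,1,1,-1,-1,-1,-1], force=40)

```text
time_s: 37.95
position: [0.3614, 0.323, 0.0697]
tool_rot: [[1.0, -0.0, 0.001], [-0.0, -1.0, 0.0], [0.001, -0.0, -1.0]]
ft_force: [-0.5, 0.0, 0.1]
grip_width: 0.028
```

Emit:
jog_arm(dr=[[0,0,0],[0,0,0],[0,0,0],[0,0,0],[0,0,0],[0,0,0],[0,0,0],[0,0,0],[0,0,0],[0,0,0]], slide=[[0,0,0],[0,0,0],[0,0,0],[0,0,0],[0,0,0],[0,0,0],[0,0,0],[0,0,0],[0,0,0],[0,0,0]], gripper=[-1,-1,-1,-1,-1,-1,-1,-1,-1,-1], force=110)

```text
time_s: 38.95
position: [0.362, 0.3232, 0.0698]
tool_rot: [[1.0, 0.0, 0.002], [0.0, -1.0, 0.001], [0.002, -0.001, -1.0]]
ft_force: [1.8, -0.2, 5.9]
grip_width: 0.0126
```

```bash
cat >> h.py <<'E'
def rows6(poses,p0,R0,g):
    """poses list of (p,R); print rows"""
    p,R=np.array(p0),np.array(R0);out=[]
    for t,Rt in poses:
        out.append((Ro.from_matrix(R.T@Rt).as_rotvec(),R.T@(np.array(t)-p)));p,R=np.array(t),Rt
    for k in range(0,len(out),10):
        r=out[k:k+10]
        while len(r)<10: r.append((np.zeros(3),np.zeros(3)))
        print("--",k//10);print([(np.round(a,4)+0.).tolist() for a,b in r]);print([(np.round(b,4)+0.).tolist() for a,b in r]); print("max",max(abs(a).max() for a,b in r),max(abs(b).max() for a,b in r))
E
python3 - <<'E'
from h import *
st()
p=np.array(observe()['position']);R0=np.array(observe()['tool_rot'])
up=p+[0,0,.205]
O=np.array([.6441,-.3223]);hx=np.array([.9947,-.1025])
tx=O+hx*(-.287)
print("target",tx)
multi([(*up,0,10,-1),(tx[0],tx[1],up[2],-5.9,26,-1),(tx[0],tx[1],up[2],-5.9,4,-1)])
E
```

```text
38.95 [0.362  0.3232 0.0698] [ 1.8 -0.2  5.9] 0.0126 q [27.8, 27.5, 98.7, -0.0, 53.7, 27.8]
toolx [1.    0.    0.002] toolz [ 0.002  0.001 -1.   ] yaw 0.0
target [ 0.3586211 -0.2928825]
-- 0
[[0, 0, 0.0], [0, 0, 0.0], [0, 0, 0.0], [0, 0, 0.0], [0, 0, 0.0], [0, 0, 0.0], [0, 0, 0.0], [0, 0, 0.0], [0, 0, 0.0], [0, 0, 0.0]]
[[0.0, 0.0, -0.0109], [0.0, 0.0, -0.0173], [0.0, 0.0, -0.0221], [0.0, 0.0, -0.0253], [0.0, 0.0, -0.0269], [0.0, 0.0, -0.0269], [0.0, 0.0, -0.0253], [0.0, 0.0, -0.0221], [0.0, 0.0, -0.0173], [0.0, 0.0, -0.0109]]
[-1, -1, -1, -1, -1, -1, -1, -1, -1, -1]
max 0.0269 0.0
-- 1
[[0, 0, 0.0017], [0, 0, 0.0022], [0, 0, 0.0027], [0, 0, 0.0032], [0, 0, 0.0036], [0, 0, 0.004], [0, 0, 0.0043], [0, 0, 0.0046], [0, 0, 0.0048], [0, 0, 0.005]]
[[-0.0001, 0.01, 0.0], [-0.0001, 0.0133, 0.0], [0.0, 0.0163, 0.0], [0.0, 0.019, 0.0], [0.0001, 0.0215, 0.0], [0.0002, 0.0237, 0.0], [0.0003, 0.0256, 0.0], [0.0004, 0.0272, 0.0], [0.0006, 0.0286, 0.0], [0.0008, 0.0297, 0.0]]
[-1, -1, -1, -1, -1, -1, -1, -1, -1, -1]
max 0.0297 0.005
-- 2
[[0, 0, 0.0051], [0, 0, 0.0052], [0, 0, 0.0052], [0, 0, 0.0052], [0, 0, 0.0052], [0, 0, 0.0051], [0, 0, 0.005], [0, 0, 0.0048], [0, 0, 0.0046], [0, 0, 0.0043]]
[[0.0009, 0.0305, 0.0], [0.0011, 0.0311, 0.0], [0.0013, 0.0313, 0.0], [0.0014, 0.0313, 0.0], [0.0016, 0.031, 0.0], [0.0017, 0.0305, 0.0], [0.0018, 0.0297, 0.0], [0.0019, 0.0286, 0.0], [0.0019, 0.0272, 0.0], [0.0019, 0.0255, 0.0]]
[-1, -1, -1, -1, -1, -1, -1, -1, -1, -1]
max 0.0313 0.0052
-- 3
[[0, 0, 0.004], [0, 0, 0.0036], [0, 0, 0.0032], [0, 0, 0.0027], [0, 0, 0.0022], [0, 0, 0.0017], [0, 0, -0.0], [0, 0, -0.0], [0, 0, -0.0], [0, 0, -0.0]]
[[0.0019, 0.0236, 0.0], [0.0018, 0.0214, 0.0], [0.0017, 0.019, 0.0], [0.0015, 0.0162, 0.0], [0.0012, 0.0132, 0.0], [0.001, 0.01, 0.0], [0.0, 0.0, 0.0], [0.0, 0.0, 0.0], [0.0, 0.0, 0.0], [0.0, 0.0, 0.0]]
[-1, -1, -1, -1, -1, -1, -1, -1, -1, -1]
max 0.0236 0.004
```

Emit:
jog_arm(dr=[[0,0,0],[0,0,0],[0,0,0],[0,0,0],[0,0,0],[0,0,0],[0,0,0],[0,0,0],[0,0,0],[0,0,0]], slide=[[0.0,0.0,-0.0109],[0.0,0.0,-0.0173],[0.0,0.0,-0.0221],[0.0,0.0,-0.0253],[0.0,0.0,-0.0269],[0.0,0.0,-0.0269],[0.0,0.0,-0.0253],[0.0,0.0,-0.0221],[0.0,0.0,-0.0173],[0.0,0.0,-0.0109]], gripper=[-1,-1,-1,-1,-1,-1,-1,-1,-1,-1])

```text
time_s: 39.95
position: [0.3606, 0.3228, 0.2752]
tool_rot: [[1.0, 0.0, -0.001], [0.0, -1.0, -0.0], [-0.001, 0.0, -1.0]]
ft_force: [-0.7, -0.2, -5.6]
grip_width: 0.0129
```

```bash
python3 - <<'E'
from h import *
im2,e=cap('side','sb');st();print(observe()['wrist_torque'])
cv2.imwrite('pics/sbb.png',cv2.resize(im2,(800,600)))
E
```

```text
40.0 [0.3611 0.323  0.2763] [ 0.4  0.4 -3.1] 0.0128 q [27.8, 13.7, 80.6, 0.0, 85.6, 27.8]
toolx [1.    0.    0.001] toolz [ 0.001  0.001 -1.   ] yaw 0.0
[0.05096058 0.4288822  0.03227976]
```

View pics/sbb.png

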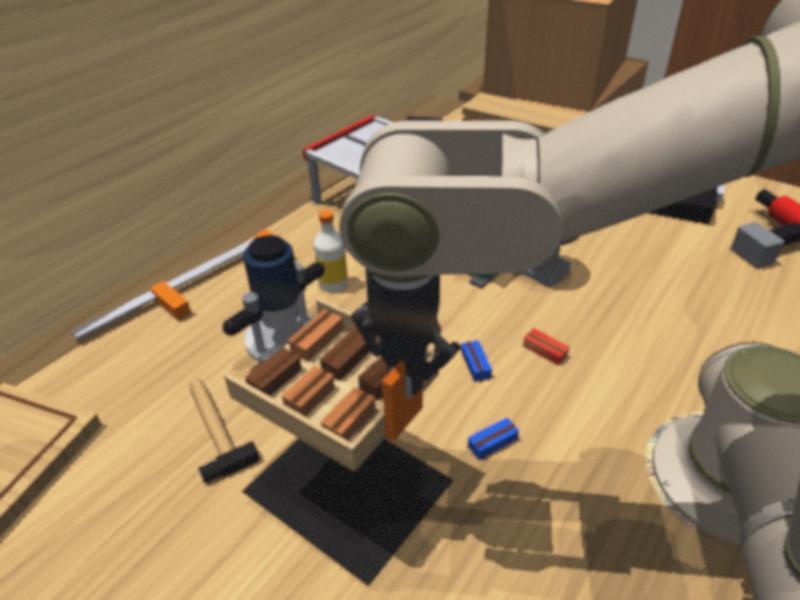

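Emit:
jog_arm(dr=[[0,0,0.0017],[0,0,0.0022],[0,0,0.0027],[0,0,0.0032],[0,0,0.0036],[0,0,0.004],[0,0,0.0043],[0,0,0.0046],[0,0,0.0048],[0,0,0.005]], slide=[[0,0.01,0.0],[0,0.0133,0.0],[0.0,0.0163,0.0],[0.0,0.019,0.0],[0.0001,0.0215,0.0],[0.0002,0.0237,0.0],[0.0003,0.0256,0.0],[0.0004,0.0272,0.0],[0.0006,0.0286,0.0],[0.0008,0.0297,0.0]], gripper=[-1,-1,-1,-1,-1,-1,-1,-1,-1,-1])

```text
time_s: 41.0
position: [0.359, 0.1063, 0.2732]
tool_rot: [[0.999, -0.037, -0.002], [-0.037, -0.999, -0.0], [-0.002, 0.0, -1.0]]
ft_force: [-0.1, 0.2, -4.3]
grip_width: 0.0129
```

Emit:
jog_arm(dr=[[0,0,0.0051],[0,0,0.0052],[0,0,0.0052],[0,0,0.0052],[0,0,0.0052],[0,0,0.0051],[0,0,0.005],[0,0,0.0048],[0,0,0.0046],[0,0,0.0043]], slide=[[0.0009,0.0305,0.0],[0.0011,0.0311,0.0],[0.0013,0.0313,0.0],[0.0014,0.0313,0.0],[0.0016,0.031,0.0],[0.0017,0.0305,0.0],[0.0018,0.0297,0.0],[0.0019,0.0286,0.0],[0.0019,0.0272,0.0],[0.0019,0.0255,0.0]], gripper=[-1,-1,-1,-1,-1,-1,-1,-1,-1,-1])

```text
time_s: 42.0
position: [0.3568, -0.1905, 0.2732]
tool_rot: [[0.996, -0.087, -0.002], [-0.087, -0.996, 0.001], [-0.002, -0.001, -1.0]]
ft_force: [0.5, 0.2, -5.1]
grip_width: 0.0124
```

Emit:
jog_arm(dr=[[0,0,0.004],[0,0,0.0036],[0,0,0.0032],[0,0,0.0027],[0,0,0.0022],[0,0,0.0017],[0,0,0],[0,0,0],[0,0,0],[0,0,0]], slide=[[0.0019,0.0236,0.0],[0.0018,0.0214,0.0],[0.0017,0.019,0.0],[0.0015,0.0162,0.0],[0.0012,0.0132,0.0],[0.001,0.01,0.0],[0.0,0.0,0.0],[0.0,0.0,0.0],[0.0,0.0,0.0],[0.0,0.0,0.0]], gripper=[-1,-1,-1,-1,-1,-1,-1,-1,-1,-1])

```text
time_s: 43.0
position: [0.3579, -0.2923, 0.2743]
tool_rot: [[0.995, -0.102, 0.0], [-0.102, -0.995, -0.0], [0.0, 0.0, -1.0]]
ft_force: [-0.9, 0.3, -4.5]
grip_width: 0.0128
```

```bash
python3 - <<'E'
from h import *
im,d=cap('top','tc');im2,e=cap('side','sc');st()
cv2.imwrite('pics/tcb.png',cv2.resize(im,(800,600)));cv2.imwrite('pics/scb.png',cv2.resize(im2,(800,600)))
s=observe();p=np.array(s['position']);R0=np.array(s['tool_rot'])
c,sn=np.cos(np.radians(-5.9)),np.sin(np.radians(-5.9))
hx3=np.array([c,sn,0]);hy=np.array([-sn,c,0]);Z=np.array([0,0,1.])
v=(-.207,.060)
tcp=lambda lip,th:lip+hx3*(v[0]*np.cos(th)+v[1]*np.sin(th))+Z*(-v[0]*np.sin(th)+v[1]*np.cos(th))
lip0=p-hx3*v[0]-Z*v[1]
O=np.array([.6441,-.3223,0])
print("lip0 hopper",(lip0-O)@hx3,(lip0-O)@hy,lip0[2])
# schedule
ths=np.concatenate([np.linspace(0,12,6)[1:],np.linspace(12,62,26)[1:]])
zs=np.interp(ths,[0,12,25,35,62],[lip0[2],.19,.165,.155,.155])
xs=np.interp(ths,[0,30,62],[(lip0-O)@hx3,-.080,-.080])
poses=[]
Rb=yaw(-5.9)
for t,z,x in zip(ths,zs,xs):
    th=np.radians(t);lip=O+hx3*x;lip[2]=z
    poses.append((tcp(lip,th),Ro.from_rotvec(hy*th).as_matrix()@Rb))
print(ths, poses[-1][0])
rows6(poses,p,R0,-1)
E
```

```text
43.1 [ 0.3579 -0.2925  0.2743] [-0.3 -0.3 -3.8] 0.0128 q [-54.0, 11.5, 83.9, 0.0, 84.6, -48.1]
toolx [ 0.995 -0.102  0.   ] toolz [ 0. -0. -1.] yaw -5.88
lip0 hopper -0.08078229710545444 0.00020328953311797224 0.21425092325557754
[ 2.4  4.8  7.2  9.6 12.  14.  16.  18.  20.  22.  24.  26.  28.  30.
 32.  34.  36.  38.  40.  42.  44.  46.  48.  50.  52.  54.  56.  58.
 60.  62. ] [ 0.52055417 -0.30953278  0.36593845]
-- 0
[[0.0001, -0.042, 0.0003], [0.0, -0.0419, 0.0], [0.0, -0.0419, 0.0], [0.0, -0.0419, 0.0], [0.0, -0.0419, 0.0], [0.0, -0.0349, 0.0], [0.0, -0.0349, 0.0], [0.0, -0.0349, 0.0], [0.0, -0.0349, 0.0], [0.0, -0.0349, 0.0]]
[[0.0028, 0.0002, -0.0038], [0.003, 0.0, -0.0038], [0.0032, 0.0, -0.0038], [0.0034, 0.0, -0.0038], [0.0036, 0.0, -0.0038], [0.0031, 0.0, -0.0034], [0.0032, 0.0, -0.0035], [0.0033, 0.0, -0.0035], [0.0035, 0.0, -0.0035], [0.0036, 0.0, -0.0036]]
max 0.04203109432876762 0.0038438042994427134
-- 1
[[0.0, -0.0349, 0.0], [0.0, -0.0349, 0.0], [0.0, -0.0349, 0.0], [0.0, -0.0349, 0.0], [0.0, -0.0349, 0.0], [0.0, -0.0349, 0.0], [0.0, -0.0349, 0.0], [0.0, -0.0349, 0.0], [0.0, -0.0349, 0.0], [0.0, -0.0349, 0.0]]
[[0.0037, 0.0, -0.0036], [0.0035, 0.0, -0.0045], [0.0031, 0.0, -0.0054], [0.0032, 0.0, -0.0054], [0.0032, 0.0, -0.0055], [0.0033, 0.0, -0.0055], [0.0028, 0.0, -0.0064], [0.0022, 0.0, -0.0072], [0.0022, 0.0, -0.0072], [0.0022, 0.0, -0.0072]]
max 0.034906585039886764 0.007187645438563514
-- 2
[[0.0, -0.0349, 0.0], [0.0, -0.0349, 0.0], [0.0, -0.0349, 0.0], [0.0, -0.0349, 0.0], [0.0, -0.0349, 0.0], [0.0, -0.0349, 0.0], [0.0, -0.0349, 0.0], [0.0, -0.0349, 0.0], [0.0, -0.0349, 0.0], [0.0, -0.0349, 0.0]]
[[0.0022, 0.0, -0.0072], [0.0022, 0.0, -0.0072], [0.0022, 0.0, -0.0072], [0.0022, 0.0, -0.0072], [0.0022, 0.0, -0.0072], [0.0022, 0.0, -0.0072], [0.0022, 0.0, -0.0072], [0.0022, 0.0, -0.0072], [0.0022, 0.0, -0.0072], [0.0022, 0.0, -0.0072]]
max 0.034906585039887056 0.0071876454385635035
```

View pics/tcb.png

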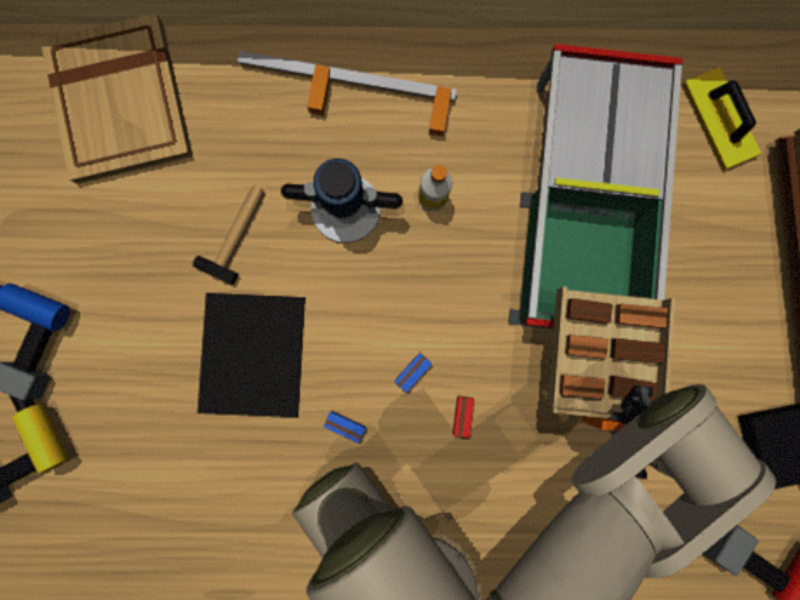

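View pics/scb.png

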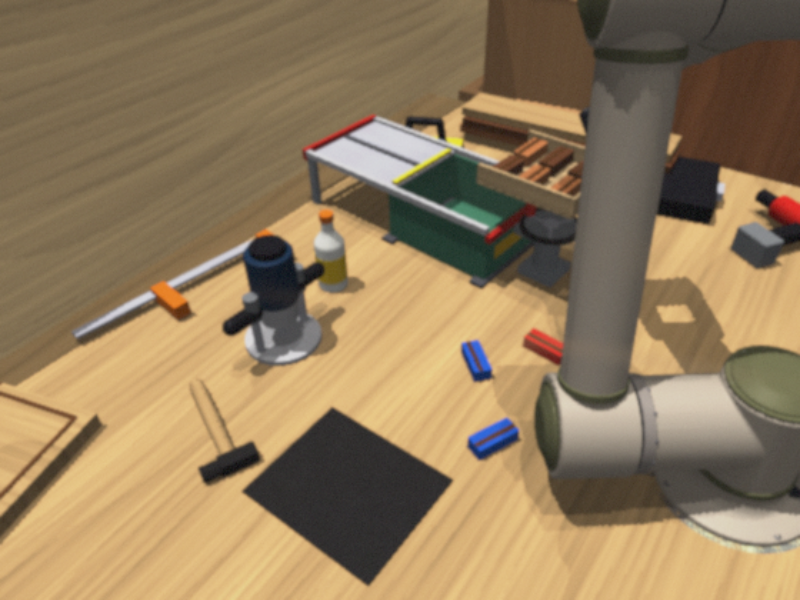

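Emit:
jog_arm(dr=[[0.0,-0.042,0.0003],[0.0,-0.0419,0.0],[0.0,-0.0419,0.0],[0.0,-0.0419,0.0],[0.0,-0.0419,0.0],[0.0,-0.0349,0.0],[0.0,-0.0349,0.0],[0.0,-0.0349,0.0],[0.0,-0.0349,0.0],[0.0,-0.0349,0.0]], slide=[[0.0028,0.0002,-0.0038],[0.003,0.0,-0.0038],[0.0032,0.0,-0.0038],[0.0034,0.0,-0.0038],[0.0036,0.0,-0.0038],[0.0031,0.0,-0.0034],[0.0032,0.0,-0.0035],[0.0033,0.0,-0.0035],[0.0035,0.0,-0.0035],[0.0036,0.0,-0.0036]], gripper=[-1,-1,-1,-1,-1,-1,-1,-1,-1,-1])

```text
time_s: 44.1
position: [0.3964, -0.2969, 0.3039]
tool_rot: [[0.922, -0.103, -0.373], [-0.095, -0.995, 0.038], [-0.375, 0.0, -0.927]]
ft_force: [0.1, 0.4, -4.4]
grip_width: 0.0129
```

Emit:
jog_arm(dr=[[0.0,-0.0349,0.0],[0.0,-0.0349,0.0],[0.0,-0.0349,0.0],[0.0,-0.0349,0.0],[0.0,-0.0349,0.0],[0.0,-0.0349,0.0],[0.0,-0.0349,0.0],[0.0,-0.0349,0.0],[0.0,-0.0349,0.0],[0.0,-0.0349,0.0]], slide=[[0.0037,0.0,-0.0036],[0.0035,0.0,-0.0045],[0.0031,0.0,-0.0054],[0.0032,0.0,-0.0054],[0.0032,0.0,-0.0055],[0.0033,0.0,-0.0055],[0.0028,0.0,-0.0064],[0.0022,0.0,-0.0072],[0.0022,0.0,-0.0072],[0.0022,0.0,-0.0072]], gripper=[-1,-1,-1,-1,-1,-1,-1,-1,-1,-1])

```text
time_s: 45.1
position: [0.4522, -0.3028, 0.3381]
tool_rot: [[0.739, -0.103, -0.665], [-0.076, -0.995, 0.069], [-0.669, 0.0, -0.743]]
ft_force: [-0.4, 0.4, -2.8]
grip_width: 0.0123
```

```bash
python3 - <<'E'
from h import *
im,d=cap('top','td');im2,e=cap('side','sd');st()
cv2.imwrite('pics/tdb.png',cv2.resize(im,(800,600)));cv2.imwrite('pics/sdb.png',cv2.resize(im2,(800,600)))
E
```

```text
45.2 [ 0.4526 -0.3029  0.3373] [ 0.2  0.8 -2.7] 0.0126 q [-37.1, 36.7, 43.2, -28.8, 133.8, -45.2]
toolx [ 0.74  -0.076 -0.669] toolz [-0.665  0.068 -0.743] yaw -5.84
```

View pics/tdb.png

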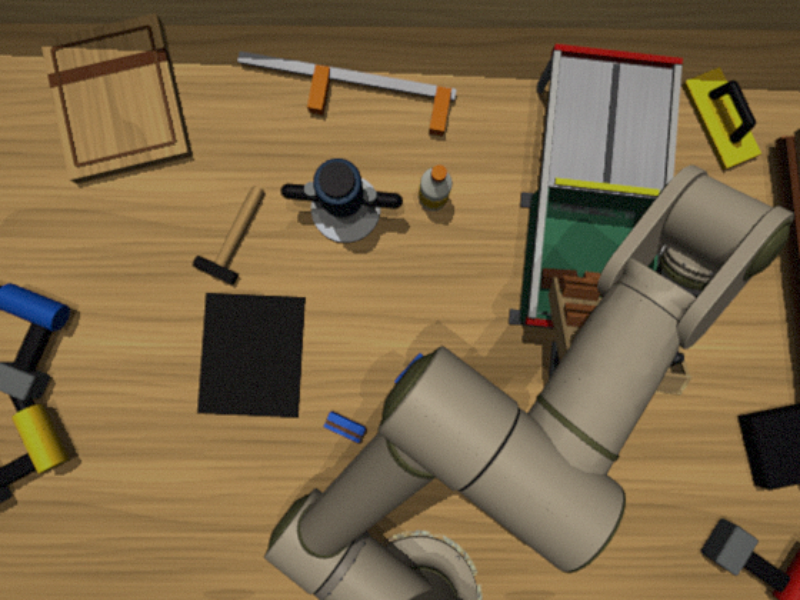

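View pics/sdb.png

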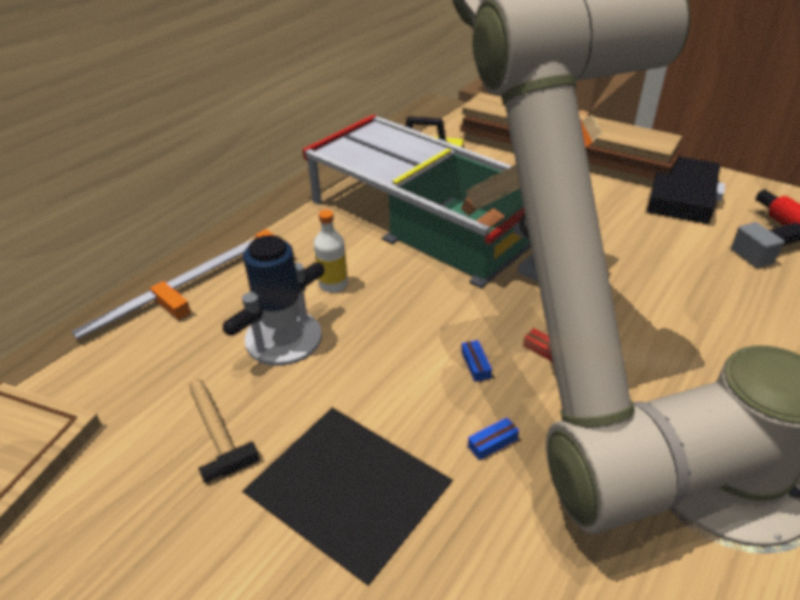

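Emit:
jog_arm(dr=[[0.0,-0.0349,0.0],[0.0,-0.0349,0.0],[0.0,-0.0349,0.0],[0.0,-0.0349,0.0],[0.0,-0.0349,0.0],[0.0,-0.0349,0.0],[0.0,-0.0349,0.0],[0.0,-0.0349,0.0],[0.0,-0.0349,0.0],[0.0,-0.0349,0.0]], slide=[[0.0022,0.0,-0.0072],[0.0022,0.0,-0.0072],[0.0022,0.0,-0.0072],[0.0022,0.0,-0.0072],[0.0022,0.0,-0.0072],[0.0022,0.0,-0.0072],[0.0022,0.0,-0.0072],[0.0022,0.0,-0.0072],[0.0022,0.0,-0.0072],[0.0022,0.0,-0.0072]], gripper=[-1,-1,-1,-1,-1,-1,-1,-1,-1,-1])

```text
time_s: 46.2
position: [0.5206, -0.3102, 0.3666]
tool_rot: [[0.467, -0.102, -0.878], [-0.048, -0.995, 0.09], [-0.883, 0.0, -0.47]]
ft_force: [0.2, 0.2, -1.4]
grip_width: 0.0127
```

```bash
python3 - <<'E'
from h import *
im,d=cap('top','te');im2,e=cap('side','se');st()
cv2.imwrite('pics/teb.png',cv2.resize(im[80:320,320:560],(600,600)));cv2.imwrite('pics/seb.png',cv2.resize(im2[60:240,200:440],(800,600)))
E
```

```text
46.3 [ 0.5212 -0.3103  0.3649] [ 0.4  0.4 -3.3] 0.0125 q [-32.6, 54.5, 13.2, -71.5, 155.2, -83.1]
toolx [ 0.466 -0.047 -0.883] toolz [-0.879  0.09  -0.469] yaw -5.78
```

View pics/teb.png

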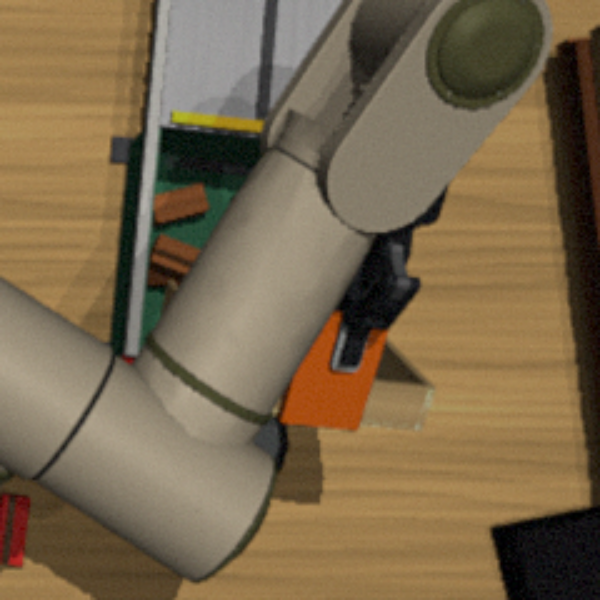

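View pics/seb.png

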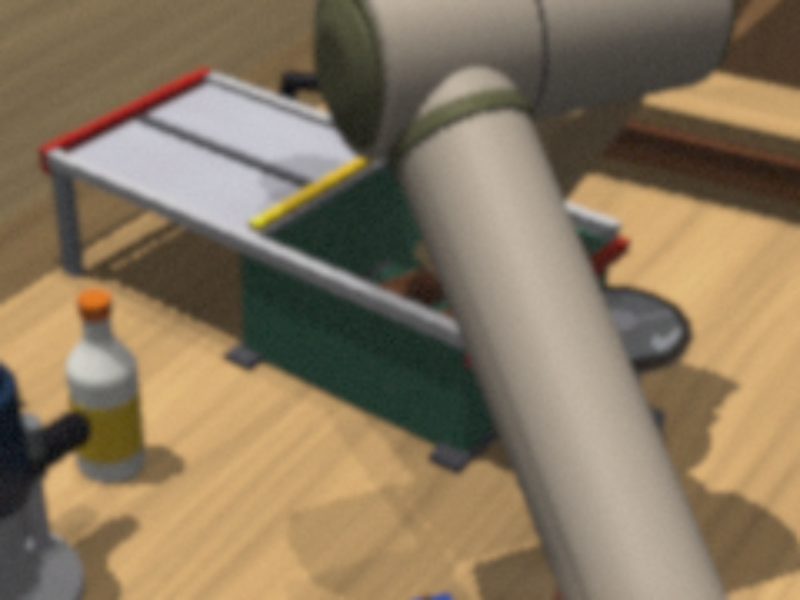

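```bash
python3 - <<'E'
from h import *
s=observe();p=np.array(s['position']);R0=np.array(s['tool_rot'])
c,sn=np.cos(np.radians(-5.9)),np.sin(np.radians(-5.9))
hx3=np.array([c,sn,0]);hy=np.array([-sn,c,0]);Z=np.array([0,0,1.])
v=(-.207,.060);O=np.array([.6441,-.3223,0])
tcp=lambda lip,th:lip+hx3*(v[0]*np.cos(th)+v[1]*np.sin(th))+Z*(-v[0]*np.sin(th)+v[1]*np.cos(th))
u=np.linspace(0,1,19)[1:];w=.35*u+.65*(3*u*u-2*u**3)
ths=62*(1-w); zs=np.interp(ths,[0,12,25,35,62],[.215,.2,.175,.16,.157])
poses=[]
for t,z in zip(ths,zs):
    th=np.radians(t);lip=O+hx3*(-.08);lip[2]=z
    poses.append((tcp(lip,th),Ro.from_rotvec(hy*th).as_matrix()@yaw(-5.9)))
p0=np.array([.5206,-.3095,.366])
rows6(poses,p0,Ro.from_rotvec(hy*np.radians(62)).as_matrix()@yaw(-5.9),-1)
E
```

```text
-- 0
[[0.0, 0.0273, 0.0], [0.0, 0.0389, 0.0], [0.0, 0.049, 0.0], [0.0, 0.0577, 0.0], [0.0, 0.0649, 0.0], [0.0, 0.0707, 0.0], [0.0, 0.0751, 0.0], [0.0, 0.078, 0.0], [0.0, 0.0794, 0.0], [0.0, 0.0794, 0.0]]
[[-0.0034, 0.0, 0.0047], [-0.0024, 0.0, 0.008], [-0.003, 0.0, 0.0101], [-0.0034, 0.0, 0.0118], [-0.0038, 0.0, 0.0133], [-0.0041, 0.0, 0.0145], [-0.0043, 0.0, 0.0154], [-0.0044, 0.0, 0.0159], [-0.0076, 0.0, 0.0117], [-0.0076, 0.0, 0.0108]]
max 0.07941367803655966 0.015924843392629614
-- 1
[[0.0, 0.078, 0.0], [0.0, 0.0751, 0.0], [0.0, 0.0707, 0.0], [0.0, 0.0649, 0.0], [0.0, 0.0577, 0.0], [0.0, 0.049, 0.0], [0.0, 0.0389, 0.0], [0.0, 0.0273, 0.0], [0.0, 0.0, 0.0], [0.0, 0.0, 0.0]]
[[-0.0076, 0.0, 0.0092], [-0.007, 0.0, 0.008], [-0.0061, 0.0, 0.0074], [-0.0048, 0.0, 0.008], [-0.0038, 0.0, 0.008], [-0.0031, 0.0, 0.0067], [-0.0024, 0.0, 0.0053], [-0.0016, 0.0, 0.0037], [0.0, 0.0, 0.0], [0.0, 0.0, 0.0]]
max 0.07796641941813594 0.009162764542887163
```

Emit:
jog_arm(dr=[[0,0,0],[0,0,0],[0,0,0],[0,0,0],[0,0,0],[0,0,0],[0,0,0],[0,0,0],[0,0,0],[0,0,0]], slide=[[0,0,0],[0,0,0],[0,0,0],[0,0,0],[0,0,0],[0,0,0],[0,0,0],[0,0,0],[0,0,0],[0,0,0]], gripper=[-1,-1,-1,-1,-1,-1,-1,-1,-1,-1])

```text
time_s: 47.3
position: [0.5207, -0.31, 0.366]
tool_rot: [[0.467, -0.103, -0.878], [-0.048, -0.995, 0.091], [-0.883, -0.0, -0.469]]
ft_force: [-0.3, -0.2, -2.2]
grip_width: 0.0126
```

Emit:
jog_arm(dr=[[0.0,0.0273,0.0],[0.0,0.0389,0.0],[0.0,0.049,0.0],[0.0,0.0577,0.0],[0.0,0.0649,0.0],[0.0,0.0707,0.0],[0.0,0.0751,0.0],[0.0,0.078,0.0],[0.0,0.0794,0.0],[0.0,0.0794,0.0]], slide=[[-0.0034,0.0,0.0047],[-0.0024,0.0,0.008],[-0.003,0.0,0.0101],[-0.0034,0.0,0.0118],[-0.0038,0.0,0.0133],[-0.0041,0.0,0.0145],[-0.0043,0.0,0.0154],[-0.0044,0.0,0.0159],[-0.0076,0.0,0.0117],[-0.0076,0.0,0.0108]], gripper=[-1,-1,-1,-1,-1,-1,-1,-1,-1,-1])

```text
time_s: 48.3
position: [0.4061, -0.2979, 0.3186]
tool_rot: [[0.892, -0.104, -0.44], [-0.093, -0.995, 0.045], [-0.442, 0.0, -0.897]]
ft_force: [0.7, -0.3, -2.1]
grip_width: 0.0129
```

Emit:
jog_arm(dr=[[0.0,0.078,0.0],[0.0,0.0751,0.0],[0.0,0.0707,0.0],[0.0,0.0649,0.0],[0.0,0.0577,0.0],[0.0,0.049,0.0],[0.0,0.0389,0.0],[0.0,0.0273,0.0],[0.0,0.0,0.0],[0.0,0.0,0.0]], slide=[[-0.0076,0.0,0.0092],[-0.007,0.0,0.008],[-0.0061,0.0,0.0074],[-0.0048,0.0,0.008],[-0.0038,0.0,0.008],[-0.0031,0.0,0.0067],[-0.0024,0.0,0.0053],[-0.0016,0.0,0.0037],[0.0,0.0,0.0],[0.0,0.0,0.0]], gripper=[-1,-1,-1,-1,-1,-1,-1,-1,-1,-1])

```text
time_s: 49.3
position: [0.3584, -0.2932, 0.2752]
tool_rot: [[0.995, -0.104, -0.001], [-0.104, -0.995, -0.0], [-0.001, 0.0, -1.0]]
ft_force: [0.3, -0.3, -1.9]
grip_width: 0.0128
```

```bash
python3 - <<'E'
from h import *
im,d=cap('top','tf');im2,e=cap('side','sf');st()
cv2.imwrite('pics/tfb.png',cv2.resize(im,(800,600)));cv2.imwrite('pics/sfb.png',cv2.resize(im2[60:240,200:440],(800,600)))
hsv=cv2.cvtColor(cv2.GaussianBlur(im,(3,3),0),cv2.COLOR_BGR2HSV)
m=(hsv[...,2]<60).astype(np.uint8)*255; mm=np.zeros_like(m);mm[195:300,130:222]=m[195:300,130:222]
cs,_=cv2.findContours(mm,0,1);c=max(cs,key=cv2.contourArea)
w=np.array([ray(d,*q[0],.003)[:2]*1000 for q in c],np.float32);print("mat",cv2.minAreaRect(w))
E
```

```text
49.4 [ 0.3587 -0.2932  0.2751] [ 0.  -0.4 -2.2] 0.0131 q [-53.9, 11.6, 83.6, -0.0, 84.8, -48.0]
toolx [ 0.995 -0.103 -0.   ] toolz [-0. -0. -1.] yaw -5.91
mat ((460.687744140625, 332.7771911621094), (195.63552856445312, 236.07290649414062), 87.7637710571289)
```

View pics/tfb.png

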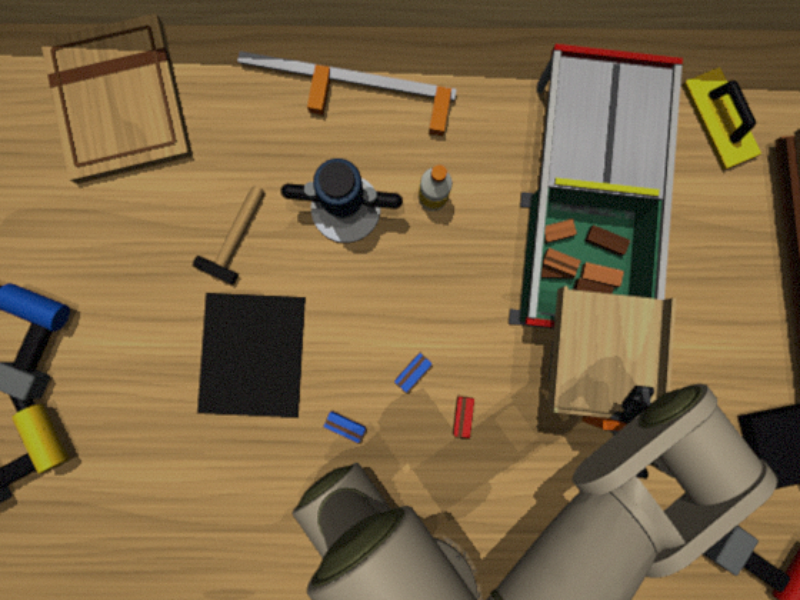

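View pics/sfb.png

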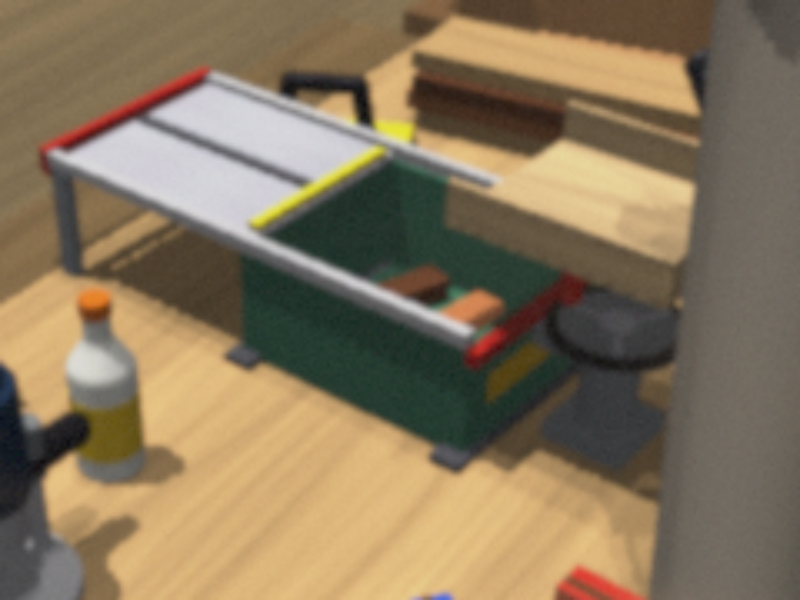

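```bash
python3 - <<'E'
from h import *
multi([(.3536,.3356,.275,-2.2,24,-1),(.3536,.3356,.275,-2.2,3,-1),(.3536,.3356,.10,-2.2,9,-1),(.3536,.3356,.085,-2.2,4,-1)],[.3586,-.2932,.275],-5.9)
E
```

```text
-- 0
[[0, 0, -0.0012], [0, 0, -0.0016], [0, 0, -0.0019], [0, 0, -0.0022], [0, 0, -0.0025], [0, 0, -0.0028], [0, 0, -0.003], [0, 0, -0.0032], [0, 0, -0.0033], [0, 0, -0.0034]]
[[-0.0012, -0.0112, 0.0], [-0.0017, -0.0151, 0.0], [-0.002, -0.0186, 0.0], [-0.0023, -0.0218, 0.0], [-0.0026, -0.0246, 0.0], [-0.0028, -0.0271, 0.0], [-0.0029, -0.0292, 0.0], [-0.003, -0.031, 0.0], [-0.003, -0.0324, 0.0], [-0.003, -0.0335, 0.0]]
[-1, -1, -1, -1, -1, -1, -1, -1, -1, -1]
max 0.0335 0.0034
-- 1
[[0, 0, -0.0035], [0, 0, -0.0036], [0, 0, -0.0036], [0, 0, -0.0035], [0, 0, -0.0034], [0, 0, -0.0033], [0, 0, -0.0032], [0, 0, -0.003], [0, 0, -0.0028], [0, 0, -0.0025]]
[[-0.0029, -0.0342, 0.0], [-0.0028, -0.0345, 0.0], [-0.0027, -0.0345, 0.0], [-0.0026, -0.0342, 0.0], [-0.0024, -0.0335, 0.0], [-0.0022, -0.0325, 0.0], [-0.002, -0.031, 0.0], [-0.0018, -0.0293, 0.0], [-0.0016, -0.0272, 0.0], [-0.0014, -0.0247, 0.0]]
[-1, -1, -1, -1, -1, -1, -1, -1, -1, -1]
max 0.0345 0.0036
-- 2
[[0, 0, -0.0022], [0, 0, -0.0019], [0, 0, -0.0016], [0, 0, -0.0012], [0, 0, -0.0], [0, 0, -0.0], [0, 0, -0.0], [0, 0, -0.0], [0, 0, -0.0], [0, 0, -0.0]]
[[-0.0012, -0.0219, 0.0], [-0.001, -0.0187, 0.0], [-0.0007, -0.0151, 0.0], [-0.0005, -0.0112, 0.0], [0.0, 0.0, 0.0], [0.0, 0.0, 0.0], [0.0, 0.0, 0.0], [0.0, 0.0, 0.0107], [0.0, 0.0, 0.0173], [0.0, 0.0, 0.0219]]
[-1, -1, -1, -1, -1, -1, -1, -1, -1, -1]
max 0.0219 0.0022
-- 3
[[0, 0, -0.0], [0, 0, -0.0], [0, 0, -0.0], [0, 0, -0.0], [0, 0, -0.0], [0, 0, -0.0], [0, 0, -0.0], [0, 0, -0.0], [0, 0, -0.0], [0, 0, -0.0]]
[[0.0, 0.0, 0.0247], [0.0, 0.0, 0.0257], [0.0, 0.0, 0.0247], [0.0, 0.0, 0.0219], [0.0, 0.0, 0.0173], [0.0, 0.0, 0.0107], [0.0, 0.0, 0.0028], [0.0, 0.0, 0.0047], [0.0, 0.0, 0.0047], [0.0, 0.0, 0.0028]]
[-1, -1, -1, -1, -1, -1, -1, -1, -1, -1]
max 0.0257 0.0
```

Emit:
jog_arm(dr=[[0,0,-0.0012],[0,0,-0.0016],[0,0,-0.0019],[0,0,-0.0022],[0,0,-0.0025],[0,0,-0.0028],[0,0,-0.003],[0,0,-0.0032],[0,0,-0.0033],[0,0,-0.0034]], slide=[[-0.0012,-0.0112,0.0],[-0.0017,-0.0151,0.0],[-0.002,-0.0186,0.0],[-0.0023,-0.0218,0.0],[-0.0026,-0.0246,0.0],[-0.0028,-0.0271,0.0],[-0.0029,-0.0292,0.0],[-0.003,-0.031,0.0],[-0.003,-0.0324,0.0],[-0.003,-0.0335,0.0]], gripper=[-1,-1,-1,-1,-1,-1,-1,-1,-1,-1])

```text
time_s: 50.4
position: [0.3557, -0.045, 0.2751]
tool_rot: [[0.997, -0.078, 0.0], [-0.078, -0.997, -0.0], [0.0, -0.0, -1.0]]
ft_force: [-0.5, 0.2, -1.3]
grip_width: 0.0125
```

Emit:
jog_arm(dr=[[0,0,-0.0035],[0,0,-0.0036],[0,0,-0.0036],[0,0,-0.0035],[0,0,-0.0034],[0,0,-0.0033],[0,0,-0.0032],[0,0,-0.003],[0,0,-0.0028],[0,0,-0.0025]], slide=[[-0.0029,-0.0342,0.0],[-0.0028,-0.0345,0.0],[-0.0027,-0.0345,0.0],[-0.0026,-0.0342,0.0],[-0.0024,-0.0335,0.0],[-0.0022,-0.0325,0.0],[-0.002,-0.031,0.0],[-0.0018,-0.0293,0.0],[-0.0016,-0.0272,0.0],[-0.0014,-0.0247,0.0]], gripper=[-1,-1,-1,-1,-1,-1,-1,-1,-1,-1])

```text
time_s: 51.4
position: [0.3526, 0.2709, 0.2751]
tool_rot: [[0.999, -0.044, -0.0], [-0.044, -0.999, 0.0], [-0.0, -0.0, -1.0]]
ft_force: [-0.0, -1.3, -2.5]
grip_width: 0.0127
```

Emit:
jog_arm(dr=[[0,0,-0.0022],[0,0,-0.0019],[0,0,-0.0016],[0,0,-0.0012],[0,0,0],[0,0,0],[0,0,0],[0,0,0],[0,0,0],[0,0,0]], slide=[[-0.0012,-0.0219,0.0],[-0.001,-0.0187,0.0],[-0.0007,-0.0151,0.0],[-0.0005,-0.0112,0.0],[0.0,0.0,0.0],[0.0,0.0,0.0],[0.0,0.0,0.0],[0.0,0.0,0.0107],[0.0,0.0,0.0173],[0.0,0.0,0.0219]], gripper=[-1,-1,-1,-1,-1,-1,-1,-1,-1,-1])

```text
time_s: 52.4
position: [0.3541, 0.3355, 0.2243]
tool_rot: [[0.999, -0.04, 0.001], [-0.04, -0.999, 0.001], [0.001, -0.001, -1.0]]
ft_force: [0.7, 0.1, -2.4]
grip_width: 0.013
```

Emit:
jog_arm(dr=[[0,0,0],[0,0,0],[0,0,0],[0,0,0],[0,0,0],[0,0,0],[0,0,0],[0,0,0],[0,0,0],[0,0,0]], slide=[[0.0,0.0,0.0247],[0.0,0.0,0.0257],[0.0,0.0,0.0247],[0.0,0.0,0.0219],[0.0,0.0,0.0173],[0.0,0.0,0.0107],[0.0,0.0,0.0028],[0.0,0.0,0.0047],[0.0,0.0,0.0047],[0.0,0.0,0]], gripper=[-1,-1,-1,-1,-1,-1,-1,-1,-1,-1])

```text
time_s: 53.4
position: [0.3539, 0.3359, 0.0877]
tool_rot: [[0.999, -0.039, -0.0], [-0.039, -0.999, -0.0], [-0.0, 0.0, -1.0]]
ft_force: [-0.2, 0.8, -1.6]
grip_width: 0.0133
```

```bash
python3 - <<'E'
from h import *
im,d=cap('top','tg');im2,e=cap('side','sg');st()
cv2.imwrite('pics/tgb.png',cv2.resize(im[190:310,100:240],(700,600)));cv2.imwrite('pics/sgb.png',cv2.resize(im2[260:420,150:363],(800,600)))
plan([.3536,.3356,.0715],yaw(-2.2),5)
E
```

```text
53.5 [0.3541 0.336  0.0881] [ 0.2 -0.  -1.2] 0.0128 q [29.6, 26.1, 97.0, 0.0, 56.9, 31.8]
toolx [ 0.999 -0.039  0.   ] toolz [ 0.  0. -1.] yaw -2.24
dr each [-0.0001, -0.0001, -0.0001] total [-0.0003 -0.0004 -0.0007]
[[-0.0001, 0.0001, 0.0033], [-0.0001, 0.0001, 0.0033], [-0.0001, 0.0001, 0.0033], [-0.0001, 0.0001, 0.0033], [-0.0001, 0.0001, 0.0033]]
```

View pics/sgb.png

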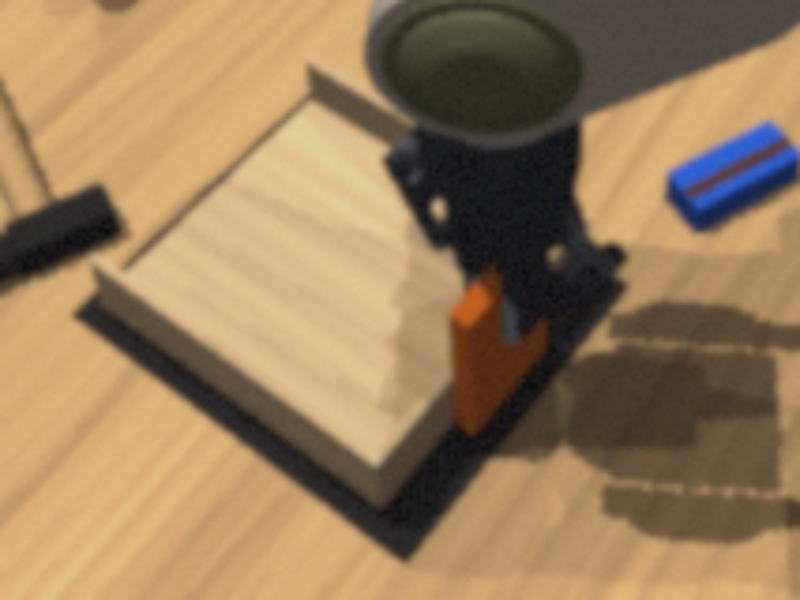

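Emit:
jog_arm(dr=[[0,0,0],[0,0,0],[0,0,0],[0,0,0],[0,0,0],[0,0,0],[0,0,0],[0,0,0],[0,0,0],[0,0,0]], slide=[[-0.0003,0.0003,0.003],[0,0,0.005],[0,0,0.004],[0,0,0.003],[0,0,0.002],[0,0,0],[0,0,0],[0,0,0],[0,0,0],[0,0,0]], gripper=[-1,-1,-1,-1,-1,-1,-1,-1,-1,-1])

```text
time_s: 54.5
position: [0.3537, 0.3357, 0.0709]
tool_rot: [[0.999, -0.039, 0.0], [-0.039, -0.999, 0.0], [0.0, -0.0, -1.0]]
ft_force: [-0.3, -0.5, -2.2]
grip_width: 0.0129
```

Emit:
jog_arm(dr=[[0,0,0],[0,0,0],[0,0,0],[0,0,0],[0,0,0],[0,0,0],[0,0,0],[0,0,0],[0,0,0],[0,0,0]], slide=[[0,0,0.0008],[0,0,0],[0,0,0],[0,0,0],[0,0,0],[0,0,0],[0,0,-0.01],[0,0,-0.03],[0,0,-0.03],[0,0,-0.03]], gripper=[-1,-1,0,0,0.5,1,1,1,1,1], force=40)

```text
time_s: 55.5
position: [0.3535, 0.3356, 0.1719]
tool_rot: [[0.999, -0.039, 0.0], [-0.039, -0.999, 0.0], [0.0, -0.0, -1.0]]
ft_force: [0.7, 0.7, -0.3]
grip_width: 0.0855
```

```bash
python3 - <<'E'
from h import *
st()
# go to above hub region at z .26, yaw -95.9; peg est at angle 2.3deg
a=np.radians(2.0-5.9);pg=np.array([.4452,-.3018])+.048*np.array([np.cos(a),np.sin(a)]);print(pg)
multi([(.3536,.3356,.26,-2.2,4,1),(.42,0.05,.26,-50,10,1),(pg[0],pg[1],.26,-95.9,12,1),(pg[0],pg[1],.26,-95.9,4,1)],[.3536,.3356,.17],-2.2)
E
```

```text
55.5 [0.3535 0.3356 0.1719] [ 0.7  0.7 -0.3] 0.0855 q [29.6, 19.5, 90.7, 0.0, 69.8, 31.8]
toolx [ 0.999 -0.039  0.   ] toolz [ 0.  0. -1.] yaw -2.24
[ 0.49308885 -0.30506473]
-- 0
[[0, 0, -0.0], [0, 0, -0.0], [0, 0, -0.0], [0, 0, -0.0], [0, 0, 0.0444], [0, 0, 0.0704], [0, 0, 0.0899], [0, 0, 0.1029], [0, 0, 0.1095], [0, 0, 0.1095]]
[[0.0, 0.0, -0.017], [0.0, 0.0, -0.028], [0.0, 0.0, -0.028], [0.0, 0.0, -0.017], [0.0041, 0.015, 0.0], [0.0076, 0.0236, 0.0], [0.0118, 0.0293, 0.0], [0.0164, 0.0322, 0.0], [0.0209, 0.0323, 0.0], [0.0243, 0.0298, 0.0]]
[1, 1, 1, 1, 1, 1, 1, 1, 1, 1]
max 0.0323 0.1095
-- 1
[[0, 0, 0.1029], [0, 0, 0.0899], [0, 0, 0.0704], [0, 0, 0.0444], [0, 0, 0.0336], [0, 0, 0.0517], [0, 0, 0.0662], [0, 0, 0.077], [0, 0, 0.0842], [0, 0, 0.0879]]
[[0.0258, 0.0254, 0.0], [0.0247, 0.0197, 0.0], [0.0206, 0.0137, 0.0], [0.0136, 0.0077, 0.0], [0.0134, 0.0072, 0.0], [0.0209, 0.0104, 0.0], [0.0275, 0.0119, 0.0], [0.0328, 0.0117, 0.0], [0.0368, 0.01, 0.0], [0.0391, 0.0072, 0.0]]
[1, 1, 1, 1, 1, 1, 1, 1, 1, 1]
max 0.0391 0.1029
-- 2
[[0, 0, 0.0879], [0, 0, 0.0842], [0, 0, 0.077], [0, 0, 0.0662], [0, 0, 0.0517], [0, 0, 0.0336], [0, 0, -0.0], [0, 0, -0.0], [0, 0, -0.0], [0, 0, -0.0]]
[[0.0396, 0.0038, 0.0], [0.0381, 0.0003, 0.0], [0.0347, -0.0027, 0.0], [0.0296, -0.0046, 0.0], [0.0228, -0.0051, 0.0], [0.0146, -0.0041, 0.0], [0.0, 0.0, 0.0], [0.0, 0.0, 0.0], [0.0, 0.0, 0.0], [0.0, 0.0, 0.0]]
[1, 1, 1, 1, 1, 1, 1, 1, 1, 1]
max 0.0396 0.0879
```

Emit:
jog_arm(dr=[[0,0,0],[0,0,0],[0,0,0],[0,0,0],[0,0,0.0444],[0,0,0.0704],[0,0,0.0899],[0,0,0.1029],[0,0,0.1095],[0,0,0.1095]], slide=[[0.0,0.0,-0.017],[0.0,0.0,-0.028],[0.0,0.0,-0.028],[0.0,0.0,-0.017],[0.0041,0.015,0.0],[0.0076,0.0236,0.0],[0.0118,0.0293,0.0],[0.0164,0.0322,0.0],[0.0209,0.0323,0.0],[0.0243,0.0298,0.0]], gripper=[1,1,1,1,1,1,1,1,1,1])

```text
time_s: 56.5
position: [0.3953, 0.1541, 0.2608]
tool_rot: [[0.842, -0.539, 0.001], [-0.539, -0.842, 0.0], [0.001, -0.001, -1.0]]
ft_force: [1.6, 0.3, -0.1]
grip_width: 0.0851
```

Emit:
jog_arm(dr=[[0,0,0.1029],[0,0,0.0899],[0,0,0.0704],[0,0,0.0444],[0,0,0],[0,0,0],[0,0,0],[0,0,0],[0,0,0],[0,0,0]], slide=[[0.0258,0.0254,0.0],[0.0247,0.0197,0.0],[0.0206,0.0137,0.0],[0.0136,0.0077,0.0],[0,0,0],[0,0,0],[0,0,0],[0,0,0],[0,0,0],[0,0,0]], gripper=[1,1,1,1,1,1,1,1,1,1])

```text
time_s: 57.5
position: [0.4197, 0.0504, 0.2601]
tool_rot: [[0.643, -0.766, -0.0], [-0.766, -0.643, 0.0], [-0.0, 0.0, -1.0]]
ft_force: [-0.8, 0.6, 0.1]
grip_width: 0.0852
```

```bash
python3 - <<'E'
from h import *
im,d=cap('top','th');im2,e=cap('side','sh');st()
cv2.imwrite('pics/thb.png',cv2.resize(im,(800,600)));cv2.imwrite('pics/shb.png',cv2.resize(im2,(800,600)))
cv2.imwrite('pics/thc.png',cv2.resize(im[200:300,130:220],(540,600),interpolation=cv2.INTER_CUBIC))
hsv=cv2.cvtColor(cv2.GaussianBlur(im,(3,3),0),cv2.COLOR_BGR2HSV)
m=((hsv[...,0]<6)&(hsv[...,1]>170)).astype(np.uint8)*255; mm=np.zeros_like(m);mm[225:260,400:440]=m[225:260,400:440]
print(np.argwhere(mm).mean(0) if mm.any() else None)
E
```

```text
57.6 [0.4198 0.0502 0.26  ] [ 0.2  0.  -0.6] 0.0855 q [-9.3, 8.0, 90.7, -0.0, 81.2, 40.7]
toolx [ 0.643 -0.766 -0.   ] toolz [-0. -0. -1.] yaw -50.01
[231.91459075 418.7544484 ]
```

View pics/thb.png

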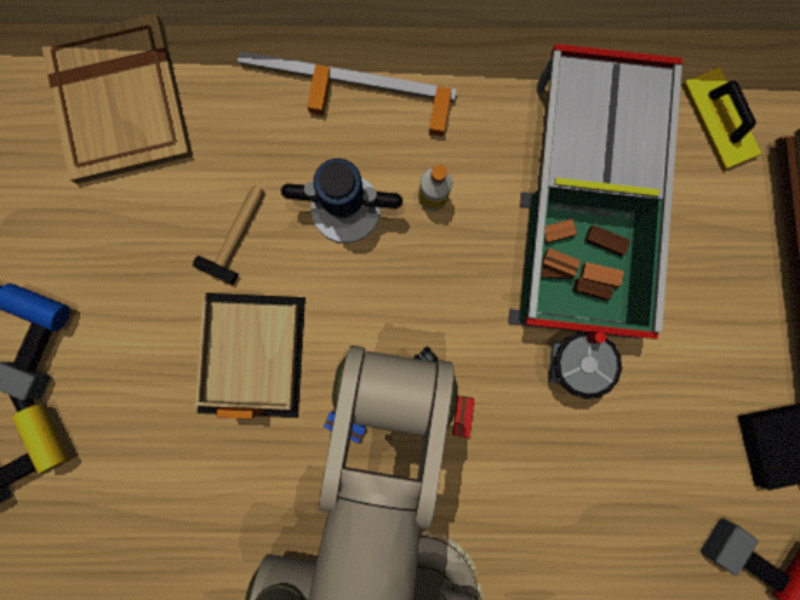

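View pics/thc.png

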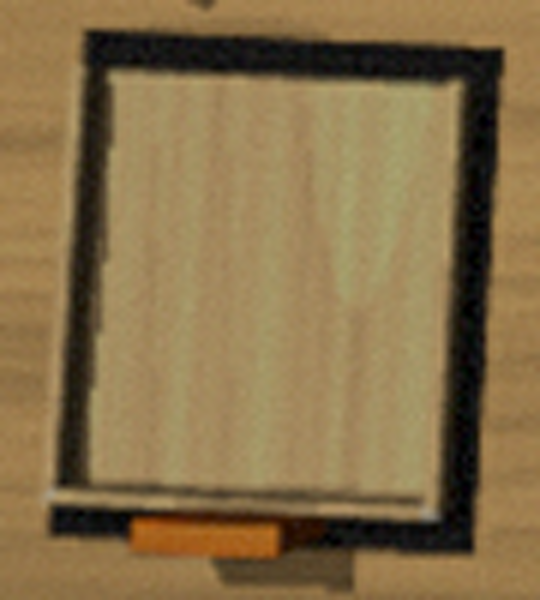

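View pics/shb.png

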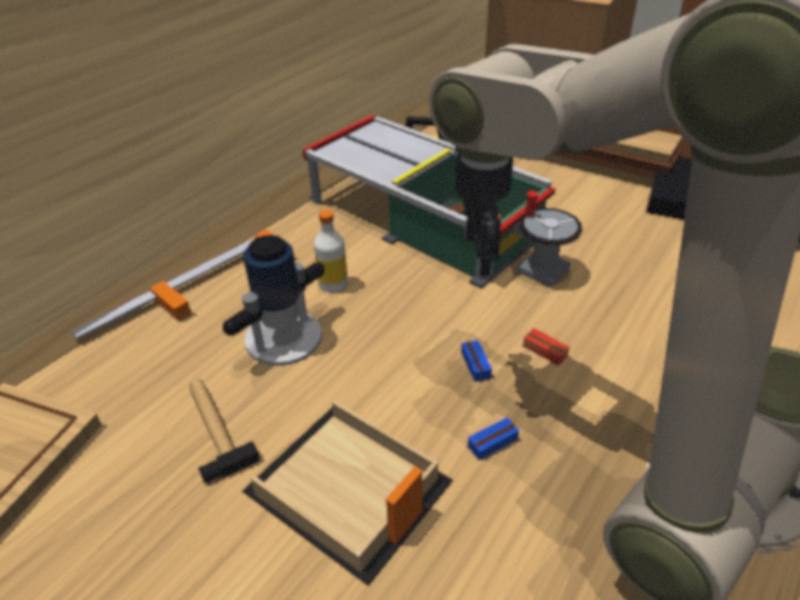

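```bash
python3 - <<'E'
from h import *
d=np.load('pics/th.npz');e=np.load('pics/sh.npz')
f=lambda x,y:(130+x/6,200+y/6)
q={n:ray(d,*f(*p),z) for n,p,z in [("rl",(48,492),.046),("rr",(438,518),.046),("fl",(108,70),.009),("fr",(465,80),.009),("gl",(130,555),.101),("gr",(280,557),.101)]}
for n in q: print(n,np.round(q[n],4))
rm=(q['rl']+q['rr'])/2; fm=(q['fl']+q['fr'])/2; c=(rm+fm)/2; print("tray centre",c,"yaw",np.degrees(np.arctan2((fm-rm)[1],(fm-rm)[0])), "len",np.linalg.norm((fm-rm)[:2]))
im=cv2.imread('pics/th.png');hsv=cv2.cvtColor(im,cv2.COLOR_BGR2HSV)
cv2.imwrite('pics/thd.png',cv2.resize(im[220:290,380:470],(771,600),interpolation=cv2.INTER_CUBIC))
E
```

```text
rl [0.3679 0.4226 0.046 ]
rr [0.3571 0.2461 0.046 ]
fl [0.5627 0.413  0.009 ]
fr [0.5589 0.2438 0.009 ]
gl [0.3459 0.3688 0.101 ]
gr [0.3454 0.3044 0.101 ]
tray centre [0.46167287 0.33134455 0.0275    ] yaw -1.7190044932406037 len 0.1983639783053711
```

View pics/thd.png

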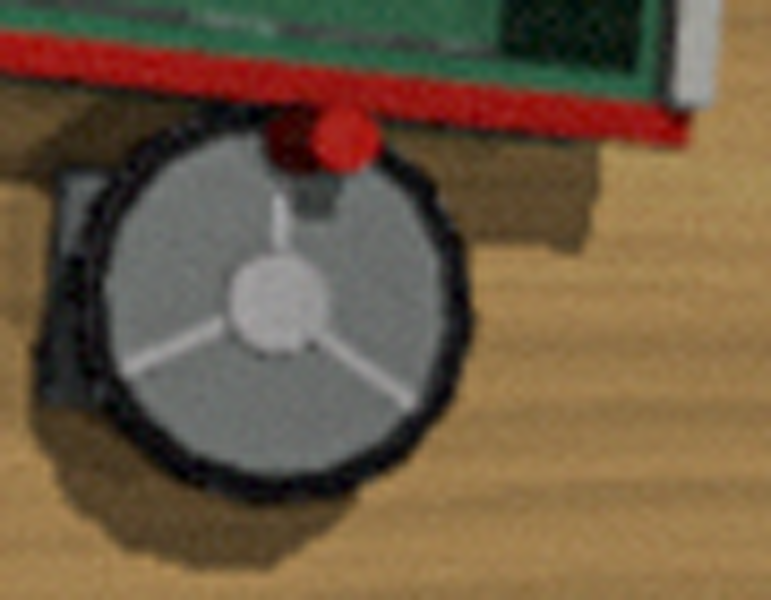

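```bash
python3 - <<'E'
from h import *
d=np.load('pics/th.npz')
pg=ray(d,380+347/8.57,220+140/8.57,.167);v=pg[:2]-[.4452,-.3018];print(pg,np.hypot(*v),np.degrees(np.arctan2(v[1],v[0]))+5.9)
multi([(.493,-.3050,.26,-95.9,14,1),(.493,-.3050,.26,-95.9,6,1)],[.42,.05,.26],-50)
E
```

```text
[ 0.49255566 -0.30679137  0.167     ] 0.04761798360664692 -0.11685988047238105
-- 0
[[0, 0, 0.0276], [0, 0, 0.0413], [0, 0, 0.0527], [0, 0, 0.0618], [0, 0, 0.0686], [0, 0, 0.0732], [0, 0, 0.0754], [0, 0, 0.0754], [0, 0, 0.0732], [0, 0, 0.0686]]
[[0.011, 0.0059, 0.0], [0.0167, 0.0084, 0.0], [0.0217, 0.0099, 0.0], [0.026, 0.0102, 0.0], [0.0295, 0.0095, 0.0], [0.0321, 0.008, 0.0], [0.0336, 0.0058, 0.0], [0.034, 0.0032, 0.0], [0.0331, 0.0006, 0.0], [0.031, -0.0017, 0.0]]
[1, 1, 1, 1, 1, 1, 1, 1, 1, 1]
max 0.034 0.0754
-- 1
[[0, 0, 0.0618], [0, 0, 0.0527], [0, 0, 0.0413], [0, 0, 0.0276], [0, 0, -0.0], [0, 0, -0.0], [0, 0, -0.0], [0, 0, -0.0], [0, 0, -0.0], [0, 0, -0.0]]
[[0.0277, -0.0034, 0.0], [0.0234, -0.0044, 0.0], [0.0182, -0.0044, 0.0], [0.012, -0.0034, 0.0], [0.0, 0.0, 0.0], [0.0, 0.0, 0.0], [0.0, 0.0, 0.0], [0.0, 0.0, 0.0], [0.0, 0.0, 0.0], [0.0, 0.0, 0.0]]
[1, 1, 1, 1, 1, 1, 1, 1, 1, 1]
max 0.0277 0.0618
```

Emit:
jog_arm(dr=[[0,0,0.0276],[0,0,0.0413],[0,0,0.0527],[0,0,0.0618],[0,0,0.0686],[0,0,0.0732],[0,0,0.0754],[0,0,0.0754],[0,0,0.0732],[0,0,0.0686]], slide=[[0.011,0.0059,0.0],[0.0167,0.0084,0.0],[0.0217,0.0099,0.0],[0.026,0.0102,0.0],[0.0295,0.0095,0.0],[0.0321,0.008,0.0],[0.0336,0.0058,0.0],[0.034,0.0032,0.0],[0.0331,0.0006,0.0],[0.031,-0.0017,0.0]], gripper=[1,1,1,1,1,1,1,1,1,1])

```text
time_s: 58.6
position: [0.4758, -0.2262, 0.2598]
tool_rot: [[0.075, -0.997, -0.0], [-0.997, -0.075, -0.0], [0.0, 0.0, -1.0]]
ft_force: [-0.2, 0.6, 0.5]
grip_width: 0.0851
```

Emit:
jog_arm(dr=[[0,0,0.0618],[0,0,0.0527],[0,0,0.0413],[0,0,0.0276],[0,0,0],[0,0,0],[0,0,0],[0,0,0],[0,0,0],[0,0,0]], slide=[[0.0277,-0.0034,0.0],[0.0234,-0.0044,0.0],[0.0182,-0.0044,0.0],[0.012,-0.0034,0.0],[0.0,0.0,0.0],[0.0,0.0,0.0],[0,0,0.02],[0,0,0.03],[0,0,0.03],[0,0,0.015]], gripper=[1,1,1,1,1,1,1,1,1,1])

```text
time_s: 59.6
position: [0.4919, -0.3032, 0.1629]
tool_rot: [[-0.102, -0.995, -0.003], [-0.995, 0.102, 0.002], [-0.002, 0.003, -1.0]]
ft_force: [-0.2, 0.6, 0.4]
grip_width: 0.0853
```

```bash
python3 - <<'E'
from h import *
st(); s=observe(); print(np.array([.493,-.305,.1535])-s['position'])
im2,e=cap('side','si')
cv2.imwrite('pics/sib.png',cv2.resize(im2[90:240,300:500],(800,600)))
E
```

```text
59.6 [ 0.4919 -0.3032  0.1629] [-0.2  0.6  0.4] 0.0853 q [-43.4, 28.5, 77.0, 0.0, 74.7, 52.5]
toolx [-0.102 -0.995 -0.002] toolz [-0.003  0.002 -1.   ] yaw -95.85
[ 0.0010936  -0.00180502 -0.00940966]
```

View pics/sib.png

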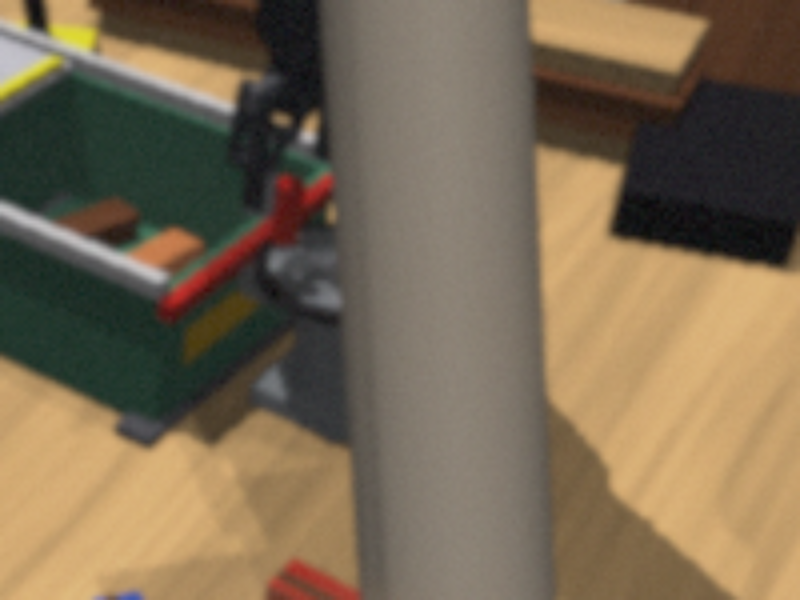

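Emit:
jog_arm(dr=[[0,0,0],[0,0,0],[0,0,0],[0,0,0],[0,0,0],[0,0,0],[0,0,0],[0,0,0],[0,0,0],[0,0,0]], slide=[[0,0,0.006],[0,0,0.0055],[0,0,0],[0,0,0],[0,0,0],[0,0,0],[0,0,0],[0,0,0],[0,0,0],[0,0,0]], gripper=[1,1,1,-1,-1,-1,-1,-1,-1,-1], force=40)

```text
time_s: 60.65
position: [0.4927, -0.3055, 0.1539]
tool_rot: [[-0.104, -0.995, 0.0], [-0.995, 0.104, -0.001], [0.001, -0.001, -1.0]]
ft_force: [-1.6, -3.3, 4.0]
grip_width: 0.0184
```

```bash
python3 -c "
from h import *
st()
p=observe()['position'];v=np.array(p[:2])-[.4452,-.3018];print(np.hypot(*v),np.degrees(np.arctan2(v[1],v[0]))+5.9)
arc(1,[-5,-10]+[-15]*8)
for k in range(4): arc(-134-150*k,[-15]*10)
"
```

```text
60.65 [ 0.4927 -0.3055  0.1539] [-1.6 -3.3  4. ] 0.0184 q [-43.5, 29.1, 77.6, -0.0, 73.3, 52.5]
toolx [-0.104 -0.995  0.001] toolz [ 0.    -0.001 -1.   ] yaw -95.96
0.04760679808876299 1.4600056146624016
1 -> -134
[[0.0042, 0.0001, 0.0], [0.0083, 0.0013, 0.0], [0.0117, 0.0046, 0.0], [0.0101, 0.0075, 0.0], [0.0078, 0.0098, 0.0], [0.005, 0.0115, 0.0], [0.0019, 0.0124, 0.0], [-0.0014, 0.0124, 0.0], [-0.0046, 0.0117, 0.0], [-0.0075, 0.0101, 0.0]]
-134 -> -284
[[-0.0098, 0.0078, 0.0], [-0.0115, 0.005, 0.0], [-0.0124, 0.0019, 0.0], [-0.0124, -0.0014, 0.0], [-0.0117, -0.0046, 0.0], [-0.0101, -0.0075, 0.0], [-0.0078, -0.0098, 0.0], [-0.005, -0.0115, 0.0], [-0.0019, -0.0124, 0.0], [0.0014, -0.0124, 0.0]]
-284 -> -434
[[0.0046, -0.0117, 0.0], [0.0075, -0.0101, 0.0], [0.0098, -0.0078, 0.0], [0.0115, -0.005, 0.0], [0.0124, -0.0019, 0.0], [0.0124, 0.0014, 0.0], [0.0117, 0.0046, 0.0], [0.0101, 0.0075, 0.0], [0.0078, 0.0098, 0.0], [0.005, 0.0115, 0.0]]
-434 -> -584
[[0.0019, 0.0124, 0.0], [-0.0014, 0.0124, 0.0], [-0.0046, 0.0117, 0.0], [-0.0075, 0.0101, 0.0], [-0.0098, 0.0078, 0.0], [-0.0115, 0.005, 0.0], [-0.0124, 0.0019, 0.0], [-0.0124, -0.0014, 0.0], [-0.0117, -0.0046, 0.0], [-0.0101, -0.0075, 0.0]]
-584 -> -734
[[-0.0078, -0.0098, 0.0], [-0.005, -0.0115, 0.0], [-0.0019, -0.0124, 0.0], [0.0014, -0.0124, 0.0], [0.0046, -0.0117, 0.0], [0.0075, -0.0101, 0.0], [0.0098, -0.0078, 0.0], [0.0115, -0.005, 0.0], [0.0124, -0.0019, 0.0], [0.0124, 0.0014, 0.0]]
```

Emit:
jog_arm(dr=[[0,0,0],[0,0,0],[0,0,0],[0,0,0],[0,0,0],[0,0,0],[0,0,0],[0,0,0],[0,0,0],[0,0,0]], slide=[[0.0042,0.0001,0.0],[0.0083,0.0013,0.0],[0.0117,0.0046,0.0],[0.0101,0.0075,0.0],[0.0078,0.0098,0.0],[0.005,0.0115,0.0],[0.0019,0.0124,0.0],[-0.0014,0.0124,0.0],[-0.0046,0.0117,0.0],[-0.0075,0.0101,0.0]], gripper=[-1,-1,-1,-1,-1,-1,-1,-1,-1,-1])

```text
time_s: 61.65
position: [0.4084, -0.332, 0.1539]
tool_rot: [[-0.104, -0.995, 0.003], [-0.995, 0.104, -0.001], [0.0, -0.003, -1.0]]
ft_force: [7.4, 1.1, 2.7]
grip_width: 0.019
```

Emit:
jog_arm(dr=[[0,0,0],[0,0,0],[0,0,0],[0,0,0],[0,0,0],[0,0,0],[0,0,0],[0,0,0],[0,0,0],[0,0,0]], slide=[[-0.0098,0.0078,0.0],[-0.0115,0.005,0.0],[-0.0124,0.0019,0.0],[-0.0124,-0.0014,0.0],[-0.0117,-0.0046,0.0],[-0.0101,-0.0075,0.0],[-0.0078,-0.0098,0.0],[-0.005,-0.0115,0.0],[-0.0019,-0.0124,0.0],[0.0014,-0.0124,0.0]], gripper=[-1,-1,-1,-1,-1,-1,-1,-1,-1,-1])

```text
time_s: 62.65
position: [0.4614, -0.255, 0.1538]
tool_rot: [[-0.102, -0.995, -0.002], [-0.995, 0.102, -0.0], [0.001, 0.002, -1.0]]
ft_force: [-7.2, -7.7, 8.3]
grip_width: 0.0186
```

Emit:
jog_arm(dr=[[0,0,0],[0,0,0],[0,0,0],[0,0,0],[0,0,0],[0,0,0],[0,0,0],[0,0,0],[0,0,0],[0,0,0]], slide=[[0.0046,-0.0117,0.0],[0.0075,-0.0101,0.0],[0.0098,-0.0078,0.0],[0.0115,-0.005,0.0],[0.0124,-0.0019,0.0],[0.0124,0.0014,0.0],[0.0117,0.0046,0.0],[0.0101,0.0075,0.0],[0.0078,0.0098,0.0],[0.005,0.0115,0.0]], gripper=[-1,-1,-1,-1,-1,-1,-1,-1,-1,-1])

```text
time_s: 63.65
position: [0.4543, -0.3475, 0.1538]
tool_rot: [[-0.103, -0.995, 0.002], [-0.995, 0.103, 0.0], [-0.001, -0.002, -1.0]]
ft_force: [2.5, 1.8, 7.6]
grip_width: 0.0183
```

Emit:
jog_arm(dr=[[0,0,0],[0,0,0],[0,0,0],[0,0,0],[0,0,0],[0,0,0],[0,0,0],[0,0,0],[0,0,0],[0,0,0]], slide=[[0.0019,0.0124,0.0],[-0.0014,0.0124,0.0],[-0.0046,0.0117,0.0],[-0.0075,0.0101,0.0],[-0.0098,0.0078,0.0],[-0.0115,0.005,0.0],[-0.0124,0.0019,0.0],[-0.0124,-0.0014,0.0],[-0.0117,-0.0046,0.0],[-0.0101,-0.0075,0.0]], gripper=[-1,-1,-1,-1,-1,-1,-1,-1,-1,-1])

```text
time_s: 64.65
position: [0.4142, -0.2633, 0.1538]
tool_rot: [[-0.103, -0.995, -0.001], [-0.995, 0.103, -0.001], [0.001, 0.001, -1.0]]
ft_force: [1.3, -7.0, 4.9]
grip_width: 0.0187
```

```bash
python3 -c "
from h import *
st()
p=observe()['position'];v=np.array(p[:2])-[.4452,-.3018];print(np.hypot(*v),np.degrees(np.arctan2(v[1],v[0]))+5.9)
im,d=cap('top','tj')
cv2.imwrite('pics/tjc.png',cv2.resize(im[20:320,340:500],(320,600)))
arc(-584,[-15]*7+[-8,-5,-5]); arc(-707,[-5]*2+[-3]*3+[-2]*5)
"
```

```text
64.65 [ 0.4142 -0.2633  0.1538] [ 1.3 -7.   4.9] 0.0187 q [-46.3, 21.1, 91.7, -0.0, 67.2, 49.7]
toolx [-0.103 -0.995  0.001] toolz [-0.001 -0.001 -1.   ] yaw -95.92
0.049420549882973785 134.71628402373958
-584 -> -707
[[-0.0078, -0.0098, 0.0], [-0.005, -0.0115, 0.0], [-0.0019, -0.0124, 0.0], [0.0014, -0.0124, 0.0], [0.0046, -0.0117, 0.0], [0.0075, -0.0101, 0.0], [0.0098, -0.0078, 0.0], [0.006, -0.003, 0.0], [0.0039, -0.0015, 0.0], [0.004, -0.0011, 0.0]]
-707 -> -736
[[0.0041, -0.0008, 0.0], [0.0042, -0.0004, 0.0], [0.0025, -0.0001, 0.0], [0.0025, 0.0001, 0.0], [0.0025, 0.0002, 0.0], [0.0017, 0.0002, 0.0], [0.0017, 0.0003, 0.0], [0.0016, 0.0003, 0.0], [0.0016, 0.0004, 0.0], [0.0016, 0.0004, 0.0]]
```

View pics/tjc.png

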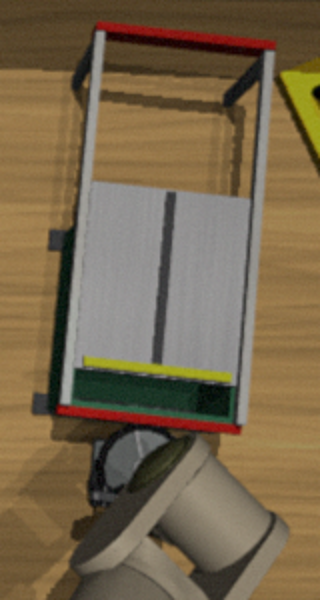

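Emit:
jog_arm(dr=[[0,0,0],[0,0,0],[0,0,0],[0,0,0],[0,0,0],[0,0,0],[0,0,0],[0,0,0],[0,0,0],[0,0,0]], slide=[[-0.0078,-0.0098,0.0],[-0.005,-0.0115,0.0],[-0.0019,-0.0124,0.0],[0.0014,-0.0124,0.0],[0.0046,-0.0117,0.0],[0.0075,-0.0101,0.0],[0.0098,-0.0078,0.0],[0.006,-0.003,0.0],[0.0039,-0.0015,0.0],[0.004,-0.0011,0.0]], gripper=[-1,-1,-1,-1,-1,-1,-1,-1,-1,-1])

```text
time_s: 65.7
position: [0.4925, -0.2937, 0.1538]
tool_rot: [[-0.103, -0.995, -0.001], [-0.995, 0.103, 0.002], [-0.002, 0.001, -1.0]]
ft_force: [-2.4, 2.8, 10.1]
grip_width: 0.0186
```

Emit:
jog_arm(dr=[[0,0,0],[0,0,0],[0,0,0],[0,0,0],[0,0,0],[0,0,0],[0,0,0],[0,0,0],[0,0,0],[0,0,0]], slide=[[0.0041,-0.0008,0.0],[0.0042,-0.0004,0.0],[0.0025,-0.0001,0.0],[0.0025,0.0001,0.0],[0.0025,0.0002,0.0],[0.0017,0.0002,0.0],[0,0,0],[0,0,0],[0,0,0],[0,0,0]], gripper=[-1,-1,-1,-1,-1,-1,-1,-1,-1,-1])

```text
time_s: 66.7
position: [0.4925, -0.3065, 0.1537]
tool_rot: [[-0.101, -0.995, 0.0], [-0.995, 0.101, 0.011], [-0.011, 0.001, -1.0]]
ft_force: [3.9, 21.8, 14.9]
grip_width: 0.0187
```

```bash
python3 -c "
from h import *
st()
p=observe()['position'];v=np.array(p[:2])-[.4452,-.3018];print(np.hypot(*v),np.degrees(np.arctan2(v[1],v[0]))+5.9)
im,d=cap('top','tk')
cv2.imwrite('pics/tkc.png',cv2.resize(im[100:320,340:500],(436,600),interpolation=cv2.INTER_CUBIC))
"
```

```text
66.7 [ 0.4925 -0.3065  0.1537] [ 3.9 21.8 14.9] 0.0187 q [-43.8, 29.2, 77.3, 0.5, 73.9, 51.9]
toolx [-0.101 -0.995 -0.011] toolz [ 0.     0.011 -1.   ] yaw -95.8
0.0474963040220218 0.16373177808079564
```

View pics/tkc.png

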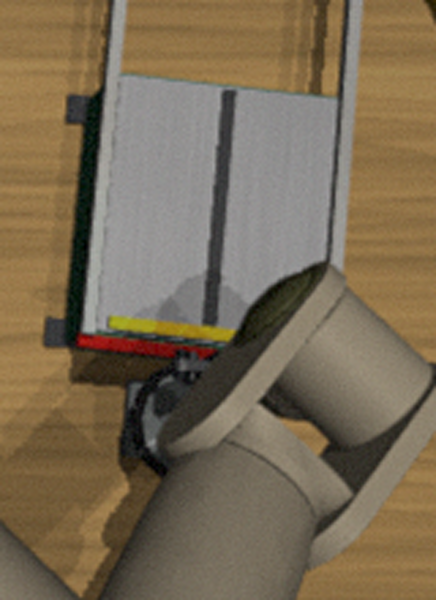

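Firm against the shut stop: about 22 N tangential force at angle 0. I release, lift and back off.

Emit:
jog_arm(dr=[[0,0,0],[0,0,0],[0,0,0],[0,0,0],[0,0,0],[0,0,0],[0,0,0],[0,0,0],[0,0,0],[0,0,0]], slide=[[0,0,0],[0,0,0],[0,0,0],[0,0,0],[0,0,-0.016],[0,0,-0.027],[0,0,-0.027],[0,0,-0.02],[0,0,-0.01],[0,0,0]], gripper=[1,1,1,1,1,1,1,1,1,1])

```text
time_s: 67.75
position: [0.4915, -0.3127, 0.2542]
tool_rot: [[-0.104, -0.995, 0.001], [-0.995, 0.104, -0.001], [0.001, -0.001, -1.0]]
ft_force: [0.4, -0.2, 0.6]
grip_width: 0.0854
```

Emit:
jog_arm(dr=[[0,0,0],[0,0,0],[0,0,0],[0,0,0],[0,0,0],[0,0,0],[0,0,0],[0,0,0],[0,0,0],[0,0,0]], slide=[[0.01,0.01,0],[0.02,0.02,0],[0.025,0.025,0],[0.03,0.03,0],[0.03,0.03,0],[0.03,0.025,0],[0.025,0.02,0],[0.01,0.01,0],[0,0,0],[0,0,0]], gripper=[1,1,1,1,1,1,1,1,1,1])

```text
time_s: 68.75
position: [0.3039, -0.4732, 0.253]
tool_rot: [[-0.104, -0.995, -0.0], [-0.995, 0.104, 0.001], [-0.001, 0.0, -1.0]]
ft_force: [0.0, 0.8, -0.3]
grip_width: 0.0851
```

```bash
python3 - <<'E'
from h import *
st()
im,d=cap('top','tl');im2,e=cap('side','sl')
cv2.imwrite('pics/tlb.png',cv2.resize(im,(800,600)));cv2.imwrite('pics/slb.png',cv2.resize(im2,(800,600)))
cv2.imwrite('pics/tlc.png',cv2.resize(im[200:300,350:490],(800,571),interpolation=cv2.INTER_CUBIC))
E
```

```text
68.75 [ 0.3039 -0.4732  0.253 ] [ 0.   0.8 -0.3] 0.0851 q [-69.4, 22.7, 71.1, 0.0, 86.2, 26.6]
toolx [-0.104 -0.995 -0.001] toolz [-0.     0.001 -1.   ] yaw -95.94
```

View pics/tlb.png

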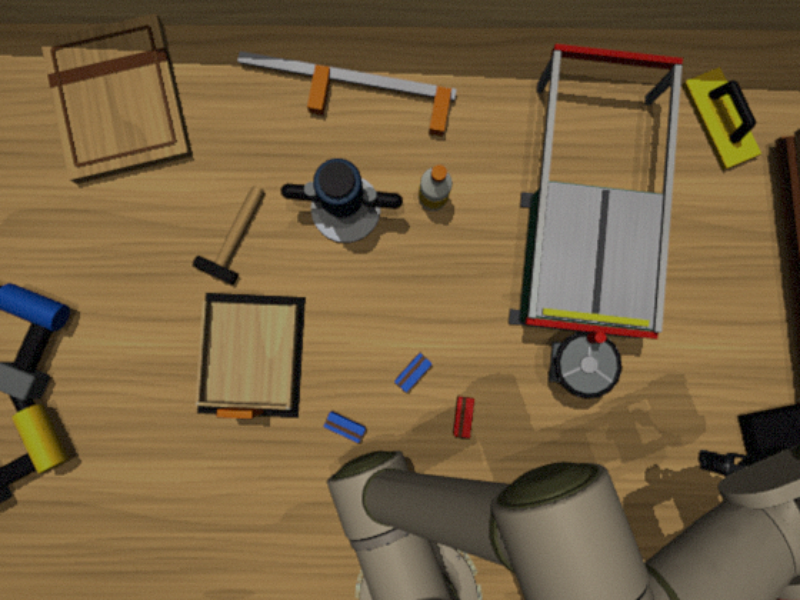

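View pics/slb.png

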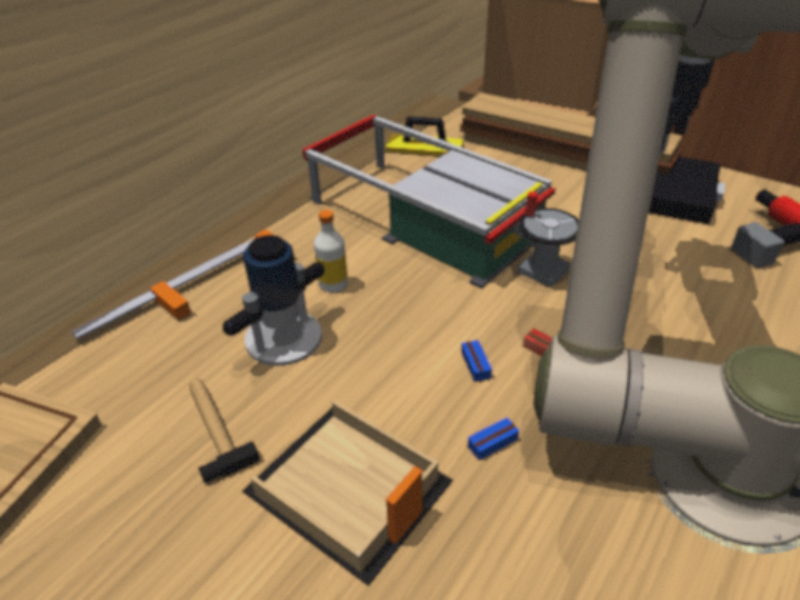

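View pics/tlc.png

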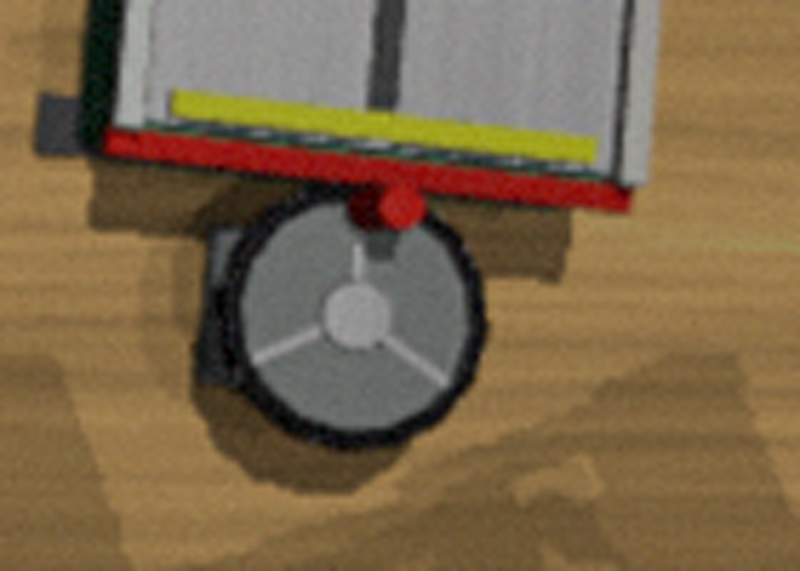

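The cover is shut, and the peg is at the same angle as at the open stop, exactly two turns away. The tray is on its mat and the bench is clear, so I hand the job in.

```bash
python3 -c "
from rig import env
print(env.close_job())"
```

```text
the job is handed in; nothing more can be done
None
```

The job is done and handed in at about 69 s of robot time.

- **Cover open:** I wound the wheel until about 23 N built up at the peg. The picture showed the cover right against its open stop.
- **Offcuts gathered:** C, D, F and G were on the bench and E was absent. C was knocked aside during the run, so I found it again before picking it up. With A and B that made six pieces in the tray.
- **Tipping:** I carried the tray to the hopper and tipped it to 62°. The picture afterwards showed six pieces in the hopper and an empty tray.
- **Tray back:** the tray stands about 1–2 mm from the mat's centre and within about 1° of its direction, which is about what the cameras can resolve.
- **Cover shut:** I wound it back until about 22 N built up at the peg. The peg's final image position is the same as at the open stop, so the wheel turned exactly two turns.

The last pictures show the bench clear of offcuts. The router, glue bottle, mallet and the blue and red look-alikes are where they started, and the arm is clear of everything. None of the last checks failed. Two small disagreements came up: my two measurements of the mat's centre differed by about 1.5 mm, and at full tilt one joint came within about 0.5° of its range limit without passing it.

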